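# Unlock the mould drawer and set out the moulds

## Task

Find out which of the keys in the wooden stand works the lock of the grey drawer unit, turn the latch fully open with it, and stand it back in the stand with the others (all keys upright in the slots). Then pull the drawer well open, set all the plaster moulds out of it upright in a straight, even row on the ware board, each centred and square in an outline with its long side along the board, filling the outlines from the end with the stop and leaving no gap, and finally push the drawer fully shut, leaving the lock open. Leave everything else where it is.

Things in the scene. Friction and masses are not known exactly. Their poses are not given: they have to be found in the camera images.
- plug (a joint): Brass lock plug in the 84 mm square lock tower on the front right corner of the grey drawer unit. 0 = locked; grows clockwise from above to a stop at 1.40 rad = open; stays where left (0.06 N m). Wrong keys jam before 0.4 rad. It turns the steel latch arm (58 mm long, 82-102 mm above the table): at 0 its hook stands in front of the drawer's tab, fully turned it points to the unit's left.
- keyway (a point): Centre of the keyway's mouth, on the plug's upright axis, flush with its top, 128 mm above the table. x (turns with the plug) lies along the keyway: a slot 52 mm (x) by 10 mm (y). A key goes down until its shoulder rests on the plug, 44 mm of blade inside. Keys go in and out only near plug angles 0 to 0.15 and 1.3 to 1.40; between, a hidden ward may catch them.
- key_a: Steel key, 102 mm long, upright in the stand at first. Origin: centre of the shoulder disc's underside (disc 30 mm across, 6 mm thick); z up, x along the blade's width. Shank 12 mm thick to z 22 mm, round head 28 mm across from z 22 to 58 mm, dark bar along x on top; blade 48 (x) by 7 (y) mm down to z -44 mm, last 4 mm narrowed to 36 by 4 mm. 0.16 kg. A half turn makes no difference.
- key_b: Same as key_a but for the height of the notches in the blade's edges. Which key fits changes from start to start and is found only by trying: every key goes fully in, but a wrong one jams before 0.4 rad and must be turned back to 0 before it is drawn out.
- key_c: Same as key_a but for the height of the notches in the blade's edges. Which key fits changes from start to start and is found only by trying: every key goes fully in, but a wrong one jams before 0.4 rad and must be turned back to 0 before it is drawn out.
- stand_hole0 (a point): Centre of the mouth of one slot of the fixed wooden key stand (236 mm along x, 64 mm along y, 55 mm high; three slots in a row, 74 mm apart), on its top face. Slot 54 mm along x by 13 mm along y, right through. A key stands in it with its shoulder disc on the stand's top and its x along the slot.
- stand_hole1 (a point): Centre of the mouth of one slot of the fixed wooden key stand (236 mm along x, 64 mm along y, 55 mm high; three slots in a row, 74 mm apart), on its top face. Slot 54 mm along x by 13 mm along y, right through. A key stands in it with its shoulder disc on the stand's top and its x along the slot.
- stand_hole2 (a point): Centre of the mouth of one slot of the fixed wooden key stand (236 mm along x, 64 mm along y, 55 mm high; three slots in a row, 74 mm apart), on its top face. Slot 54 mm along x by 13 mm along y, right through. A key stands in it with its shoulder disc on the stand's top and its x along the slot.
- drawer (a joint): Drawer, 356 mm wide: 0 = shut, grows as it is pulled out to a stop at 0.17 m. The latch holds it (3 mm of play) until the plug is turned. Friction 2 N; stays where left. An upright tab (16 mm wide, to 93 mm) stands on its right end. Inside 112 mm deep (from 6 to 118 mm behind the front's face), 342 mm wide, floor 13 mm, front wall 40 mm, other walls 35 mm above the table.
- drawer_handle (a point): Middle of the drawer's bar handle: a bar 10 x 10 mm, 120 mm long along y, 33 mm above the table, 45 mm in front of the drawer's front. x points into the unit (the drawer opens along -x). The unit's top, 80 mm above the table, begins 53 mm behind the bar when shut.
- mould1: Plaster mould block, 56 mm (x) by 70 mm (y) by 60 mm high, 0.2 to 0.4 kg, round dark pour mark on top; in the drawer at first, its x along the drawer's travel. Origin: centre of its underside; z up. Two to four of the four are present; None if absent.
- mould2: Plaster mould block, 56 mm (x) by 70 mm (y) by 60 mm high, 0.2 to 0.4 kg, round dark pour mark on top; in the drawer at first, its x along the drawer's travel. Origin: centre of its underside; z up. Two to four of the four are present; None if absent.
- mould3: Plaster mould block, 56 mm (x) by 70 mm (y) by 60 mm high, 0.2 to 0.4 kg, round dark pour mark on top; in the drawer at first, its x along the drawer's travel. Origin: centre of its underside; z up. Two to four of the four are present; None if absent.
- mould4: Plaster mould block, 56 mm (x) by 70 mm (y) by 60 mm high, 0.2 to 0.4 kg, round dark pour mark on top; in the drawer at first, its x along the drawer's travel. Origin: centre of its underside; z up. Two to four of the four are present; None if absent.
- board: Fixed wooden ware board, 350 mm (x) by 110 mm (y), top 12 mm above the table; origin at the centre of its underside. A wooden strip (the end stop, 12 mm wide, 22 mm above the table) lies across its -x end; four dark outlines (74 x 60 mm) in a row mark the places.
- place1 (a point): Centre of outline 1 on the ware board's top (12 mm above the table), counted from the end with the stop; outlines are 82 mm apart along the board's x. A mould belongs centred in it with its 70 mm side along the board's x.
- place2 (a point): Centre of outline 2 on the ware board's top (12 mm above the table), counted from the end with the stop; outlines are 82 mm apart along the board's x. A mould belongs centred in it with its 70 mm side along the board's x.
- place3 (a point): Centre of outline 3 on the ware board's top (12 mm above the table), counted from the end with the stop; outlines are 82 mm apart along the board's x. A mould belongs centred in it with its 70 mm side along the board's x.
- place4 (a point): Centre of outline 4 on the ware board's top (12 mm above the table), counted from the end with the stop; outlines are 82 mm apart along the board's x. A mould belongs centred in it with its 70 mm side along the board's x.
- rolling_pin: Bystander: wooden roller, 160 mm long, 36 mm thick; not part of the job, leave it where it is.
- cup_mould: Bystander: round plaster cup mould, 84 mm across, 75 mm high; not part of the job, leave it where it is.
- brush: Bystander: brush lying on the table; not part of the job, leave it where it is.
Mind the look-alikes: they are no part of the job. Leave any purple or red look-alike of the key_c alone.

How it is judged:
By the outcome, as a careful person would: the job done as asked, in the order asked, and still so for the second after the job is handed in, with the robot touching nothing.
Of mould1, mould2, mould3, mould4 only 2 to 4 are there at a start; the rules pass over those that are not, and their reading is None.
At some moment in a run one of mould1, mould2, mould3, mould4 may be knocked a few centimetres aside while the robot is not near it.
It also fails if it takes over 210 s, if anything falls off the work surface, if the arm or the gripper's body presses on something with over 40 N, if the wrist force passes 120 N, or if a joint passes its speed limit or range.

## Robot

A 7-joint arm with a two-finger parallel gripper is mounted at the origin on the work surface. World frame = base frame: x ahead of the robot, y to its left, z up, the work surface at z = 0. Lengths are in mm, angles in rad, forces in N, time in s.
With the tool pointing down it reaches from about 350 to 900 mm from the base axis. Payload 19.9 kg.
Tool frame: the origin (TCP) lies between the finger pads; the fingertips stand 17 mm ahead of it and the grasp point (between the pads) lies 2 mm behind it (nose_length is the distance from the TCP to the fingertips, in mm); y points along the fingers, z is the direction in which the jaws open and shut, and the axes are right-handed (so a half turn about y gives the same grasp; the last joint's range is limited). The gripper opens to 85 mm and grips with 20 to 120 N. Pads are 22 mm wide; open, the fingers measure 114 mm over their backs; the gripper's body (76 mm by 85 mm) begins 54 mm behind the grasp point. The pads swing forward as they close: fully open they stand 13 mm farther back than shut.
Start: joints at [1.238, 0.417, -0.01, 1.614, 0.005, 1.111, -0.053], TCP at [179.195, -598.742, 248.26] pointing down, gripper open.
Joint ranges: [-2.81, 2.81], [-0.39, 2.02], [-1.27, 1.25], [0.06, 2.57], [-1.19, 4.33], [0.19, 2], [-2.82, 2.82]. Speed limits (rad/s): [1.89, 1.89, 2.39, 2.39, 3.01, 3.01, 3.01].

## Interface

Orientations are given as a 3x3 rotation matrix whose columns are the frame's x, y, z axes.
In Python, from bench import * gives the robot as it stands.
- The arm moves only by the shell command python3 -m jog 'ROWS' [FORCE]. ROWS is a JSON object of lists of equal length, an entry for each row: "linear": the shift along the tool's x, y, z in mm, a list of three; "rot": the turn, a rotation vector about the tool's x, y, z in rad, a list of three; "fingers": the finger opening in mm, from 0 to 85.4. A call has 1 to 10 rows; each row is the pose to reach, as a shift and turn from the pose commanded when the call began, along the tool's axes at that moment; what a row does not reach only later rows make up. A row lasts 1/8 s, in which the tool goes at most 62.5 mm and 10.7 degrees, less where a joint would pass 70% of its speed; a pose out of reach is approached as far as the arm can. A call with a gripper value outside its range is refused whole. The fingers move at their own pace and stop on an object; FORCE is the grip in N (left out, the last holds). Time passes only in rows, so rows that repeat a pose let the fingers close. It gives the time, the measured TCP pose, the force and the opening at its end, in the units of the state.
- state(): the state, without advancing time (a new reading comes with each control period).
- camera(name): name is "side" or "top"; returns a dict with "pixels" (384x512x3 uint8, blue, green, red), "z_map" (384x512 float32, mm along the optical axis (not along the pixel's ray), 0 where there is no reading), "fx", "fy", "cx", "cy" (pixels), "R" (3x3) and "t" (3): a world point X has camera coordinates R X + t. Camera axes: x right, y down, z forward; pixel columns grow to the right and rows downward; lengths in mm; the calibration is good to about 2 mm. A picture is of the moment at which its call begins.
- close_job(): hands the job in, once; it reports no verdict.
Trained networks look in the newest picture that a camera, given by its name, has taken for a name from the list of things; names that differ only in an ending like _2 or _b are one class to them, and where a whole thing is asked for, a point or a joint stands for the part that bears it (a point fixed in the world has none). Each returns a list of dicts, best first, with "p" (0 to 1); they miss things now and then, are a little off and sometimes report something else, mostly with a low value. They report only what shows in the picture. A call takes as long as a camera call. They do not tell look-alikes from the thing itself.
- look_for(camera, thing): "xyz" ([x, y, z] in mm, in the coordinates of the camera as it stood for that picture, good to about 4 mm: the middle of the surface that is visible of it).
The state is a dict: "time": time; "joint_pos": joint angles; "qvel": joint speeds; "joint_torque": joint torques, N m; "ee_pos": TCP position; "orientation": TCP orientation; "contact_force": force on the tool from outside, world axes, zero at the start; "wrist_torque": the same for the moment, N m; "opening": finger opening in mm.
Only numpy, scipy, OpenCV 4.12 (cv2) and the standard library are available. Lean on these libraries where they do the work, as an engineer would, in place of code of your own. Each camera call takes 0.05 s, during which the arm holds its last target.

## Working session

There is one attempt and no reset: what is moved stays moved. The work goes in short steps, Python scripts to look and compute and a shell command to move; the robot and the scene stay as the last step left them, time stands still between calls to the robot, and variables do not carry over. Pictures are saved under pics/ and viewed, and the job is handed in when it is done.

```bash
ls; mkdir -p pics
python3 - <<'E'
from bench import *
import cv2
print(state())
for n in ("side","top"):
    c=camera(n); cv2.imwrite(f"pics/{n}0.png",c["pixels"]); print(n,c["fx"],c["cx"],c["cy"],c["R"],c["t"])
E
```

```text
pics
{'time': 0.0, 'joint_pos': array([ 1.23850674,  0.41796493, -0.0103199 ,  1.61418575,  0.00470273,
        1.11071537, -0.05298218]), 'qvel': array([-1.13409471e-03,  2.80836001e-05, -2.19642642e-04, -1.17321371e-03,
       -6.79305788e-04, -1.13822598e-03, -3.30087195e-04]), 'joint_torque': array([ 2.45777963e-03, -8.64459801e+01,  6.80006593e-01, -4.34901381e+01,
        1.90402335e-02,  7.61516247e-03, -1.40637266e-05]), 'ee_pos': array([ 179.09564167, -598.4375522 ,  247.66096676]), 'orientation': array([[-9.58005509e-01, -4.42113241e-04,  2.86749454e-01],
       [-2.86749782e-01,  1.16864730e-03, -9.58004800e-01],
       [ 8.84376307e-05, -9.99999219e-01, -1.24634643e-03]]), 'contact_force': array([0.77803977, 0.55253441, 0.10433449]), 'wrist_torque': array([-0.02082967,  0.00914243, -0.07956646]), 'opening': 85.86794930488881}
side 419.02620257015195 255.9355576197178 190.80693390512758 [[-0.72872368 -0.68479696  0.00386306]
 [-0.47259108  0.49880724 -0.72653218]
 [ 0.4956001  -0.53126685 -0.68712158]] [ 352.76106468  314.46120127 1125.59004648]
top 458.72384520221254 252.5271912015755 191.1087610289859 [[ 0.01525347 -0.99981926  0.01134847]
 [-0.99277338 -0.01649516 -0.11886515]
 [ 0.11903086 -0.00945335 -0.99284555]] [ -24.03727546  491.11414702 1827.25927463]
```

View pics/side0.png

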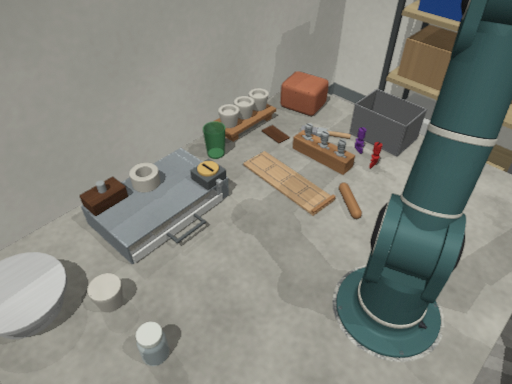

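View pics/top0.png

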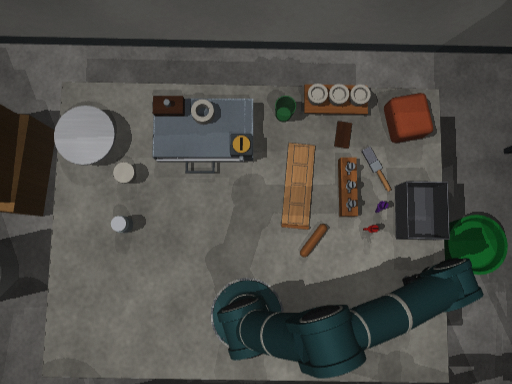

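```bash
cat > h.py <<'E'
from bench import *
import numpy as np, cv2
def w(c,u,v,z=None):
    "pixel->world; by depth map, or on plane z"
    R=np.array(c["R"]);t=np.array(c["t"])
    d=np.array([(u-c["cx"])/c["fx"],(v-c["cy"])/c["fy"],1.])
    if z is None:
        return R.T@(d*c["z_map"][int(round(v)),int(round(u))]-t)
    o=-R.T@t; r=R.T@d
    return o+r*(z-o[2])/r[2]
def pr(c,X):
    q=np.array(c["R"])@np.array(X,float)+c["t"]
    return np.array([c["fx"]*q[0]/q[2]+c["cx"],c["fy"]*q[1]/q[2]+c["cy"]])
def find(c,n,th):
    R=np.array(c["R"]);t=np.array(c["t"])
    return [(round(o["p"],2),np.round(R.T@(np.array(o["xyz"])-t),1)) for o in look_for(n,th)]
def crop(c,u0,v0,u1,v1,s,name):
    im=cv2.resize(c["pixels"][v0:v1,u0:u1],None,fx=s,fy=s,interpolation=cv2.INTER_CUBIC); cv2.imwrite("pics/"+name,im)
def st():
    s=state(); print("t",round(s["time"],2),"pos",np.round(s["ee_pos"],1),"F",np.round(s["contact_force"],1),"T",np.round(s["wrist_torque"],2),"op",round(s["opening"],1)); print(np.round(s["orientation"],3).tolist(), "q",np.round(s["joint_pos"],2)); return s
E
python3 - <<'E'
from h import *
c={n:camera(n) for n in("side","top")}
crop(c["side"],225,60,395,220,4.7,"s1.png");crop(c["side"],75,130,245,260,4.7,"s2.png")
crop(c["top"],270,70,400,260,3.1,"t1.png");crop(c["top"],140,80,270,190,6,"t2.png")
for th in ["key_a","plug","keyway","stand_hole0","drawer","drawer_handle","mould1","board","place1","rolling_pin","cup_mould","brush"]:
    for n in c: print(th,n,find(c[n],n,th)[:6])
E
```

```text
key_a side [(0.68, array([ 584.6, -391.2,   89.7])), (0.57, array([ 517.6, -391.6,   86.8])), (0.49, array([ 434.8, -518.8,   49.8])), (0.45, array([ 439.8, -394.1,   92.6])), (0.19, array([ 499.6, -192.7,   14.4]))]
key_a top [(0.66, array([ 434.2, -524.3,   87.3])), (0.52, array([ 581.3, -396.4,  111.3])), (0.42, array([ 612.2, -515.7,   17.6]))]
plug side [(0.5, array([660.1,  36.8, 128.6])), (0.25, array([ 498.7, -193.5,   16.2]))]
plug top [(0.64, array([658.1,  31.2, 128.6]))]
keyway side [(0.73, array([ 585.7, -392.7,   87.8])), (0.66, array([658.6,  39.5, 128.7])), (0.61, array([ 502.9, -191.8,   11.1]))]
keyway top [(0.56, array([661.3,  25.1, 127.8]))]
stand_hole0 side [(0.58, array([ 497.3, -368.9,   52.5]))]
stand_hole0 top [(0.85, array([ 506.4, -387.4,   55. ]))]
drawer side [(0.8, array([613.2, 200. ,  27.1]))]
drawer top [(0.96, array([613.3, 200.8,  35.2]))]
drawer_handle side [(0.88, array([616.3, 201.1,  21.8])), (0.65, array([542.2, 501.6,  75.4]))]
drawer_handle top [(0.6, array([612.3, 198. ,  37.8]))]
mould1 side [(0.69, array([650.6, 251.9,  25.6])), (0.58, array([651.5, 331.7,  30. ])), (0.49, array([653.1,  83.3,  26.9])), (0.45, array([658.3, 159.4,  25.3]))]
mould1 top []
board side [(0.61, array([ 502.9, -190.8,   11.2]))]
board top [(0.91, array([ 516.4, -205.7,   12.2])), (0.54, array([549.7, 495.6,  76.6]))]
place1 side [(0.63, array([ 502.4, -192.9,   13.4])), (0.33, array([ 599.2, -528.5,   21.8]))]
place1 top [(0.92, array([ 516.5, -202. ,    9.2]))]
rolling_pin side [(0.66, array([ 295.5, -240.7,   33.9]))]
rolling_pin top [(0.63, array([ 296.1, -261.2,   29.6]))]
cup_mould side [(0.93, array([538.9, 501.9,  74. ]))]
cup_mould top [(0.64, array([550.8, 495.5,  77.5]))]
brush side [(0.47, array([ 602.4, -528. ,   20.6]))]
brush top [(0.92, array([ 613.8, -513.8,   18.7])), (0.25, array([ 581.9, -399.3,  113.8]))]
```

View pics/s1.png

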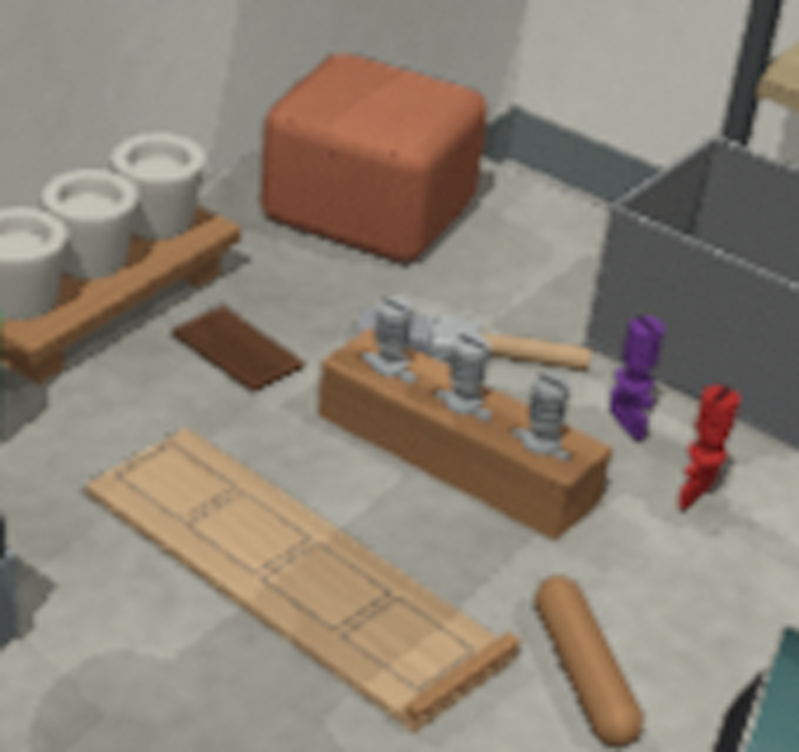

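View pics/s2.png

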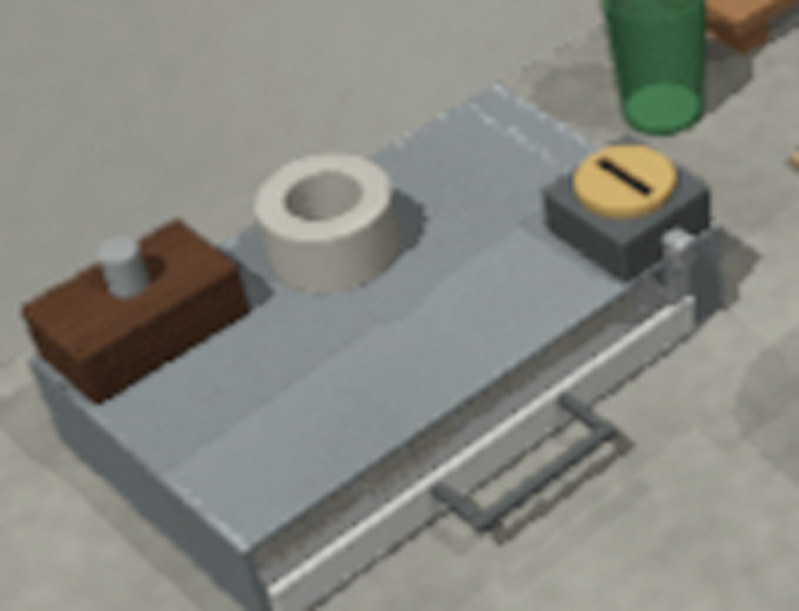

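View pics/t1.png

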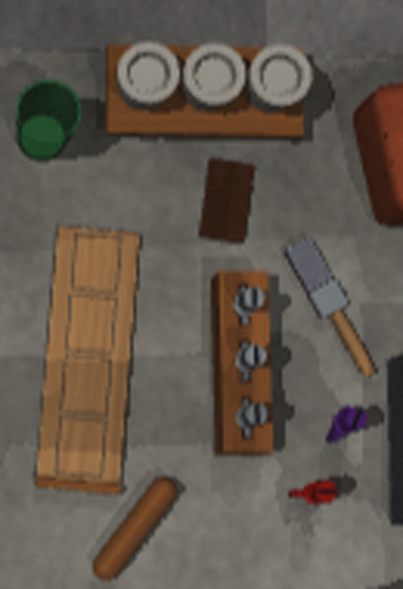

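View pics/t2.png

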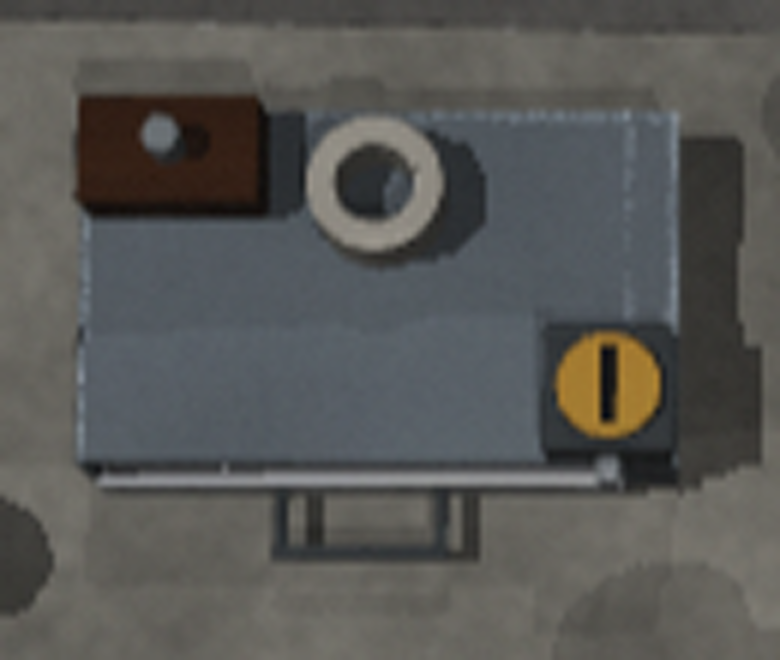

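```bash
cat >> h.py <<'E'
def cloud(c):
    v,u=np.mgrid[0:384,0:512]; z=c["z_map"]; m=z>0
    P=np.stack([(u-c["cx"])/c["fx"]*z,(v-c["cy"])/c["fy"]*z,z],-1)
    W=(P-np.array(c["t"]))@np.array(c["R"])
    W[~m]=np.nan
    return W
def box(W,lo,hi):
    return np.all((W>np.array(lo))&(W<np.array(hi)),-1)
def rect(P):
    r=cv2.minAreaRect(P[:,:2].astype(np.float32)); return np.round(r[0],1),np.round(r[1],1),round(r[2],2)
E
python3 - <<'E'
from h import *
for n in("side","top"):
    c=camera(n);W=cloud(c);I=c["pixels"].astype(int)
    m=box(W,[250,-330,-5],[750,-100,5]);print(n,"table z",np.median(W[m][:,2]))
    m=box(W,[380,-450,50],[640,-330,58]);print("stand",m.sum(),rect(W[m]),np.median(W[m][:,2]))
    m=box(W,[300,-300,7],[720,-120,17])&(I[...,2]-I[...,0]>40);print("board",m.sum(),rect(W[m]),np.median(W[m][:,2]))
    br=box(W,[600,-30,110],[720,100,140]);b=br&(I[...,2]-I[...,0]>60)
    print("brass",b.sum(),rect(W[b]),W[b].mean(0)); 
    m=box(W,[600,-30,100],[720,100,140]);print("tower",rect(W[m]),np.unique(np.round(W[m][:,2],-1),return_counts=True))
    for y in (-391,):
        for x in (440,513,586):
            m=box(W,[x-25,-420,90],[x+25,-365,125]);print("head",m.sum(),W[m].mean(0),W[m].max(0),W[m].min(0))
    m=box(W,[560,0,75],[900,450,84]);print("top",rect(W[m]))
E
```

```text
side table z 0.7885378737615782
stand 525 (array([ 518.1, -398.4]), array([237.7,  73.5]), 1.51) 55.18857475037603
board 1943 (array([ 521.4, -196.9]), array([114.5, 351.7]), 85.9) 12.829937917846127
brass 225 (array([666.2,  34.5]), array([65.4, 71.4]), 28.93) [662.44721258  37.95125568 128.89973178]
tower (array([657.1,  37.2]), array([104.,  86.]), 3.25) (array([100., 110., 120., 130.]), array([ 55,  82, 227, 248]))
head 68 [ 441.17664606 -392.84893644  106.89222763] [ 458.52108248 -382.58315062  116.6095767 ] [ 428.94294607 -412.22311581   91.85119775]
head 63 [ 514.45902734 -392.70409918  107.24147235] [ 530.18934521 -380.88761854  116.27303353] [ 502.05881877 -412.07765654   91.45205899]
head 63 [ 587.62488544 -390.90086167  106.38863008] [ 603.53100007 -377.81266198  118.05025297] [ 576.59892025 -409.04869314   90.17565186]
top (array([742.9, 196.4]), array([250.7, 391.8]), 0.0)
top table z 0.09937177408697272
stand 448 (array([ 512.7, -400.3]), array([234.6,  67.2]), 0.91) 54.20191835019459
board 1470 (array([ 516.3, -203.2]), array([363.8, 133.6]), 0.45) 11.859667837835772
brass 200 (array([663.7,  32.2]), array([66.7, 62.1]), 1.13) [663.45644231  32.48782119 127.93989447]
tower (array([653.4,  32.4]), array([98.3, 78.4]), 0.89) (array([100., 110., 120., 130., 140.]), array([ 16,  48, 192, 193,  11]))
head 47 [ 439.37115798 -399.4415521   109.72109613] [ 453.78087279 -385.75991482  119.21936545] [ 425.91236373 -413.6413552    90.87903726]
head 48 [ 512.42708832 -399.57187537  111.58655599] [ 528.13303868 -386.56478256  122.24178979] [ 500.82048769 -414.75630943   91.77859465]
head 50 [ 585.12638746 -397.53791258  109.69203698] [ 598.25973578 -385.01515451  123.10615761] [ 573.25432115 -409.31290142   91.98015811]
top (array([736.7, 194.2]), array([387.9, 247.5]), 89.92)
```

Run:
```python
from h import *
for n in("side","top"):
    c=camera(n);W=cloud(c);I=c["pixels"].astype(float)
    S=8
    u,v=map(int,pr(c,[661,35,128])); r=22
    def patch(u,v,r): return cv2.resize(c["pixels"][v-r:v+r,u-r:u+r],None,fx=S,fy=S,interpolation=cv2.INTER_CUBIC).astype(int)
    p=patch(u,v,r); sat=p[...,2]-p[...,0]
    m=(sat>55).astype(np.uint8)
    cs,_=cv2.findContours(m,cv2.RETR_EXTERNAL,cv2.CHAIN_APPROX_NONE); k=max(cs,key=cv2.contourArea)
    e=cv2.fitEllipse(k); f=lambda q:(u-r+(q[0]+.5)/S-.5, v-r+(q[1]+.5)/S-.5)
    pts=np.array([w(c,*f(q[0]),128)[:2] for q in k])
    (cx,cy),rr=cv2.minEnclosingCircle(pts.astype(np.float32)); M=cv2.moments(pts.astype(np.float32))
    print(n,"brass ctr",M["m10"]/M["m00"],M["m01"]/M["m00"],"r",rr, np.sqrt(M["m00"]/np.pi))
    full=np.zeros_like(m); cv2.drawContours(full,[cv2.convexHull(k)],-1,1,-1); full=cv2.erode(full,np.ones((5*S//4,)*2))
    d=((p.max(-1)<80)&(full>0)).astype(np.uint8)
    ks,_=cv2.findContours(d,cv2.RETR_EXTERNAL,cv2.CHAIN_APPROX_NONE); k=max(ks,key=cv2.contourArea)
    pts=np.array([w(c,*f(q[0]),128)[:2] for q in k])
    print("  slot",rect(pts))
    # brightness-weighted slot axis
    g=p.max(-1);ys,xs=np.nonzero(d)
```

```text
side brass ctr 663.7106167950086 36.94189272930674 r 37.91554260253906 35.78153119596941
  slot (array([666.2,  34.7]), array([46.7,  6.3]), 1.49)
top brass ctr 664.1461809487857 32.62339983652553 r 34.8795051574707 33.93963592260864
  slot (array([664.8,  32.5]), array([49.9,  9.7]), 1.03)
```

```bash
cat >> h.py <<'E'
from scipy.optimize import minimize
def silfit(c,mask,dims,z0,x0,ign=None,S=4,cen=(0,0)):
    "fit x,y,yaw of a box dims (at base height z0) to mask by soft IoU"
    M=cv2.resize(mask.astype(np.float32),None,fx=S,fy=S,interpolation=cv2.INTER_LINEAR)
    G=None if ign is None else cv2.resize(ign.astype(np.float32),None,fx=S,fy=S)<.5
    a,b,h=dims
    C=np.array([[i*a/2+cen[0],j*b/2+cen[1],k] for i in(-1,1) for j in(-1,1) for k in(z0,z0+h)])
    def cost(p):
        cs,sn=np.cos(p[2]/100),np.sin(p[2]/100)
        X=np.c_[p[0]+cs*C[:,0]-sn*C[:,1],p[1]+sn*C[:,0]+cs*C[:,1],C[:,2]]
        q=np.array([(pr(c,x)+.5)*S-.5 for x in X])
        hull=cv2.convexHull(q.astype(np.float32))
        im=np.zeros(M.shape,np.uint8); cv2.fillConvexPoly(im,np.round(hull*256).astype(np.int32),255,cv2.LINE_AA,8)
        d=np.abs(im/255.-M)
        if G is not None: d=d*G
        return d.sum()
    best=None
    for dx in(-3,3):
        r=minimize(cost,np.array([x0[0]+dx,x0[1]-dx,x0[2]*100]),method="Nelder-Mead",options=dict(initial_simplex=[[x0[0]+dx,x0[1]-dx,x0[2]*100+1],[x0[0]+8,x0[1],x0[2]*100],[x0[0],x0[1]+8,x0[2]*100-2],[x0[0]-3,x0[1]-3,x0[2]*100+4]],xatol=.02,fatol=.5))
        if best is None or r.fun<best.fun: best=r
    return round(best.x[0],1),round(best.x[1],1),round(best.x[2]/100,4),round(best.fun/S/S,1)
E
python3 - <<'E'
from h import *
for n in("side","top"):
    c=camera(n);W=cloud(c);I=c["pixels"].astype(int)
    near=box(W,[380,-450,8],[640,-340,60])
    warm=(I[...,2]-I[...,0]>35)
    keys=box(W,[380,-450,58],[640,-340,130])
    ign=cv2.dilate(keys.astype(np.uint8),np.ones((3,3)))
    # ignore area also steel shoulder inside stand top: gray in near
    g=near&~warm&box(W,[400,-425,45],[620,-365,70])
    ign=ign|cv2.dilate(g.astype(np.uint8),np.ones((2,2)))
    u,v=pr(c,[512,-396,30]).astype(int)
    M=warm&near
    vis=c["pixels"].copy(); vis[M]=[0,255,0]; vis[ign>0]=[255,0,0]; c2=dict(c,pixels=vis); crop(c2,u-45,v-45,u+45,v+45,6,f"m_{n}.png")
    print(n,"stand",silfit(c,M,(236,64,55),0,(514,-398,.03),ign))
    m=box(W,[300,-300,6],[720,-100,26])&warm
    print("board",silfit(c,m,(350,110,12),0,(516,-198,.0)), silfit(c,m,(350,110,12),0,(516,-198,.0),cv2.dilate(box(W,[300,-300,15],[370,-100,30]).astype(np.uint8),np.ones((3,3)))))
    vis=c["pixels"].copy(); vis[m]=[0,255,0]; u,v=pr(c,[516,-198,10]).astype(int); c2=dict(c,pixels=vis); crop(c2,u-55,v-55,u+55,v+55,6,f"mb_{n}.png")
E
python3 -c "
import cv2,numpy as np
r=lambda f:cv2.resize(cv2.imread('pics/'+f),(380,380))
cv2.imwrite('pics/mm.png',np.hstack([r('m_side.png'),r('m_top.png')]));cv2.imwrite('pics/mm2.png',np.hstack([r('mb_side.png'),r('mb_top.png')]))"
```

```text
side stand (np.float64(521.7), np.float64(-405.5), np.float64(-0.0056), np.float64(78.7))
board (np.float64(526.2), np.float64(-202.1), np.float64(-0.0778), np.float64(199.5)) (np.float64(526.0), np.float64(-202.3), np.float64(-0.0778), np.float64(159.2))
top stand (np.float64(515.4), np.float64(-406.6), np.float64(0.0049), np.float64(102.1))
board (np.float64(519.9), np.float64(-202.4), np.float64(-0.0782), np.float64(442.6)) (np.float64(517.8), np.float64(-202.1), np.float64(-0.079), np.float64(373.3))
```

View pics/mm.png

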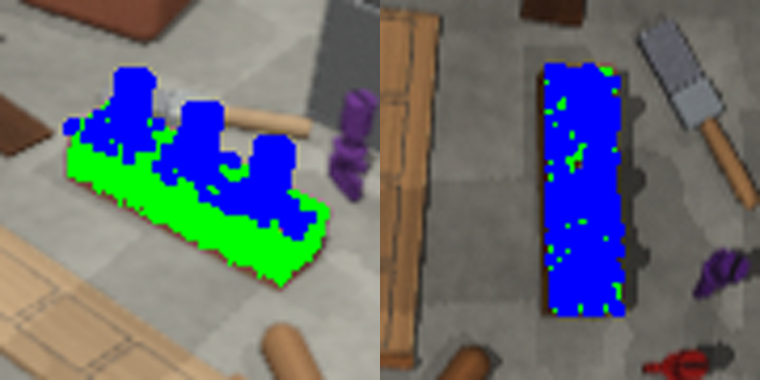

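View pics/mm2.png

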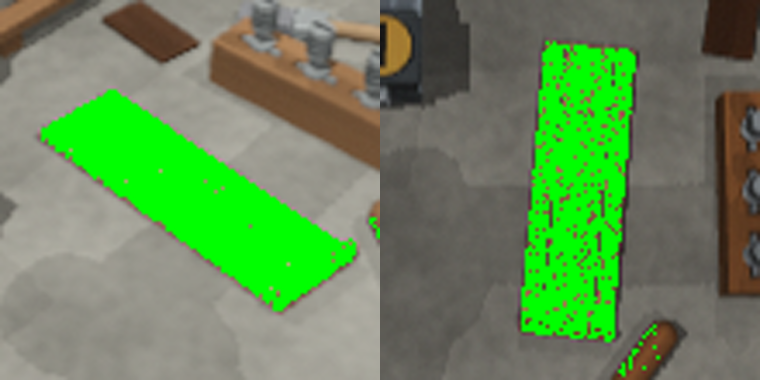

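```bash
cat >> h.py <<'E'
def warmmask(c,X,r,seed=None):
    "largest warm-coloured blob near world point X"
    I=c["pixels"].astype(float); ratio=(I[...,2]-I[...,0])/(I[...,2]+12)
    m=(ratio>.28); u,v=pr(c,X).astype(int)
    n,l,s,_=cv2.connectedComponentsWithStats(m.astype(np.uint8),connectivity=4)
    sub=l[v-r:v+r,u-r:u+r]; ids,ct=np.unique(sub[sub>0],return_counts=True)
    k=ids[ct.argmax()]; return l==k
E
python3 - <<'E'
from h import *
out=[]
for n in("side","top"):
    c=camera(n);
    for nm,X,d in(("stand",[512,-402,30],(236,64,55)),("board",[518,-200,6],(350,110,12))):
        m=warmmask(c,X,12)
        f=m.astype(np.uint8)
        # holes -> ignore
        if nm=="stand":
            ks=np.zeros(m.shape,np.uint8)
            for x in(440,513,586):
                for z,rr in((58,30),(75,22),(112,22),(95,22)):
                    u,v=pr(c,[x,-402,z]); cv2.circle(ks,(int(round(u)),int(round(v))),int(rr*c["fx"]/ (1050 if n=="side" else 1750)),1,-1)
            ign=ks
        else:
            f=cv2.morphologyEx(f,cv2.MORPH_CLOSE,np.ones((3,3))); ign=np.zeros(m.shape,np.uint8)
            a=np.array([pr(c,[348,y,z]) for y in(-255,-120) for z in(0,24)]+[pr(c,[326,y,z]) for y in(-255,-120) for z in(0,24)])
            cv2.fillConvexPoly(ign,cv2.convexHull(a.astype(np.int32)),1)
        print(n,nm,m.sum(),silfit(c,f,d,0,(X[0],X[1],0 if nm=="stand" else -.07),ign))
        vis=c["pixels"].copy(); vis[f>0]=[0,255,0]; vis[ign>0]=vis[ign>0]//2+[120,0,0]; u,v=pr(c,X).astype(int)
        out.append(cv2.resize(vis[v-50:v+50,u-50:u+50],(300,300)))
cv2.imwrite("pics/mm3.png",np.vstack([np.hstack(out[:2]),np.hstack(out[2:])]))
E
```

```text
side stand 1159 (np.float64(518.3), np.float64(-401.4), np.float64(0.0036), np.float64(37.6))
side board 2091 (np.float64(517.6), np.float64(-200.8), np.float64(-0.0752), np.float64(146.0))
top stand 862 (np.float64(517.2), np.float64(-401.8), np.float64(0.0146), np.float64(45.7))
top board 2280 (np.float64(520.5), np.float64(-202.4), np.float64(-0.079), np.float64(63.5))
```

View pics/mm3.png

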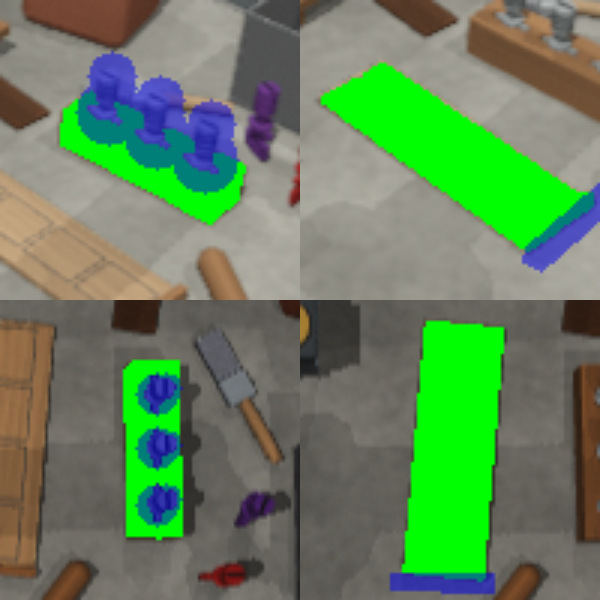

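```bash
cat >> h.py <<'E'
from scipy.spatial.transform import Rotation as Ro
def Rt(psi):
    c,s=np.cos(psi),np.sin(psi)
    return np.array([[-c,0,s],[-s,0,-c],[0,-1,0]])  # cols: x=(-c,-s,0) y=(0,0,-1) z=(s,-c,0)
def tgt(x,y,z,psi):
    s=state(); R=np.array(s["orientation"])
    print("lin",np.round(R.T@(np.array([x,y,z])-s["ee_pos"]),1).tolist(),"rot",np.round(Ro.from_matrix(R.T@Rt(psi)).as_rotvec(),3).tolist())
E
python3 - <<'E'
from h import *
tgt(443,-402,180,0.01)
E
```

```text
lin [-309.1, 68.3, -112.8] rot [0.0, 0.281, 0.0]
```

```bash
python3 -m jog '{"linear":[[-55,0,-20],[-110,0,-40],[-165,0,-60],[-220,0,-80],[-275,10,-100],[-309,30,-113],[-309,50,-113],[-309,50,-113]],"rot":[[0,0.1,0],[0,0.2,0],[0,0.281,0],[0,0.281,0],[0,0.281,0],[0,0.281,0],[0,0.281,0],[0,0.281,0]],"fingers":[85,85,85,85,60,60,60,60]}' 40
python3 - <<'E'
from h import *
st(); tgt(443,-402,130,0.01)
c=camera("side");crop(c,270,70,400,190,6,"a1.png")
c=camera("top");crop(c,310,130,410,230,6,"a1t.png")
E
```

```text
time: 2.8
ee_pos: [442.4, -401.4, 197.1]
orientation: [[-1.0, -0.002, 0.01], [-0.01, 0.002, -1.0], [0.002, -1.0, -0.002]]
contact_force: [0.6, -0.3, 0.1]
opening: 59.7
t 2.8 pos [ 442.4 -401.4  197.1] F [ 0.6 -0.3  0.1] T [0.   0.03 0.01] op 59.7
[[-1.0, -0.002, 0.01], [-0.01, 0.002, -1.0], [0.002, -1.0, -0.002]] q [ 0.75  0.42 -0.08  1.73  0.04  0.99 -0.91]
lin [-0.7, 67.1, 0.7] rot [0.002, 0.0, 0.002]
```

View pics/a1.png

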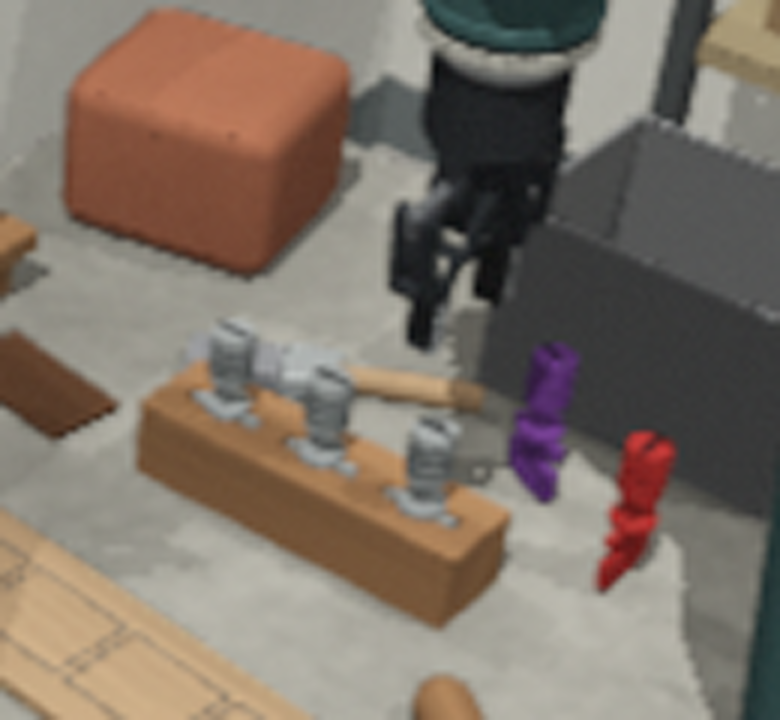

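View pics/a1t.png

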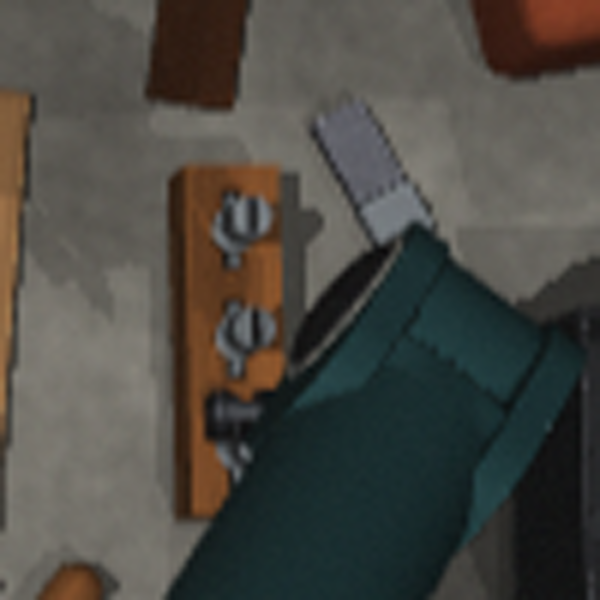

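Run:
```python
from h import *
c=camera("side")
for q in((423,505),(322,455),(227,407)):print(np.round(w(c,270+q[0]/6,70+q[1]/6,60),1))
c=camera("top")
for q in((237,340),(232,230)):print(np.round(w(c,310+q[0]/6,130+q[1]/6,60),1))
```

```text
[ 436.6 -394.1   60. ]
[ 510.2 -392.2   60. ]
[ 583.3 -391.2   60. ]
[ 512.1 -403.    60. ]
[ 586.2 -400.4   60. ]
```

```bash
python3 -m jog '{"linear":[[1,40,0],[1,80,0],[1,102,0],[1,102,0],[1,102,0]],"rot":[[0,0,0],[0,0,0],[0.002,0,0.002],[0.002,0,0.002],[0.002,0,0.002]],"fingers":[60,60,60,60,60]}'
python3 - <<'E'
from h import *
st()
c=camera("side");crop(c,300,100,380,180,9,"a2.png")
E
```

```text
time: 3.62
ee_pos: [442.3, -402.6, 97.7]
orientation: [[-1.0, 0.003, 0.009], [-0.009, -0.003, -1.0], [-0.003, -1.0, 0.003]]
contact_force: [0.2, 0.0, -0.7]
opening: 60.1
t 3.62 pos [ 442.3 -402.6   97.7] F [ 0.2  0.  -0.7] T [ 0.02 -0.01  0.03] op 60.1
[[-1.0, 0.003, 0.009], [-0.009, -0.003, -1.0], [-0.003, -1.0, 0.003]] q [ 0.75  0.55 -0.08  1.8   0.06  0.79 -0.92]
```

View pics/a2.png

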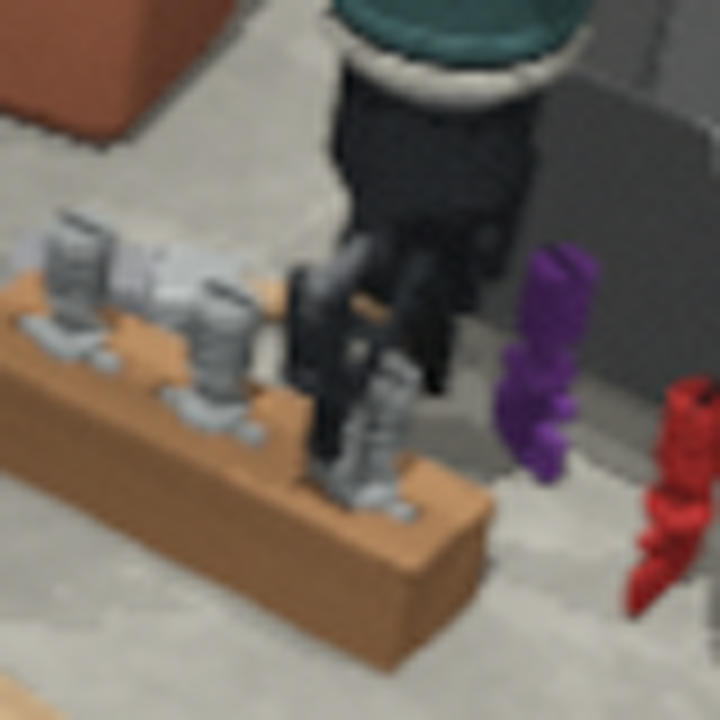

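```bash
python3 -m jog '{"linear":[[0,2,0],[0,2,0],[0,2,0],[0,2,0],[0,2,0],[0,2,0]],"rot":[[0,0,0],[0,0,0],[0,0,0],[0,0,0],[0,0,0],[0,0,0]],"fingers":[40,32,20,20,20,20]}' 30
python3 - <<'E'
from h import *
st()
c=camera("side");crop(c,300,100,380,180,9,"a3.png")
c=camera("top");crop(c,310,130,410,230,6,"a3t.png")
E
```

```text
time: 4.42
ee_pos: [442.0, -402.0, 94.6]
orientation: [[-1.0, 0.002, 0.01], [-0.01, -0.002, -1.0], [-0.002, -1.0, 0.002]]
contact_force: [-1.0, 0.8, 5.6]
opening: 27.2
t 4.42 pos [ 442.  -402.    94.6] F [-1.   0.8  5.6] T [0.23 0.22 0.01] op 27.2
[[-1.0, 0.002, 0.01], [-0.01, -0.002, -1.0], [-0.002, -1.0, 0.002]] q [ 0.75  0.55 -0.08  1.8   0.06  0.79 -0.92]
```

View pics/a3.png

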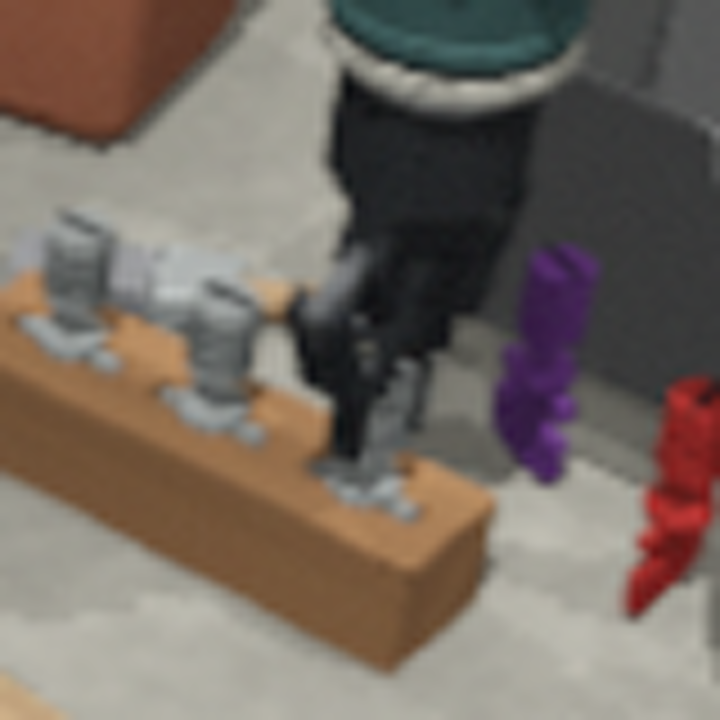

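```bash
python3 -m jog '{"linear":[[0,2,0],[0,-10,0],[0,-30,0],[0,-60,0],[0,-90,0],[0,-128,0],[0,-128,0]],"rot":[[0,0,0],[0,0,0],[0,0,0],[0,0,0],[0,0,0],[0,0,0],[0,0,0]],"fingers":[20,20,20,20,20,20,20]}' 80
python3 - <<'E'
from h import *
st()
c=camera("side");crop(c,280,50,400,170,6,"a4.png")
tgt(664,34,235,0.018)
E
```

```text
time: 5.4
ee_pos: [442.4, -402.4, 225.0]
orientation: [[-1.0, 0.005, 0.01], [-0.01, -0.005, -1.0], [-0.005, -1.0, 0.005]]
contact_force: [0.2, -0.1, -1.4]
opening: 25.9
t 5.4 pos [ 442.4 -402.4  225. ] F [ 0.2 -0.1 -1.4] T [-0.03  0.06 -0.01] op 25.9
[[-1.0, 0.005, 0.01], [-0.01, -0.005, -1.0], [-0.005, -1.0, 0.005]] q [ 0.75  0.39 -0.09  1.71  0.04  1.04 -0.91]
lin [-226.5, -12.5, -433.7] rot [-0.003, -0.008, -0.003]
```

View pics/a4.png

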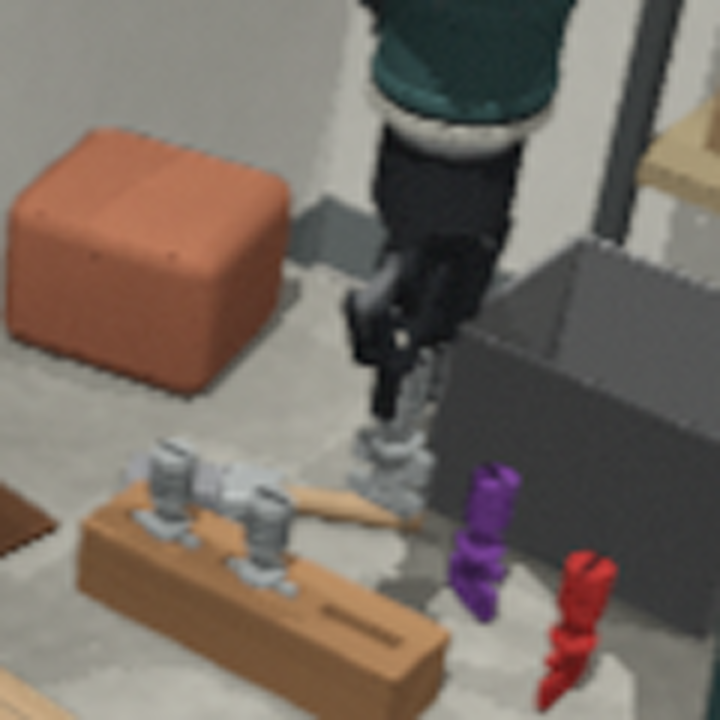

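```bash
python3 -m jog '{"linear":[[-20,-5,-40],[-45,-12,-100],[-75,-12,-155],[-105,-12,-210],[-135,-12,-265],[-165,-12,-320],[-195,-12,-375],[-226,-12,-430],[-226,-12,-434],[-226,-12,-434]],"rot":[[0,0,0],[0,0,0],[0,0,0],[-0.003,-0.008,-0.003],[-0.003,-0.008,-0.003],[-0.003,-0.008,-0.003],[-0.003,-0.008,-0.003],[-0.003,-0.008,-0.003],[-0.003,-0.008,-0.003],[-0.003,-0.008,-0.003]],"fingers":[20,20,20,20,20,20,20,20,20,20]}'
python3 - <<'E'
from h import *
s=st()
c=camera("side");print(np.round(w(c,339.85,153.6,55),1))
tgt(664,34,200,0.018)
crop(c,160,80,260,200,6,"a5.png")
c=camera("top");crop(c,190,90,290,190,6,"a5t.png")
E
```

```text
time: 6.7
ee_pos: [662.8, 34.9, 232.4]
orientation: [[-1.0, -0.003, 0.019], [-0.019, 0.001, -1.0], [0.003, -1.0, -0.001]]
contact_force: [0.4, -0.2, -2.1]
opening: 26.6
t 6.7 pos [662.8  34.9 232.4] F [ 0.4 -0.2 -2.1] T [-0.05  0.02  0.  ] op 26.6
[[-1.0, -0.003, 0.019], [-0.019, 0.001, -1.0], [0.003, -1.0, -0.001]] q [ 0.08  0.51 -0.25  1.51  0.13  1.13 -1.75]
[ 443.3 -401.    55. ]
lin [-1.4, 32.8, -0.4] rot [0.0, -0.001, 0.003]
```

View pics/a5.png

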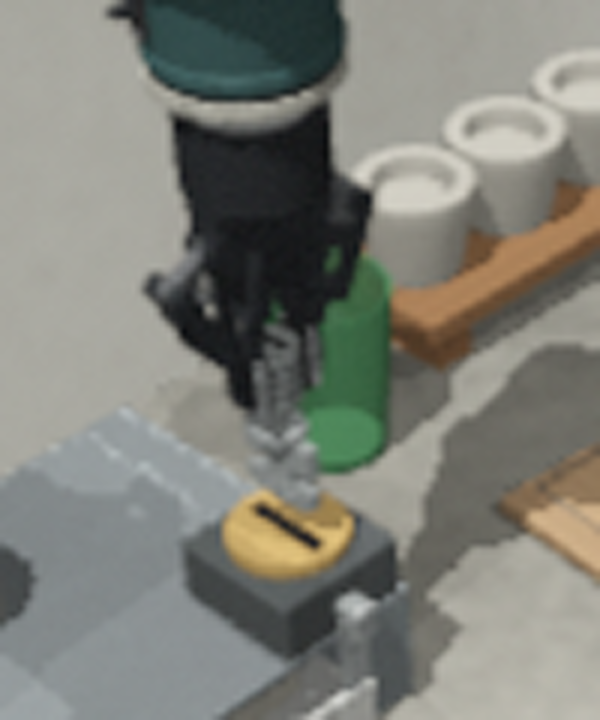

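View pics/a5t.png

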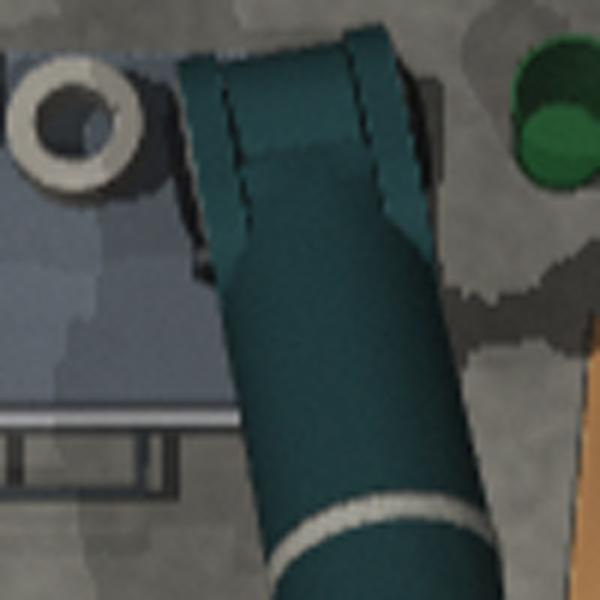

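```bash
python3 -m jog '{"linear":[[-2,8,1],[-2,16,1],[-2,16,1],[-2,16,1]],"rot":[[0,0,0],[0,0,0.002],[0,0,0.002],[0,0,0.002]],"fingers":[20,20,20,20]}'
python3 - <<'E'
from h import *
s=st()
c=camera("side")
crop(c,185,130,235,185,13,"a6.png")
for X in([665,34,128],[691,34,128],[639,34,128],[665,34,132.4]):print(pr(c,X))
E
```

```text
time: 7.3
ee_pos: [665.3, 33.5, 217.9]
orientation: [[-1.0, 0.001, 0.018], [-0.018, 0.001, -1.0], [-0.001, -1.0, -0.001]]
contact_force: [-0.2, 0.5, -1.5]
opening: 26.0
t 7.3 pos [665.3  33.5 217.9] F [-0.2  0.5 -1.5] T [ 0.05  0.02 -0.05] op 26.0
[[-1.0, 0.001, 0.018], [-0.018, 0.001, -1.0], [-0.001, -1.0, -0.001]] q [ 0.08  0.53 -0.25  1.53  0.14  1.1  -1.75]
[207.910099   167.24948002]
[202.53551257 163.6921728 ]
[213.38833978 170.87539352]
[207.80752714 166.20147975]
```

View pics/a6.png

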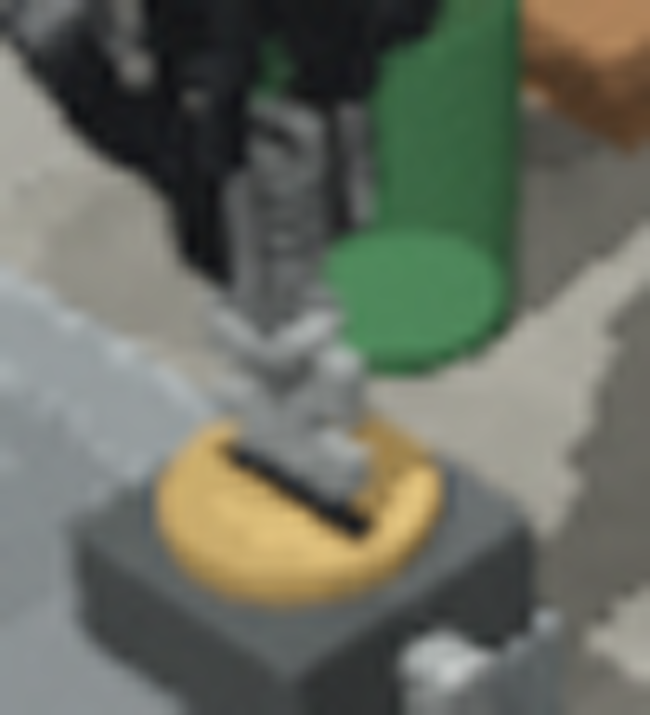

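Run:
```python
from h import *
c=camera("side")
def cr(X): return np.round((pr(c,X)+.5-[185,130])*13)
x,y,z=665.3,33.5,217.9-39.6
im=cv2.imread("pics/a6.png")
def line(pts,col):
    cv2.polylines(im,[np.array([cr(p) for p in pts],np.int32)],False,col,1)
b=[[x-24,y,z],[x-24,y,z-40],[x-18,y,z-40],[x-18,y,z-44],[x+18,y,z-44],[x+18,y,z-40],[x+24,y,z-40],[x+24,y,z]]
line(b,(255,0,0))
for dz in(0,6): line([[x+15*np.cos(a),y+15*np.sin(a),z+dz] for a in np.linspace(0,6.3,40)],(0,0,255))
line([[x+14*np.cos(a),y+14*np.sin(a),z+58] for a in np.linspace(0,6.3,40)],(0,0,255))
X,Y=665,34
line([[X+i*26,Y+j*5+i*26*.018,128] for i,j in((-1,-1),(1,-1),(1,1),(-1,1),(-1,-1))],(0,255,0))
line([[X+34*np.cos(a),Y+34*np.sin(a),128] for a in np.linspace(0,6.3,40)],(0,255,0))
cv2.imwrite("pics/a7.png",im)
```

```text
(no output)
```

View pics/a7.png

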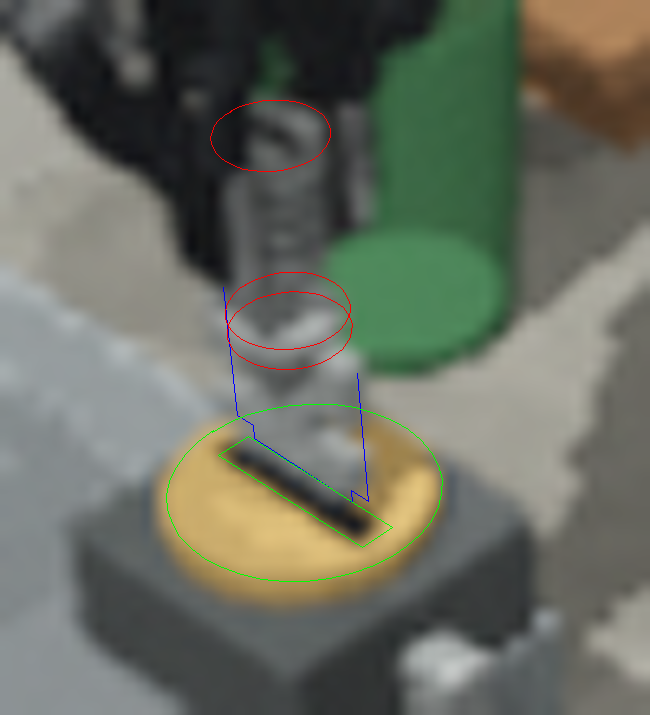

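```bash
python3 -m jog '{"linear":[[0,0,-1],[0,3,-1],[0,6,-1],[0,9,-1],[0,12,-1],[0,12,-1]],"rot":[[0,0,0],[0,0,0],[0,0,0],[0,0,0],[0,0,0],[0,0,0]],"fingers":[20,20,20,20,20,20]}'
python3 - <<'E'
from h import *
s=st()
E
```

```text
time: 8.15
ee_pos: [665.1, 34.6, 205.5]
orientation: [[-1.0, 0.0, 0.018], [-0.018, 0.001, -1.0], [-0.0, -1.0, -0.001]]
contact_force: [0.1, -0.7, -1.4]
opening: 26.5
t 8.15 pos [665.1  34.6 205.5] F [ 0.1 -0.7 -1.4] T [-0.   -0.    0.02] op 26.5
[[-1.0, 0.0, 0.018], [-0.018, 0.001, -1.0], [-0.0, -1.0, -0.001]] q [ 0.08  0.54 -0.25  1.54  0.14  1.08 -1.76]
```

```bash
python3 -m jog '{"linear":[[0,6,0],[0,12,0],[0,18,0],[0,24,0],[0,30,0],[0,34,0],[0,37,0],[0,37,0]],"rot":[[0,0,0],[0,0,0],[0,0,0],[0,0,0],[0,0,0],[0,0,0],[0,0,0],[0,0,0]],"fingers":[20,20,20,20,20,20,20,20]}'
python3 - <<'E'
from h import *
s=st()
E
```

```text
time: 9.15
ee_pos: [665.3, 34.7, 168.7]
orientation: [[-1.0, 0.001, 0.018], [-0.018, 0.001, -1.0], [-0.001, -1.0, -0.001]]
contact_force: [-0.9, 0.3, -1.6]
opening: 26.4
t 9.15 pos [665.3  34.7 168.7] F [-0.9  0.3 -1.6] T [-0.    0.02  0.04] op 26.4
[[-1.0, 0.001, 0.018], [-0.018, 0.001, -1.0], [-0.001, -1.0, -0.001]] q [ 0.07  0.58 -0.24  1.57  0.15  1.01 -1.77]
```

```bash
python3 -m jog '{"linear":[[0,1,0],[0,1.5,0],[0,1.5,0],[0,1.5,0],[0,1.5,0],[0,1.5,0]],"rot":[[0,0,0],[0,0,0],[0,0.05,0],[0,0.1,0],[0,0.15,0],[0,0.15,0]],"fingers":[20,20,20,20,20,20]}' 100
python3 - <<'E'
from h import *
s=st()
E
```

```text
time: 9.9
ee_pos: [665.7, 34.6, 167.9]
orientation: [[-0.991, 0.002, -0.132], [0.132, 0.001, -0.991], [-0.002, -1.0, -0.001]]
contact_force: [1.6, -1.2, 3.0]
opening: 26.2
t 9.9 pos [665.7  34.6 167.9] F [ 1.6 -1.2  3. ] T [-0.22 -0.28  0.02] op 26.2
[[-0.991, 0.002, -0.132], [0.132, 0.001, -0.991], [-0.002, -1.0, -0.001]] q [ 0.05  0.58 -0.21  1.57  0.13  1.01 -1.9 ]
```

```bash
python3 -m jog '{"linear":[[0,0,0],[0,0,0],[0,0,0],[0,0,0]],"rot":[[0,0.05,0],[0,0.1,0],[0,0.15,0],[0,0.15,0]],"fingers":[20,20,20,20]}' 100
python3 - <<'E'
from h import *
s=st()
E
```

```text
time: 10.4
ee_pos: [665.6, 34.3, 167.9]
orientation: [[-0.961, 0.002, -0.277], [0.277, 0.0, -0.961], [-0.002, -1.0, -0.001]]
contact_force: [0.2, -3.1, 5.8]
opening: 26.1
t 10.4 pos [665.6  34.3 167.9] F [ 0.2 -3.1  5.8] T [-0.7   0.04  0.36] op 26.1
[[-0.961, 0.002, -0.277], [0.277, 0.0, -0.961], [-0.002, -1.0, -0.001]] q [ 0.03  0.57 -0.17  1.57  0.11  1.01 -2.03]
```

```bash
python3 -m jog '{"linear":[[0,0,0],[0,0,0],[0,0,0]],"rot":[[0,0.04,0],[0,0.06,0],[0,0.06,0]],"fingers":[20,20,20]}' 100
python3 - <<'E'
from h import *
s=st()
c=camera("side");crop(c,165,120,245,190,9,"a8.png")
E
```

```text
time: 10.78
ee_pos: [665.6, 34.4, 167.8]
orientation: [[-0.943, 0.002, -0.333], [0.333, 0.0, -0.943], [-0.001, -1.0, -0.001]]
contact_force: [-0.0, -2.8, 5.2]
opening: 26.1
t 10.78 pos [665.6  34.4 167.8] F [-0.  -2.8  5.2] T [-0.81  0.15  1.1 ] op 26.1
[[-0.943, 0.002, -0.333], [0.333, 0.0, -0.943], [-0.001, -1.0, -0.001]] q [ 0.02  0.57 -0.16  1.57  0.1   1.01 -2.09]
```

View pics/a8.png

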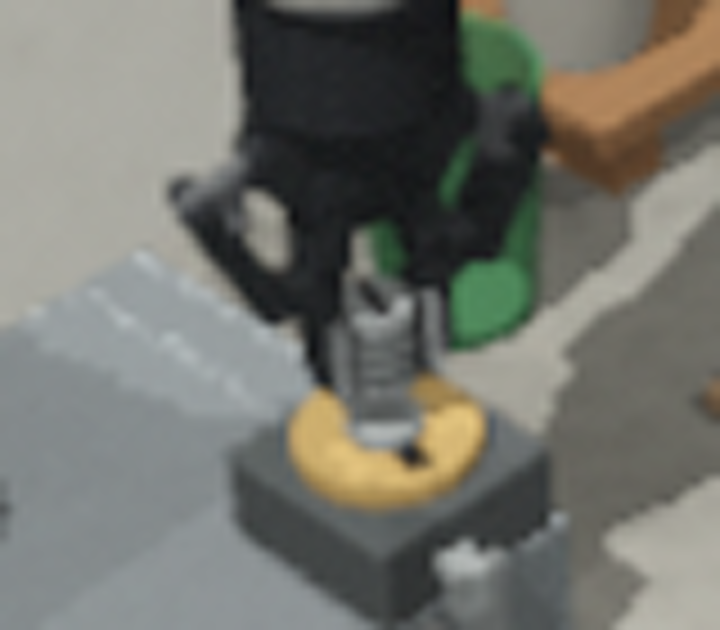

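```bash
python3 -m jog '{"linear":[[0,0,0],[0,0,0],[0,0,0],[0,0,0],[0,0,0]],"rot":[[0,-0.12,0],[0,-0.24,0],[0,-0.34,0],[0,-0.37,0],[0,-0.37,0]],"fingers":[20,20,20,20,20]}' 100
python3 - <<'E'
from h import *
s=st()
c=camera("side");crop(c,165,120,245,190,9,"a9.png")
E
```

```text
time: 11.45
ee_pos: [665.5, 34.7, 167.9]
orientation: [[-1.0, 0.001, 0.03], [-0.03, 0.001, -1.0], [-0.002, -1.0, -0.001]]
contact_force: [-1.6, -0.6, 5.1]
opening: 26.0
t 11.45 pos [665.5  34.7 167.9] F [-1.6 -0.6  5.1] T [-0.21  0.32  0.  ] op 26.0
[[-1.0, 0.001, 0.03], [-0.03, 0.001, -1.0], [-0.002, -1.0, -0.001]] q [ 0.07  0.58 -0.24  1.57  0.16  1.01 -1.76]
```

View pics/a9.png

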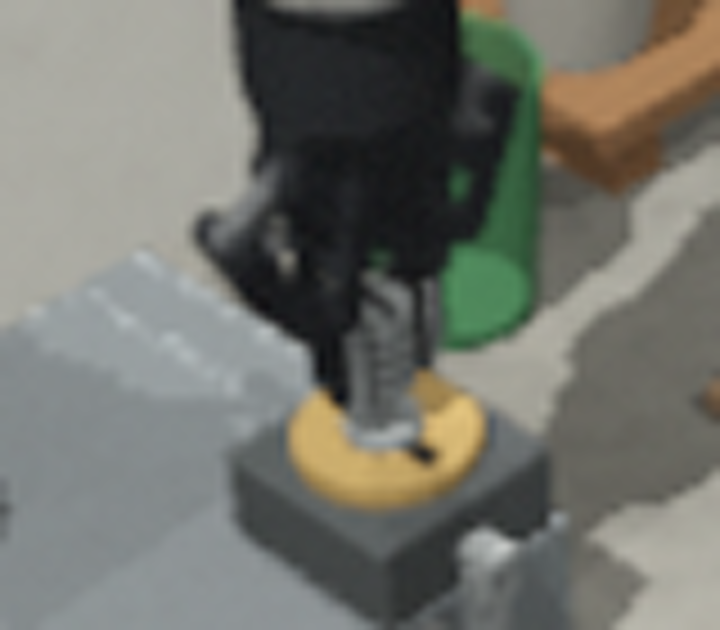

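```bash
python3 -m jog '{"linear":[[0,0,0],[0,0,0],[0,-5,0],[0,-15,0],[0,-25,0],[0,-37,0],[0,-55,0],[0,-70,0],[0,-70,0]],"rot":[[0,-0.04,0],[0,-0.01,0],[0,0,0],[0,0,0],[0,0,0],[0,0,0],[0,0,0],[0,0.015,0],[0,0.02,0]],"fingers":[20,20,20,20,20,20,20,20,20]}' 80
python3 - <<'E'
from h import *
s=st();tgt(443.5,-402,225,0.01)
c=camera("side");crop(c,165,90,245,190,7,"a10.png")
E
```

```text
time: 12.62
ee_pos: [665.8, 34.7, 239.0]
orientation: [[-1.0, 0.003, 0.007], [-0.007, 0.001, -1.0], [-0.003, -1.0, -0.001]]
contact_force: [-0.8, -0.2, -1.6]
opening: 26.1
t 12.62 pos [665.8  34.7 239. ] F [-0.8 -0.2 -1.6] T [0.03 0.01 0.04] op 26.1
[[-1.0, 0.003, 0.007], [-0.007, 0.001, -1.0], [-0.003, -1.0, -0.001]] q [ 0.08  0.51 -0.25  1.5   0.13  1.14 -1.76]
lin [225.5, 12.8, 435.1] rot [0.001, -0.003, -0.003]
```

View pics/a10.png

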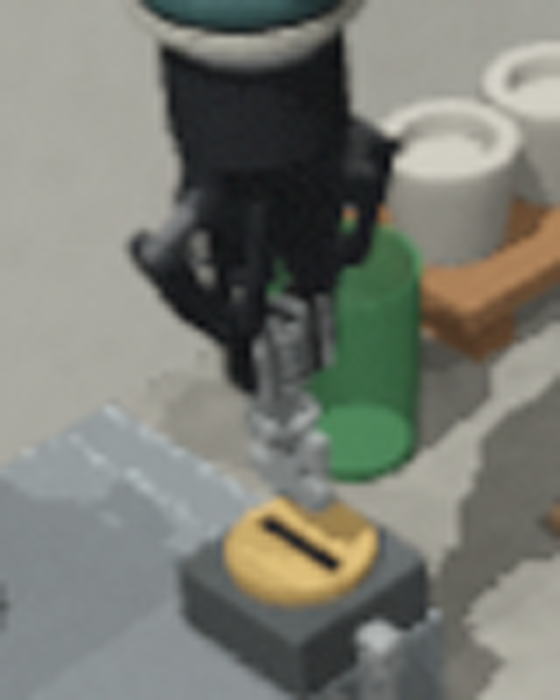

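```bash
python3 -m jog '{"linear":[[30,10,57],[58,12,112],[86,12,167],[114,12,222],[142,12,277],[170,12,332],[198,12,387],[224,12,430],[224,12,435],[224,12,435]],"rot":[[0,0,0],[0,0,0],[0,0,0],[0,-0.003,-0.003],[0,-0.003,-0.003],[0,-0.003,-0.003],[0,-0.003,-0.003],[0,-0.003,-0.003],[0,-0.003,-0.003],[0,-0.003,-0.003]],"fingers":[20,20,20,20,20,20,20,20,20,20]}'
python3 - <<'E'
from h import *
s=st();tgt(442.5,-401.5,130,0.01)
E
```

```text
time: 13.92
ee_pos: [444.8, -401.7, 224.1]
orientation: [[-1.0, -0.003, 0.011], [-0.011, 0.002, -1.0], [0.002, -1.0, -0.002]]
contact_force: [0.8, 0.6, -1.6]
opening: 25.7
t 13.93 pos [ 444.8 -401.7  224.1] F [ 0.8  0.6 -1.6] T [ 0.01  0.01 -0.03] op 25.7
[[-1.0, -0.003, 0.011], [-0.011, 0.002, -1.0], [0.002, -1.0, -0.002]] q [ 0.76  0.4  -0.1   1.7   0.05  1.05 -0.92]
lin [2.0, 94.1, -0.1] rot [0.002, 0.001, 0.002]
```

```bash
python3 -m jog '{"linear":[[2,40,0],[2,75,0],[2,85,0],[2,95,0],[2,105,0],[2,115,0],[2,122,0],[2,128,0],[2,128,0]],"rot":[[0,0,0],[0.002,0,0.002],[0.002,0,0.002],[0.002,0,0.002],[0.002,0,0.002],[0.002,0,0.002],[0.002,0,0.002],[0.002,0,0.002],[0.002,0,0.002]],"fingers":[20,20,20,20,20,20,20,20,20]}'
python3 - <<'E'
from h import *
s=st()
E
```

```text
time: 15.05
ee_pos: [442.3, -401.9, 96.3]
orientation: [[-1.0, -0.0, 0.011], [-0.011, -0.001, -1.0], [0.0, -1.0, 0.001]]
contact_force: [0.4, 0.2, -0.7]
opening: 26.1
t 15.05 pos [ 442.3 -401.9   96.3] F [ 0.4  0.2 -0.7] T [ 0.01 -0.03 -0.02] op 26.1
[[-1.0, -0.0, 0.011], [-0.011, -0.001, -1.0], [0.0, -1.0, 0.001]] q [ 0.76  0.55 -0.09  1.8   0.07  0.8  -0.93]
```

```bash
python3 -m jog '{"linear":[[0,1.5,0],[0,1.5,0],[0,1.5,0],[0,1.5,0],[0,-20,0],[0,-60,0],[0,-90,0]],"rot":[[0,0,0],[0,0,0],[0,0,0],[0,0,0],[0,0,0],[0,0,0],[0,0,0]],"fingers":[20,30,45,60,60,60,60]}'; python3 -m jog '{"linear":[[-10,0,0],[-20,0,0],[-30,0,0],[-40,0,0],[-50,0,0],[-60,0,0],[-70,0,0],[-74,0,0],[-74,0,0],[-74,0,0]],"rot":[[0,-0.17,0],[0,-0.34,0],[0,-0.51,0],[0,-0.68,0],[0,-0.85,0],[0,-1.02,0],[0,-1.19,0],[0,-1.36,0],[0,-1.53,0],[0,-1.57,0]],"fingers":[60,60,60,60,60,60,60,60,60,60]}';python3 -m jog '{"linear":[[0,0,0],[0,0,0],[0,0,0],[0,0,0],[0,0,0],[0,0,0],[0,0,0],[0,0,0],[0,0,0],[0,0,0]],"rot":[[0,-0.17,0],[0,-0.34,0],[0,-0.51,0],[0,-0.68,0],[0,-0.85,0],[0,-1.02,0],[0,-1.19,0],[0,-1.36,0],[0,-1.53,0],[0,-1.57,0]],"fingers":[60,60,60,60,60,60,60,60,60,60]}'
python3 - <<'E'
from h import *
s=st();tgt(517,-401.3,130,0.01+np.pi)
c=camera("side");crop(c,280,80,380,180,7,"b1.png")
E
```

```text
time: 15.92
ee_pos: [442.6, -402.1, 188.3]
orientation: [[-1.0, 0.001, 0.011], [-0.011, -0.002, -1.0], [-0.001, -1.0, 0.002]]
contact_force: [0.6, -0.3, 0.8]
opening: 59.7
time: 17.18
ee_pos: [516.3, -401.2, 186.6]
orientation: [[0.011, -0.0, 1.0], [-1.0, -0.001, 0.011], [0.001, -1.0, -0.0]]
contact_force: [-0.7, 0.7, -0.2]
opening: 60.4
time: 18.42
ee_pos: [516.2, -401.2, 186.6]
orientation: [[1.0, -0.0, -0.008], [0.008, -0.001, 1.0], [-0.0, -1.0, -0.001]]
contact_force: [0.1, 1.0, 0.7]
opening: 60.0
t 18.43 pos [ 516.2 -401.2  186.6] F [0.1 1.  0.7] T [-0.   -0.03  0.  ] op 60.0
[[1.0, -0.0, -0.008], [0.008, -0.001, 1.0], [-0.0, -1.0, -0.001]] q [ 1.14  0.65 -0.78  1.57  0.49  1.12  1.83]
lin [0.8, 56.6, -0.0] rot [0.001, -0.002, -0.0]
```

View pics/b1.png

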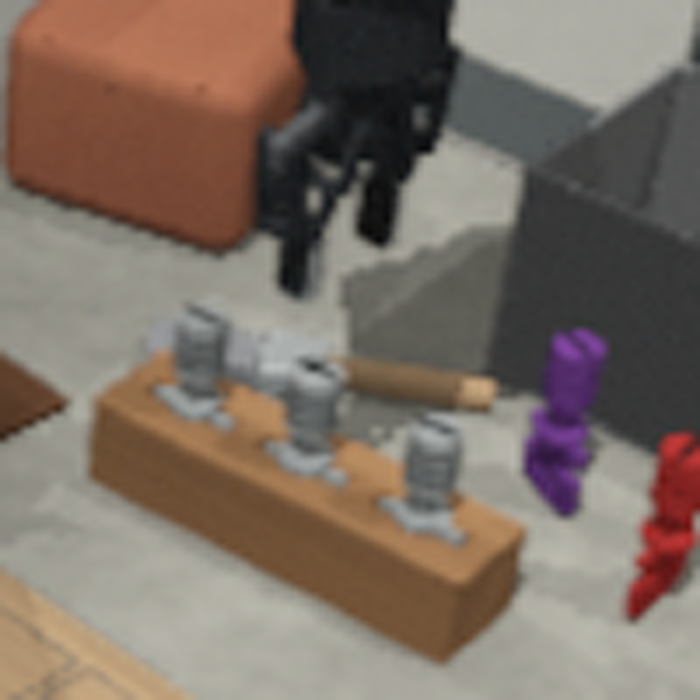

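```bash
python3 -m jog '{"linear":[[1,40,0],[1,80,0],[1,92,0],[1,92,0],[1,92,0],[1,92,0],[1,92,0],[1,92,0],[1,92,0]],"rot":[[0,0,0],[0,0,0],[0,0,0],[0,0,0],[0,0,0],[0,0,0],[0,0,0],[0,0,0],[0,0,0]],"fingers":[60,60,60,60,40,32,20,20,20]}' 30; python3 -m jog '{"linear":[[0,0,0],[0,-10,0],[0,-30,0],[0,-60,0],[0,-90,0],[0,-130,0],[0,-130,0]],"rot":[[0,0,0],[0,0,0],[0,0,0],[0,0,0],[0,0,0],[0,0,0],[0,0,0]],"fingers":[20,20,20,20,20,20,20]}' 80
python3 - <<'E'
from h import *
s=st()
c=camera("side");crop(c,270,40,390,170,6,"b2.png")
tgt(665.3,34.6,235,0.02+np.pi)
E
```

```text
time: 19.6
ee_pos: [517.9, -401.4, 95.8]
orientation: [[1.0, 0.001, -0.009], [0.009, -0.002, 1.0], [0.001, -1.0, -0.002]]
contact_force: [-2.0, 0.6, 8.6]
opening: 27.2
time: 20.48
ee_pos: [518.7, -401.4, 229.0]
orientation: [[1.0, 0.004, -0.009], [0.009, -0.004, 1.0], [0.004, -1.0, -0.004]]
contact_force: [-0.2, -0.2, -2.2]
opening: 26.4
t 20.48 pos [ 518.7 -401.4  229. ] F [-0.2 -0.2 -2.2] T [-0.04 -0.01 -0.07] op 26.4
[[1.0, 0.004, -0.009], [0.009, -0.004, 1.0], [0.004, -1.0, -0.004]] q [ 1.15  0.61 -0.8   1.53  0.46  1.19  1.85]
lin [151.5, -9.1, 434.5] rot [0.003, -0.011, 0.002]
```

View pics/b2.png

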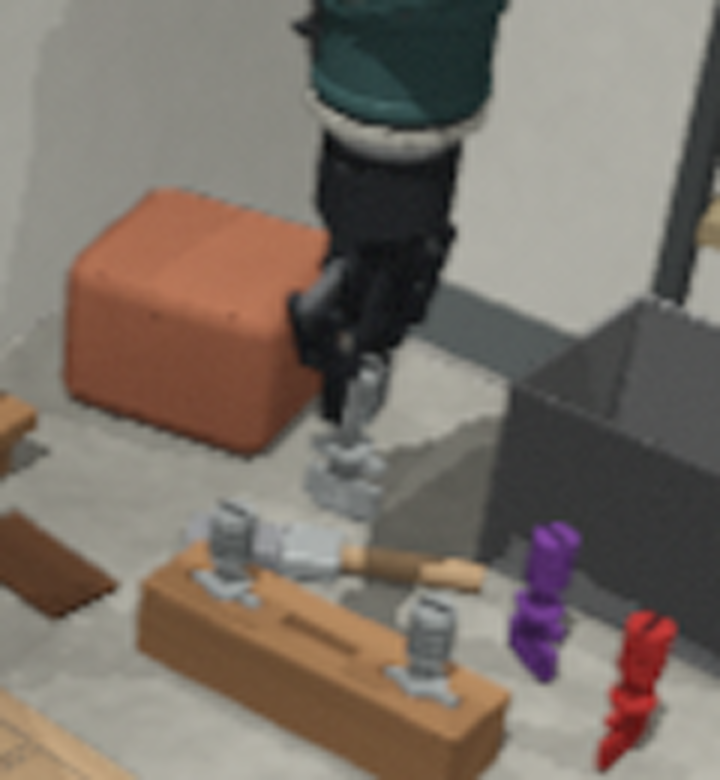

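```bash
python3 -m jog '{"linear":[[20,0,55],[40,-9,110],[60,-9,165],[80,-9,220],[100,-9,275],[120,-9,330],[140,-9,385],[151,-9,430],[151,-9,434],[151,-9,434]],"rot":[[0,0,0],[0,0,0],[0.003,-0.011,0.002],[0.003,-0.011,0.002],[0.003,-0.011,0.002],[0.003,-0.011,0.002],[0.003,-0.011,0.002],[0.003,-0.011,0.002],[0.003,-0.011,0.002],[0.003,-0.011,0.002]],"fingers":[20,20,20,20,20,20,20,20,20,20]}'
python3 - <<'E'
from h import *
s=st()
c=camera("side");print(w(c,322.9,145.4,55))
crop(c,165,90,245,190,7,"b3.png")
tgt(665.3,34.6,208,0.02+np.pi)
E
```

```text
time: 21.78
ee_pos: [664.1, 34.2, 232.7]
orientation: [[1.0, -0.003, -0.021], [0.021, 0.002, 1.0], [-0.003, -1.0, 0.002]]
contact_force: [-0.1, -1.0, -1.2]
opening: 26.1
t 21.77 pos [664.1  34.2 232.7] F [-0.1 -1.  -1.2] T [-0.04  0.05 -0.01] op 26.1
[[1.0, -0.003, -0.021], [0.021, 0.002, 1.0], [-0.003, -1.0, 0.002]] q [ 0.46  0.64 -0.84  1.5   0.49  1.23  1.14]
[ 517.34026242 -398.13525615   55.        ]
lin [1.2, 24.8, 1.4] rot [-0.002, -0.001, -0.003]
```

View pics/b3.png

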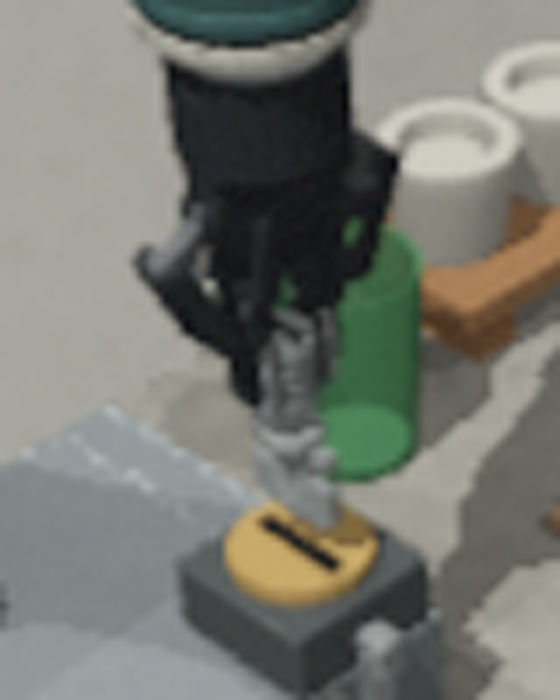

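```bash
python3 -m jog '{"linear":[[1,8,0.5],[1,14,0.5],[1,18,0.5],[1,22,0.5],[1,26,0.5],[1,26,0.5]],"rot":[[0,0,0],[-0.002,-0.001,-0.003],[-0.002,-0.001,-0.003],[-0.002,-0.001,-0.003],[-0.002,-0.001,-0.003],[-0.002,-0.001,-0.003]],"fingers":[20,20,20,20,20,20]}'
python3 - <<'E'
from h import *
s=st()
tgt(665.3,34.6,169,0.02+np.pi)
E
```

```text
time: 22.58
ee_pos: [665.3, 34.9, 207.0]
orientation: [[1.0, 0.001, -0.021], [0.021, 0.0, 1.0], [0.001, -1.0, 0.0]]
contact_force: [-1.1, -0.0, -0.7]
opening: 26.2
t 22.57 pos [665.3  34.9 207. ] F [-1.1 -0.  -0.7] T [ 0.01 -0.01  0.  ] op 26.2
[[1.0, 0.001, -0.021], [0.021, 0.0, 1.0], [0.001, -1.0, 0.0]] q [ 0.45  0.67 -0.82  1.52  0.51  1.18  1.12]
lin [0.0, 38.0, -0.3] rot [-0.0, 0.001, 0.001]
```

```bash
python3 -m jog '{"linear":[[0,6,0],[0,12,0],[0,18,0],[0,24,0],[0,30,0],[0,35,0],[0,38,0],[0,39,0],[0,39,0]],"rot":[[0,0,0],[0,0,0],[0,0,0],[0,0,0],[0,0,0],[0,0,0],[0,0,0],[0,0,0],[0,0,0]],"fingers":[20,20,20,20,20,20,20,20,20]}'
python3 - <<'E'
from h import *
s=st()
E
```

```text
time: 23.7
ee_pos: [665.5, 35.0, 169.0]
orientation: [[1.0, 0.001, -0.021], [0.021, -0.0, 1.0], [0.001, -1.0, -0.0]]
contact_force: [-2.9, -1.8, 7.1]
opening: 26.1
t 23.7 pos [665.5  35.  169. ] F [-2.9 -1.8  7.1] T [-0.39  0.85 -0.05] op 26.1
[[1.0, 0.001, -0.021], [0.021, -0.0, 1.0], [0.001, -1.0, -0.0]] q [ 0.43  0.7  -0.8   1.55  0.54  1.12  1.1 ]
```

```bash
python3 -m jog '{"linear":[[0,0,0],[0,0,0],[0,0,0],[0,0,0],[0,0,0]],"rot":[[0,0.08,0],[0,0.16,0],[0,0.24,0],[0,0.3,0],[0,0.3,0]],"fingers":[20,20,20,20,20]}' 100; python3 -m jog '{"linear":[[0,0,0],[0,0,0],[0,0,0]],"rot":[[0,0.06,0],[0,0.1,0],[0,0.1,0]],"fingers":[20,20,20]}'
python3 - <<'E'
from h import *
s=st()
E
```

```text
time: 24.32
ee_pos: [665.8, 34.9, 169.0]
orientation: [[0.961, 0.002, 0.275], [-0.275, -0.0, 0.961], [0.002, -1.0, 0.0]]
contact_force: [-0.6, -0.6, 6.8]
opening: 25.8
time: 24.7
ee_pos: [665.8, 34.8, 169.0]
orientation: [[0.929, 0.002, 0.37], [-0.37, -0.0, 0.929], [0.002, -1.0, 0.001]]
contact_force: [0.1, -2.1, 7.2]
opening: 26.1
t 24.7 pos [665.8  34.8 169. ] F [ 0.1 -2.1  7.2] T [-0.59  0.22  0.01] op 26.1
[[0.929, 0.002, 0.37], [-0.37, -0.0, 0.929], [0.002, -1.0, 0.001]] q [ 0.38  0.67 -0.72  1.55  0.48  1.09  0.75]
```

```bash
python3 -m jog '{"linear":[[0,0,0],[0,0,0],[0,0,0]],"rot":[[0,0.06,0],[0,0.12,0],[0,0.12,0]],"fingers":[20,20,20]}'
python3 - <<'E'
from h import *
s=st()
E
```

```text
time: 25.08
ee_pos: [665.8, 34.7, 169.0]
orientation: [[0.878, 0.002, 0.479], [-0.479, -0.0, 0.878], [0.002, -1.0, 0.001]]
contact_force: [-1.0, -1.3, 7.5]
opening: 26.1
t 25.07 pos [665.8  34.7 169. ] F [-1.  -1.3  7.5] T [-0.66  0.3  -0.09] op 26.1
[[0.878, 0.002, 0.479], [-0.479, -0.0, 0.878], [0.002, -1.0, 0.001]] q [ 0.37  0.67 -0.69  1.55  0.46  1.09  0.64]
```

```bash
python3 -m jog '{"linear":[[0,0,0],[0,0,0],[0,0,0],[0,0,0],[0,0,0],[0,0,0],[0,0,0],[0,0,0],[0,0,0]],"rot":[[0,0.1,0],[0,0.2,0],[0,0.3,0],[0,0.4,0],[0,0.5,0],[0,0.6,0],[0,0.7,0],[0,0.8,0],[0,0.8,0]],"fingers":[20,20,20,20,20,20,20,20,20]}'
python3 - <<'E'
from h import *
s=st()
c=camera("side");crop(c,165,100,245,190,8,"b4.png")
E
```

```text
time: 26.2
ee_pos: [665.5, 34.5, 169.0]
orientation: [[0.268, 0.001, 0.963], [-0.963, -0.001, 0.268], [0.001, -1.0, 0.001]]
contact_force: [-3.7, -3.7, 9.8]
opening: 25.8
t 26.2 pos [665.5  34.5 169. ] F [-3.7 -3.7  9.8] T [-0.83  1.    0.01] op 25.8
[[0.268, 0.001, 0.963], [-0.963, -0.001, 0.268], [0.001, -1.0, 0.001]] q [ 0.26  0.62 -0.51  1.56  0.34  1.05 -0.08]
```

View pics/b4.png

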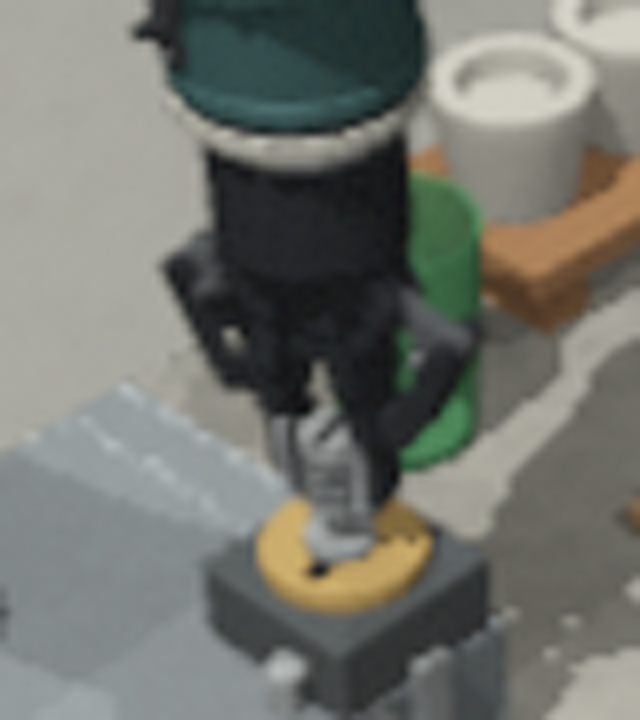

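```bash
python3 -m jog '{"linear":[[0,0,0],[0,0,0],[0,0,0]],"rot":[[0,0.08,0],[0,0.13,0],[0,0.13,0]],"fingers":[20,20,20]}'; python3 -m jog '{"linear":[[0,0,0],[0,0,0]],"rot":[[0,0.04,0],[0,0.04,0]],"fingers":[20,20]}';python3 - <<'E'
from h import *
s=st()
E
```

```text
time: 26.62
ee_pos: [665.4, 34.5, 169.0]
orientation: [[0.141, 0.001, 0.99], [-0.99, -0.001, 0.141], [0.001, -1.0, 0.001]]
contact_force: [-4.1, -3.2, 8.8]
opening: 25.9
time: 26.88
ee_pos: [665.2, 34.6, 169.0]
orientation: [[0.102, 0.001, 0.995], [-0.995, -0.001, 0.102], [0.001, -1.0, 0.001]]
contact_force: [-5.7, -3.2, 10.7]
opening: 25.9
t 26.88 pos [665.2  34.6 169. ] F [-5.7 -3.2 10.7] T [-0.81  1.76  0.23] op 25.9
[[0.102, 0.001, 0.995], [-0.995, -0.001, 0.102], [0.001, -1.0, 0.001]] q [ 0.23  0.61 -0.48  1.56  0.31  1.05 -0.23]
```

```bash
python3 -m jog '{"linear":[[0,0,0],[0,0,0]],"rot":[[0,0.05,0],[0,0.05,0]],"fingers":[20,20]}';python3 - <<'E'
from h import *
s=st()
E
python3 -m jog '{"linear":[[0,0,0],[0,0,0]],"rot":[[0,-0.05,0],[0,-0.08,0]],"fingers":[20,20]}';python3 - <<'E'
from h import *
s=st()
E
```

```text
time: 27.12
ee_pos: [664.7, 34.7, 168.9]
orientation: [[0.053, -0.0, 0.999], [-0.999, -0.001, 0.053], [0.001, -1.0, -0.0]]
contact_force: [-10.4, -4.2, 13.6]
opening: 25.8
t 27.12 pos [664.7  34.7 168.9] F [-10.4  -4.2  13.6] T [-0.92  2.72  0.76] op 25.8
[[0.053, -0.0, 0.999], [-0.999, -0.001, 0.053], [0.001, -1.0, -0.0]] q [ 0.22  0.61 -0.47  1.56  0.3   1.04 -0.27]
time: 27.38
ee_pos: [665.3, 35.0, 169.0]
orientation: [[0.134, 0.001, 0.991], [-0.991, -0.0, 0.134], [0.0, -1.0, 0.001]]
contact_force: [-3.5, -0.5, 9.2]
opening: 25.8
t 27.38 pos [665.3  35.  169. ] F [-3.5 -0.5  9.2] T [-0.26  1.09 -0.03] op 25.8
[[0.134, 0.001, 0.991], [-0.991, -0.0, 0.134], [0.0, -1.0, 0.001]] q [ 0.24  0.61 -0.48  1.56  0.32  1.05 -0.2 ]
```

```bash
python3 -m jog '{"linear":[[0,-3,0],[0,-10,0],[0,-20,0],[0,-30,0],[0,-42,0],[0,-55,0],[0,-68,0],[0,-68,0]],"rot":[[0,0,0],[0,0,0],[0,0,0],[0,0,0],[0,0,0],[0,0,0],[0,0,0],[0,0,0]],"fingers":[20,20,20,20,20,20,20,20]}';python3 - <<'E'
from h import *
s=st()
c=camera("side");crop(c,165,90,245,190,7,"b5.png")
tgt(518,-401.5,225,0.01+np.pi)
E
```

```text
time: 28.38
ee_pos: [665.8, 35.0, 237.6]
orientation: [[0.132, 0.003, 0.991], [-0.991, 0.0, 0.132], [0.0, -1.0, 0.003]]
contact_force: [0.3, -0.8, -1.7]
opening: 25.6
t 28.38 pos [665.8  35.  237.6] F [ 0.3 -0.8 -1.7] T [ 0.03 -0.01  0.01] op 25.6
[[0.132, 0.003, 0.991], [-0.991, 0.0, 0.132], [0.0, -1.0, 0.003]] q [ 0.25  0.55 -0.51  1.5   0.28  1.16 -0.17]
lin [413.2, 11.4, -203.6] rot [-0.001, -1.449, 0.001]
```

View pics/b5.png

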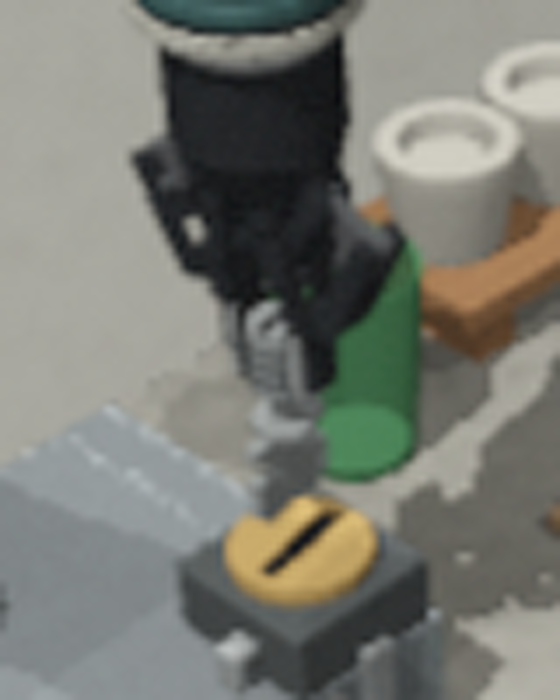

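```bash
python3 -m jog '{"linear":[[50,0,-20],[100,11,-45],[150,11,-70],[200,11,-95],[250,11,-120],[300,11,-145],[350,11,-170],[400,11,-195],[413,11,-203],[413,11,-203]],"rot":[[0,-0.15,0],[0,-0.32,0],[0,-0.5,0],[0,-0.68,0],[0,-0.86,0],[0,-1.03,0],[0,-1.2,0],[0,-1.36,0],[0,-1.43,0],[0,-1.43,0]],"fingers":[20,20,20,20,20,20,20,20,20,20]}';python3 - <<'E'
from h import *
s=st()
tgt(518,-401.5,150,0.01+np.pi)
c=camera("side");crop(c,270,40,390,170,6,"b6.png")
E
```

```text
time: 29.68
ee_pos: [517.5, -402.3, 224.2]
orientation: [[1.0, 0.0, 0.012], [-0.012, 0.001, 1.0], [0.0, -1.0, 0.001]]
contact_force: [0.7, 0.5, -1.2]
opening: 26.1
t 29.68 pos [ 517.5 -402.3  224.2] F [ 0.7  0.5 -1.2] T [ 0.01 -0.   -0.02] op 26.1
[[1.0, 0.0, 0.012], [-0.012, 0.001, 1.0], [0.0, -1.0, 0.001]] q [ 1.11  0.6  -0.73  1.54  0.42  1.17  1.87]
lin [0.5, 74.2, 0.7] rot [-0.001, -0.022, 0.0]
```

View pics/b6.png

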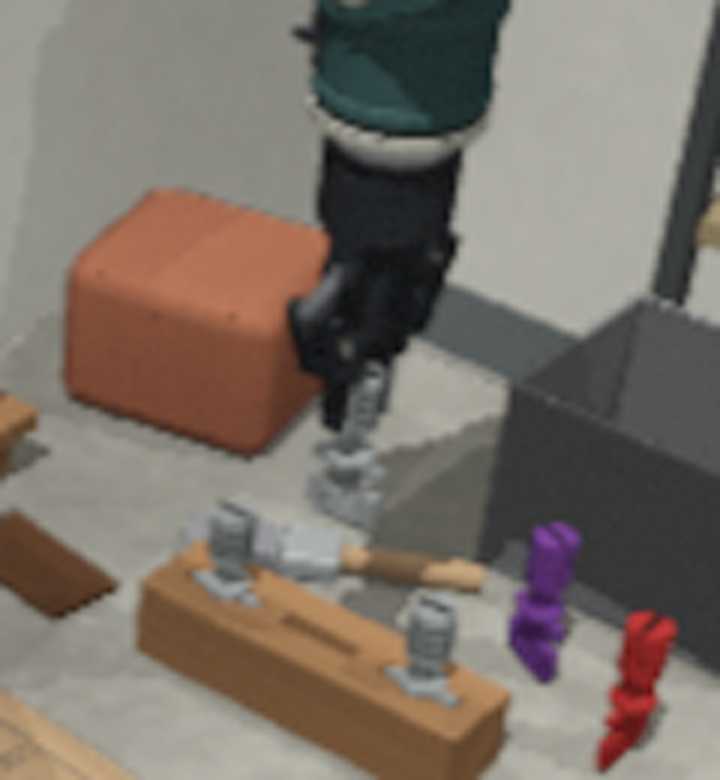

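```bash
python3 -m jog '{"linear":[[0.5,40,0.5],[0.5,75,0.5],[0.5,85,0.5],[0.5,95,0.5],[0.5,105,0.5],[0.5,115,0.5],[0.5,122,0.5],[0.5,126,0.5],[0.5,126,0.5]],"rot":[[0,0,0],[0,0,0],[0,0,0],[0,0,0],[0,0,0],[0,0,0],[0,0,0],[0,0,0],[0,0,0]],"fingers":[20,20,20,20,20,20,20,20,20]}';python3 - <<'E'
from h import *
s=st()
E
```

```text
time: 30.85
ee_pos: [519.1, -400.7, 99.0]
orientation: [[1.0, 0.001, 0.009], [-0.009, 0.0, 1.0], [0.001, -1.0, 0.0]]
contact_force: [0.3, 0.1, -0.6]
opening: 25.8
t 30.85 pos [ 519.1 -400.7   99. ] F [ 0.3  0.1 -0.6] T [ 0.01 -0.01  0.  ] op 25.8
[[1.0, 0.001, 0.009], [-0.009, 0.0, 1.0], [0.001, -1.0, 0.0]] q [ 1.06  0.73 -0.66  1.62  0.52  0.97  1.79]
```

```bash
python3 -m jog '{"linear":[[0,3,0],[0,4,0],[0,4,0],[0,4,0],[0,4,0],[0,4,0],[0,-20,0],[0,-60,0],[0,-100,0],[0,-100,0]],"rot":[[0,0,0],[0,0,0],[0,0,0],[0,0,0],[0,0,0],[0,0,0],[0,0,0],[0,0,0],[0,0,0],[0,0,0]],"fingers":[20,20,30,40,50,60,60,60,60,60]}';python3 - <<'E'
from h import *
s=st()
c=camera("side");crop(c,270,60,390,190,6,"b7.png")
for n in ("side","top"):
    c=camera(n)
    for th in("drawer_handle","drawer"): print(n,th,find(c,n,th)[:3])
E
```

```text
time: 32.1
ee_pos: [520.4, -401.3, 204.0]
orientation: [[1.0, 0.006, 0.009], [-0.009, -0.004, 1.0], [0.006, -1.0, -0.004]]
contact_force: [-0.8, 0.3, -1.0]
opening: 59.8
t 32.1 pos [ 520.4 -401.3  204. ] F [-0.8  0.3 -1. ] T [-0.02 -0.   -0.01] op 59.8
[[1.0, 0.006, 0.009], [-0.009, -0.004, 1.0], [0.006, -1.0, -0.004]] q [ 1.1   0.61 -0.72  1.56  0.43  1.13  1.85]
side drawer_handle [(0.64, array([617.7, 200.2,  24.9]))]
side drawer [(0.66, array([613. , 201.3,  30.1]))]
top drawer_handle [(0.93, array([609.8, 195.2,  35.5]))]
top drawer [(0.75, array([613. , 198. ,  34.1])), (0.27, array([ 496.7, -380.3,   52.3]))]
```

View pics/b7.png

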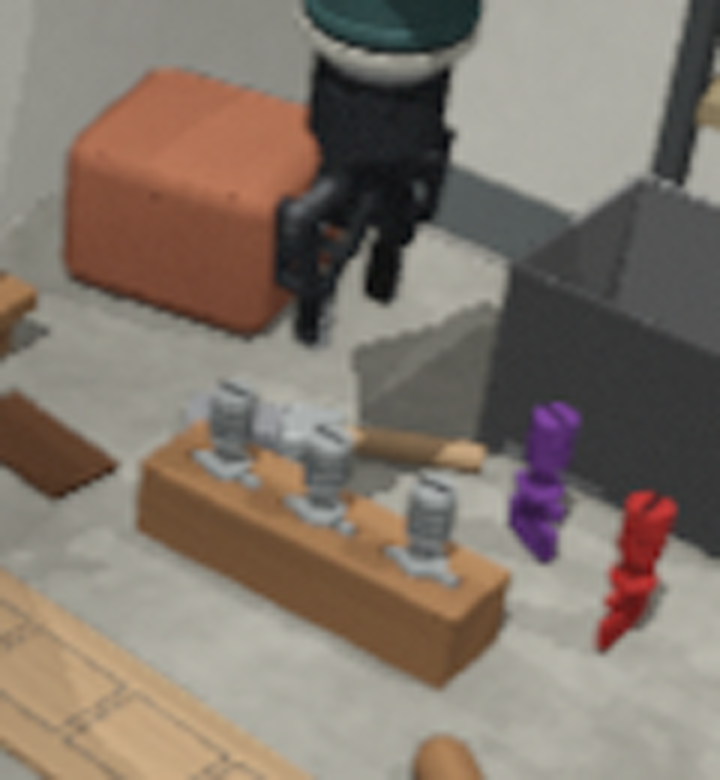

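Run:
```python
from h import *
c=camera("top"); print(w(c,199.8,171.8,36)); crop(c,175,140,235,185,12,"d1.png")
c=camera("side"); crop(c,150,180,250,260,7,"d1s.png")
tgt(560,196,200,np.pi/2)
```

```text
[565.81492456 198.48616757  36.        ]
lin [36.0, -0.9, 596.9] rot [-0.001, 1.562, -0.0]
```

View pics/d1.png

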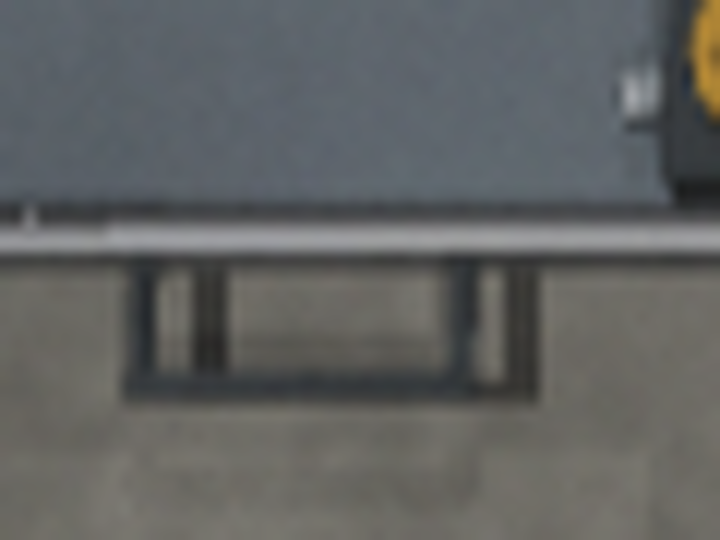

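View pics/d1s.png

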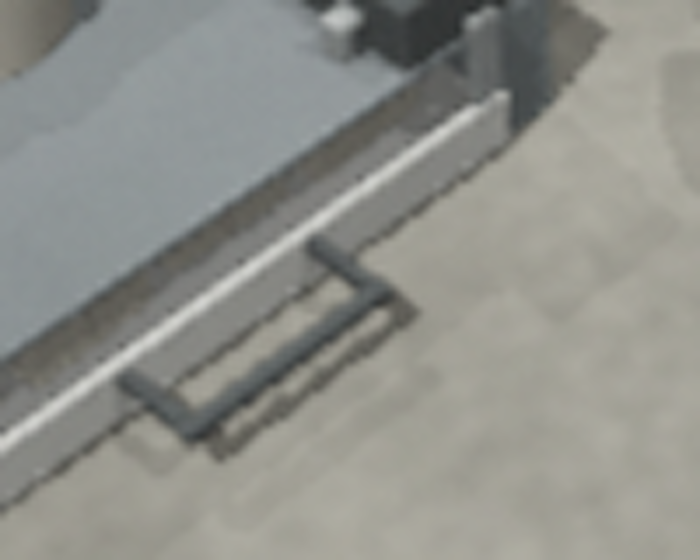

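```bash
python3 - <<'E'
from h import *
c=camera("side"); print(w(c,190.7,231.1,36))
tgt(566,198,120,np.pi/2)
E
python3 -m jog '{"linear":[[10,0,60],[20,0,120],[30,0,180],[36,0,240],[42,0,300],[42,0,360],[42,0,420],[42,0,480],[42,0,540],[42,20,598]],"rot":[[0,0.16,0],[0,0.32,0],[0,0.48,0],[0,0.64,0],[0,0.8,0],[0,0.96,0],[0,1.12,0],[0,1.28,0],[0,1.44,0],[0,1.562,0]],"fingers":[60,50,40,34,34,34,34,34,34,34]}';python3 - <<'E'
from h import *
s=st()
tgt(566,198,31,np.pi/2)
E
```

```text
[565.39077485 203.11912757  36.        ]
lin [41.9, 79.1, 599.0] rot [-0.001, 1.562, -0.0]
time: 33.85
ee_pos: [566.7, 199.2, 180.1]
orientation: [[-0.005, 0.003, 1.0], [-1.0, 0.001, -0.005], [-0.001, -1.0, 0.003]]
contact_force: [1.0, -0.4, -0.6]
opening: 33.8
t 33.85 pos [566.7 199.2 180.1] F [ 1.  -0.4 -0.6] T [ 0.03 -0.02 -0.03] op 33.8
[[-0.005, 0.003, 1.0], [-1.0, 0.001, -0.005], [-0.001, -1.0, 0.003]] q [ 0.01  0.5  -0.53  1.73  0.29  0.99 -0.63]
lin [1.3, 149.1, -1.2] rot [-0.003, -0.005, -0.001]
```

```bash
python3 -m jog '{"linear":[[0,50,-1],[0,100,-1],[0,125,-1],[0,143,-1],[0,149,-1],[0,149,-1],[0,149,-1],[0,149,-1],[0,149,-1],[0,149,-1]],"rot":[[0,0,0],[0,0,0],[-0.003,-0.005,0],[-0.003,-0.005,0],[-0.003,-0.005,0],[-0.003,-0.005,0],[-0.003,-0.005,0],[-0.003,-0.005,0],[-0.003,-0.005,0],[-0.003,-0.005,0]],"fingers":[34,34,34,34,34,34,15,0,0,0]}' 40;python3 - <<'E'
from h import *
s=st()
c=camera("side"); crop(c,150,150,270,270,6,"d2.png")
E
```

```text
time: 35.1
ee_pos: [566.2, 197.1, 31.1]
orientation: [[0.005, -0.0, 1.0], [-1.0, 0.001, 0.005], [-0.001, -1.0, -0.0]]
contact_force: [0.2, -0.7, 7.8]
opening: 9.1
t 35.1 pos [566.2 197.1  31.1] F [ 0.2 -0.7  7.8] T [-0.17  0.01  0.28] op 9.1
[[0.005, -0.0, 1.0], [-1.0, 0.001, 0.005], [-0.001, -1.0, -0.0]] q [-0.05  0.7  -0.44  1.8   0.42  0.74 -0.71]
```

View pics/d2.png

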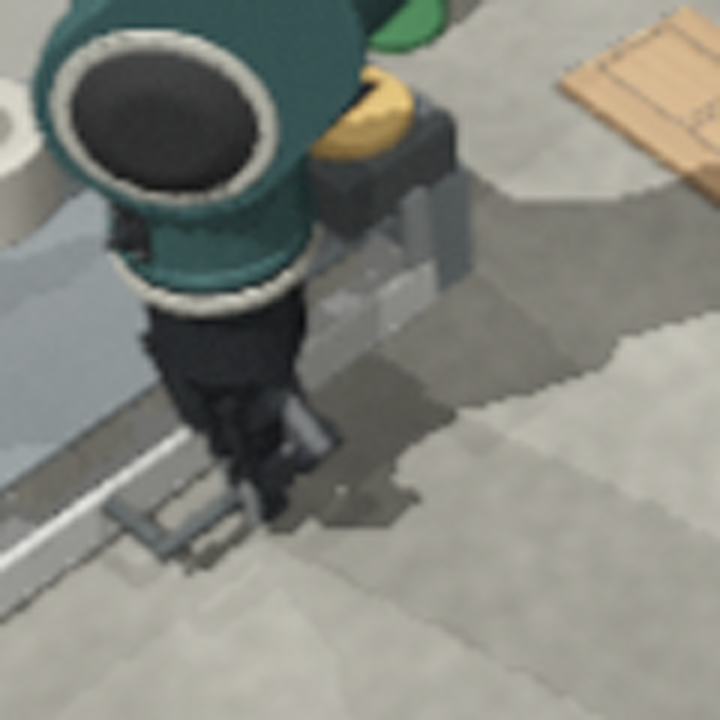

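```bash
python3 -m jog '{"linear":[[0,0,-5],[0,0,-18],[0,0,-35],[0,0,-52],[0,0,-70],[0,0,-88],[0,0,-106],[0,0,-124],[0,0,-142],[0,0,-155]],"rot":[[0,0,0],[0,0,0],[0,0,0],[0,0,0],[0,0,0],[0,0,0],[0,0,0],[0,0,0],[0,0,0],[0,0,0]],"fingers":[0,0,0,0,0,0,0,0,0,0]}' 80;python3 -m jog '{"linear":[[0,0,-5],[0,0,-10],[0,0,-12],[0,0,-12]],"rot":[[0,0,0],[0,0,0],[0,0,0],[0,0,0]],"fingers":[0,0,0,0]}';python3 - <<'E'
from h import *
s=st()
E
```

```text
time: 36.4
ee_pos: [410.7, 194.5, 31.2]
orientation: [[0.004, -0.001, 1.0], [-1.0, -0.002, 0.004], [0.002, -1.0, -0.001]]
contact_force: [2.4, -13.4, 12.0]
opening: 8.6
time: 36.9
ee_pos: [398.8, 194.3, 31.1]
orientation: [[0.004, -0.001, 1.0], [-1.0, -0.003, 0.004], [0.003, -1.0, -0.001]]
contact_force: [-1.6, -14.3, 18.3]
opening: 8.1
t 36.9 pos [398.8 194.3  31.1] F [ -1.6 -14.3  18.3] T [-2.96  0.25  0.21] op 8.1
[[0.004, -0.001, 1.0], [-1.0, -0.003, 0.004], [0.003, -1.0, -0.001]] q [-0.14  0.5  -0.45  2.18  0.42  0.54 -0.9 ]
```

```bash
python3 -m jog '{"linear":[[0,0,0],[0,0,0],[0,0,0],[0,-40,0],[0,-100,0],[0,-160,0],[60,-200,0],[120,-220,0],[180,-240,0],[240,-240,0]],"rot":[[0,0,0],[0,0,0],[0,0,0],[0,0,0],[0,0,0],[0,0,0],[0,0,0],[0,0,0],[0,0,0],[0,0,0]],"fingers":[15,30,34,34,34,34,50,60,80,80]}' ;python3 - <<'E'
from h import *
s=st()
c=camera("side"); crop(c,60,120,270,300,3.8,"d3.png")
for th in("mould1","drawer"):print(find(c,"side",th))
c=camera("top"); crop(c,140,80,270,230,4.6,"d3t.png")
for th in("mould1","drawer"):print(find(c,"top",th))
E
```

```text
time: 38.15
ee_pos: [400.2, -37.9, 271.7]
orientation: [[0.005, 0.001, 1.0], [-1.0, -0.001, 0.005], [0.001, -1.0, 0.001]]
contact_force: [1.5, 0.9, -0.1]
opening: 79.9
t 38.15 pos [400.2 -37.9 271.7] F [ 1.5  0.9 -0.1] T [ 0.05 -0.06  0.02] op 79.9
[[0.005, 0.001, 1.0], [-1.0, -0.001, 0.005], [0.001, -1.0, 0.001]] q [ 0.44 -0.01 -0.42  2.09 -0.    1.06  0.03]
[(0.96, array([498.5, 166.7,  74.2])), (0.95, array([485.6,  90.7,  75.3])), (0.9, array([496.2, 335.6,  72.2]))]
[(0.93, array([449.6, 222. ,  30.8]))]
[(0.77, array([501.7,  83.4,  68.5])), (0.74, array([504.7, 235.6,  72.8])), (0.66, array([500.7, 321.7,  73.2])), (0.5, array([509.7, 157.3,  70.4]))]
[(0.83, array([477.4, 202.4,  14.2]))]
```

View pics/d3.png

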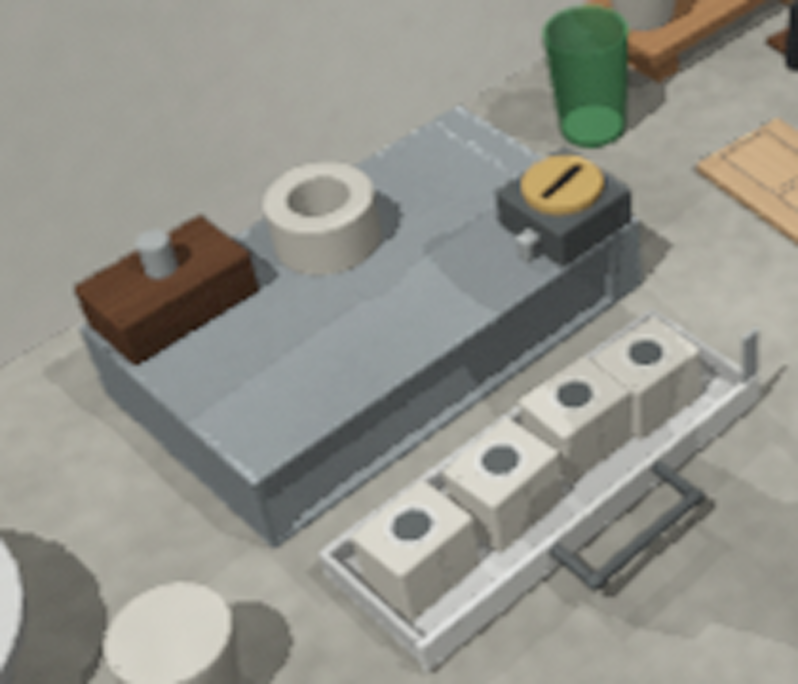

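View pics/d3t.png

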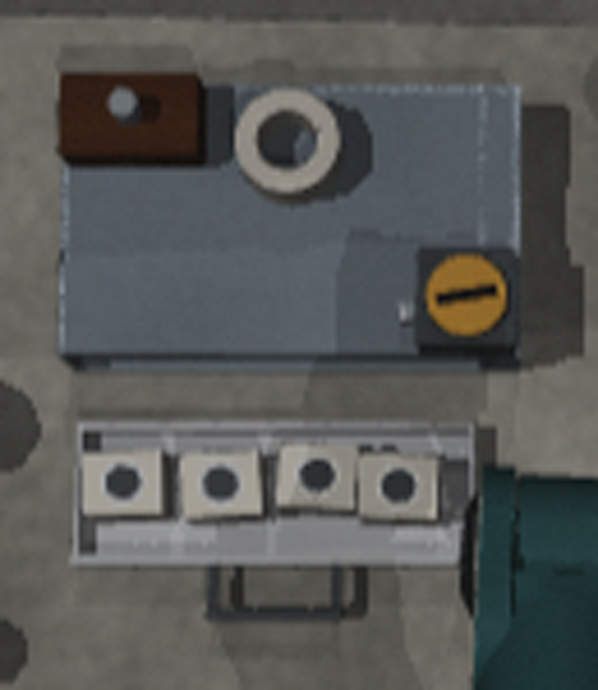

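Run:
```python
from h import *
# rectify board region: world patch x 330..710,y -290..-110 at z=12 ; 2px/mm
out=[]
for n in("side","top"):
    c=camera(n)
    W_=[(710,-110),(710,-290),(330,-290),(330,-110)]
    src=np.float32([pr(c,[x,y,12]) for x,y in W_]); dst=np.float32([(0,0),(360,0),(360,760),(0,760)])
    H=cv2.getPerspectiveTransform(src,dst)
    out.append(cv2.warpPerspective(c["pixels"],H,(360,760),flags=cv2.INTER_CUBIC))
im=np.hstack(out); cv2.imwrite("pics/brd_full.png",im); cv2.imwrite("pics/brd.png",cv2.resize(im,None,fx=.78,fy=.78,interpolation=cv2.INTER_AREA))
```

```text
(no output)
```

View pics/brd.png

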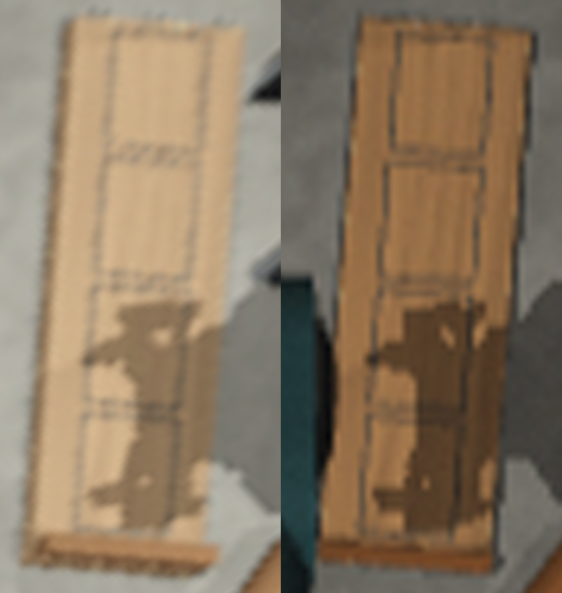

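Run:
```python
from h import *
from scipy.ndimage import map_coordinates
for n in("side","top"):
    c=camera(n); I=cv2.cvtColor(cv2.imread(f"pics/{n}0.png"),cv2.COLOR_BGR2GRAY).astype(float)
    bh=I-cv2.GaussianBlur(I,(0,0),2.5)
    pts=[]
    for k in(-1.5,-.5,.5,1.5):
        for t in np.linspace(-1,1,41):
            pts+=[(k*82+37*t,30),(k*82+37*t,-30),(k*82+37,30*t),(k*82-37,30*t)]
    pts=np.array(pts)
    R=np.array(c["R"]);T=np.array(c["t"])
    def cost(p):
        cs,sn=np.cos(p[2]/100),np.sin(p[2]/100)
        X=np.c_[p[0]+cs*pts[:,0]-sn*pts[:,1],p[1]+sn*pts[:,0]+cs*pts[:,1],np.full(len(pts),12.)]
        q=X@R.T+T; u=c["fx"]*q[:,0]/q[:,2]+c["cx"]; v=c["fy"]*q[:,1]/q[:,2]+c["cy"]
        return map_coordinates(bh,[v,u],order=3).mean()
    best=min(((cost((x,y,a)),x,y,a) for x in np.arange(505,540,2) for y in np.arange(-212,-190,1.5) for a in np.arange(-10,-4,1)))
    r=minimize(cost,best[1:],method="Nelder-Mead",options=dict(xatol=.01,fatol=1e-4))
    print(n,best,np.round(r.x,2),r.fun)
```

```text
side (np.float64(-11.147722662643966), np.int64(529), np.float64(-200.0), np.int64(-8)) [ 528.95 -200.47   -8.04] -11.271042231145513
top (np.float64(-12.266016913417475), np.int64(527), np.float64(-203.0), np.int64(-8)) [ 526.22 -202.58   -7.9 ] -12.630427233209087
```

```bash
cat >> h.py <<'E'
from scipy.ndimage import map_coordinates
def moulds(n,c,zt=73.,xr=(430,560),yr=(20,390),tag=None):
    "rectify plane z=zt, 2px/mm; find pour marks; top-face rect fit"
    s=2
    Wc=[(xr[1],yr[1]),(xr[1],yr[0]),(xr[0],yr[0]),(xr[0],yr[1])]
    w_,h_=int((yr[1]-yr[0])*s),int((xr[1]-xr[0])*s)
    H=cv2.getPerspectiveTransform(np.float32([pr(c,[x,y,zt]) for x,y in Wc]),np.float32([(0,0),(w_,0),(w_,h_),(0,h_)]))
    im=cv2.warpPerspective(c["pixels"],H,(w_,h_),flags=cv2.INTER_CUBIC)
    if tag: cv2.imwrite("pics/"+tag,im)
    W=lambda u,v:(xr[1]-v/s,yr[1]-u/s)
    g=cv2.cvtColor(im,cv2.COLOR_BGR2GRAY)
    return im,g,W
def topfit(c,x0,y0,yaw0,a=56,b=70,zt=73.):
    "edge-contrast fit of top face rectangle (a along x,b along y)"
    I=cv2.GaussianBlur(cv2.cvtColor(c["pixels"],cv2.COLOR_BGR2GRAY),(0,0),.7).astype(float)
    R=np.array(c["R"]);T=np.array(c["t"])
    L=[];
    for t in np.linspace(-.85,.85,35):
        for sg in(-1,1): L+=[(sg,0,t),(sg,1,t)]
    L=np.array(L)
    def samp(d):
        P=np.array([(sg*(a/2+d),t*b/2) if ax==0 else (t*a/2,sg*(b/2+d)) for sg,ax,t in L]); return P
    Pi,Po=samp(-4),samp(3.5)
    # disc
    th=np.linspace(0,6.283,25)[:-1]
    def val(P,p):
        cs,sn=np.cos(p[2]/100),np.sin(p[2]/100)
        X=np.c_[p[0]+cs*P[:,0]-sn*P[:,1],p[1]+sn*P[:,0]+cs*P[:,1],np.full(len(P),zt)]
        q=X@R.T+T; return map_coordinates(I,[c["fy"]*q[:,1]/q[:,2]+c["cy"],c["fx"]*q[:,0]/q[:,2]+c["cx"]],order=1)
    def cost(p):
        d=val(Pi,p)-val(Po,p); return -np.minimum(d,40).mean()
    best=min((cost((x,y,k)),x,y,k) for x in np.arange(x0-9,x0+10,3) for y in np.arange(y0-9,y0+10,3) for k in np.arange(yaw0*100-12,yaw0*100+13,4))
    r=minimize(cost,best[1:],method="Nelder-Mead",options=dict(xatol=.02,fatol=1e-3))
    return np.round([r.x[0],r.x[1],r.x[2]/100,-r.fun],3)
E
python3 - <<'E'
from h import *
for n in("side","top"):
    c=camera(n); im,g,W=moulds(n,c,tag=f"r_{n}.png")
    d=(g<95).astype(np.uint8); k,l,s_,ce=cv2.connectedComponentsWithStats(d)
    for i in range(1,k):
        if 700<s_[i,4]<4000 and s_[i,2]<90 and s_[i,3]<90:
            x,y=W(*ce[i]); 
            p=topfit(c,x,y,0)
            print(n,"mark",round(x,1),round(y,1),s_[i,2:5],"top",p)
E
python3 -c "
import cv2,numpy as np
cv2.imwrite('pics/r.png',np.vstack([cv2.imread('pics/r_side.png'),cv2.imread('pics/r_top.png')]))"
```

```text
side mark 517.7 161.2 [  46   46 1445] top [ 5.16262e+02  1.64847e+02 -1.20000e-02  2.97900e+01]
side mark 509.7 91.1 [  42   44 1396] top [ 5.08569e+02  9.11820e+01 -9.10000e-02  2.09210e+01]
top mark 542.6 353.2 [  35   37 1205] top [ 5.08429e+02  3.71575e+02 -1.26000e-01  1.61210e+01]
top mark 516.3 158.8 [  60   57 2493] top [ 5.17733e+02  1.63068e+02 -6.00000e-03  2.89640e+01]
top mark 508.1 88.9 [  57   58 2590] top [508.109  86.966   0.     29.954]
top mark 507.3 325.7 [  57   55 2405] top [5.06690e+02 3.24328e+02 8.10000e-02 3.59390e+01]
top mark 507.6 241.6 [  58   54 2449] top [5.06489e+02 2.41272e+02 3.80000e-02 3.63140e+01]
```

View pics/r.png

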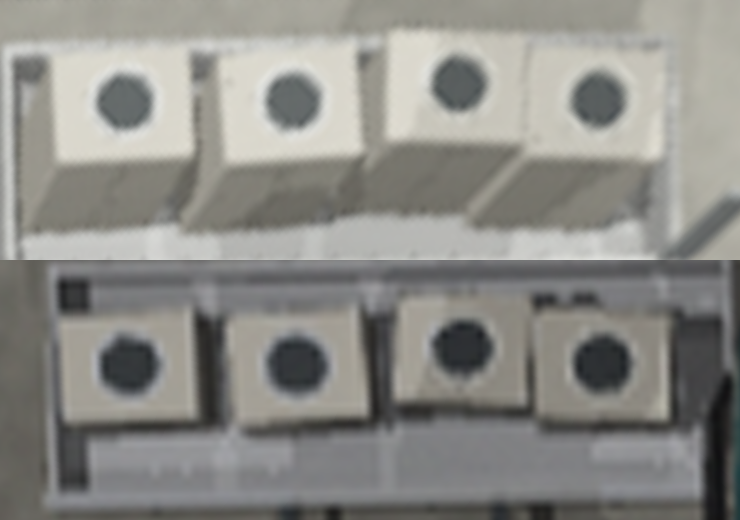

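Run:
```python
from h import *
tgt(509,89.8,140,np.pi/2-.04)
```

```text
lin [-124.8, 129.9, 110.0] rot [0.002, 0.046, -0.0]
```

```bash
python3 -m jog '{"linear":[[-42,30,37],[-84,70,74],[-125,110,110],[-125,130,110],[-125,150,110],[-125,150,110]],"rot":[[0,0.02,0],[0,0.046,0],[0.002,0.046,0],[0.002,0.046,0],[0.002,0.046,0],[0.002,0.046,0]],"fingers":[74,74,74,74,74,74]}';python3 - <<'E'
from h import *
st();tgt(509,89.8,55,np.pi/2-.04)
c=camera("side"); crop(c,140,120,290,260,5,"e1.png")
E
```

```text
time: 39.5
ee_pos: [508.3, 89.7, 118.7]
orientation: [[-0.04, -0.003, 0.999], [-0.999, 0.0, -0.04], [0.0, -1.0, -0.003]]
contact_force: [-0.0, 0.4, 1.2]
opening: 74.0
t 39.5 pos [508.3  89.7 118.7] F [-0.   0.4  1.2] T [ 0.02  0.02 -0.03] op 74.0
[[-0.04, -0.003, 0.999], [-0.999, 0.0, -0.04], [0.0, -1.0, -0.003]] q [ 0.16  0.44 -0.48  1.98  0.28  0.79 -0.52]
lin [-0.2, 63.7, 0.9] rot [0.003, -0.0, 0.0]
```

View pics/e1.png

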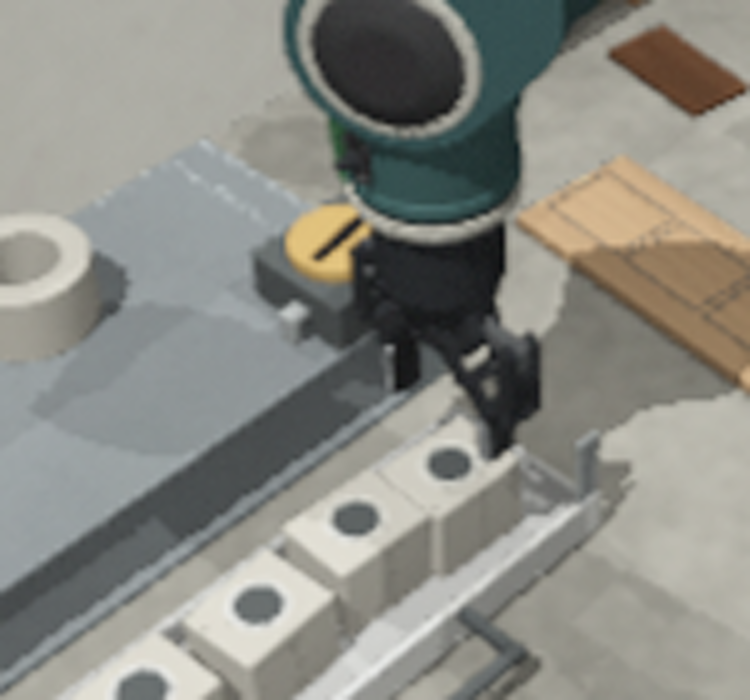

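```bash
python3 -m jog '{"linear":[[0,25,0.5],[0,45,0.5],[0,60,0.5],[0,64,0.5],[0,64,0.5],[0,64,0.5],[0,64,0.5],[0,64,0.5],[0,64,0.5],[0,64,0.5]],"rot":[[0,0,0],[0.003,0,0],[0.003,0,0],[0.003,0,0],[0.003,0,0],[0.003,0,0],[0.003,0,0],[0.003,0,0],[0.003,0,0],[0.003,0,0]],"fingers":[74,74,74,74,74,60,45,45,45,45]}' 40;python3 - <<'E'
from h import *
st();
E
```

```text
time: 40.8
ee_pos: [510.1, 89.4, 56.8]
orientation: [[-0.041, 0.004, 0.999], [-0.999, -0.0, -0.041], [-0.0, -1.0, 0.004]]
contact_force: [-1.9, -1.0, 8.5]
opening: 55.5
t 40.8 pos [510.1  89.4  56.8] F [-1.9 -1.   8.5] T [-0.06  0.45  0.13] op 55.5
[[-0.041, 0.004, 0.999], [-0.999, -0.0, -0.041], [-0.0, -1.0, 0.004]] q [ 0.12  0.54 -0.43  2.    0.36  0.67 -0.58]
```

```bash
python3 -m jog '{"linear":[[0,0,0],[0,-15,0],[0,-45,0],[0,-80,0],[0,-95,0],[0,-95,0]],"rot":[[0,0,0],[0,0,0],[0,0,0],[0,0,0],[0,0,0],[0,0,0]],"fingers":[45,45,45,45,45,45]}' 70;python3 - <<'E'
from h import *
st();tgt(405.2,-191.5,120,-.08)
c=camera("side"); crop(c,140,120,290,260,5,"e2.png")
E
```

```text
time: 41.55
ee_pos: [509.7, 89.2, 151.7]
orientation: [[-0.041, 0.005, 0.999], [-0.999, -0.0, -0.041], [-0.0, -1.0, 0.005]]
contact_force: [-0.0, -0.1, -2.7]
opening: 55.2
t 41.55 pos [509.7  89.2 151.7] F [-0.  -0.1 -2.7] T [-0.03  0.05 -0.02] op 55.2
[[-0.041, 0.005, 0.999], [-0.999, -0.0, -0.041], [-0.0, -1.0, 0.005]] q [ 0.18  0.39 -0.5   1.96  0.25  0.85 -0.49]
lin [284.8, 31.3, -92.9] rot [-0.004, 1.609, -0.004]
```

View pics/e2.png

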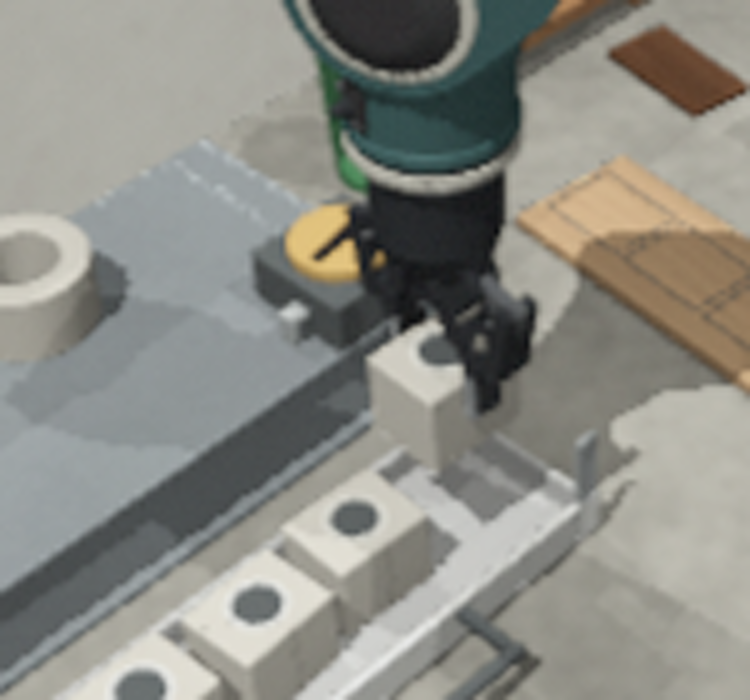

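```bash
python3 -m jog '{"linear":[[30,0,-10],[60,0,-20],[90,0,-30],[120,0,-40],[150,0,-50],[180,0,-60],[210,0,-70],[240,0,-80],[270,15,-90],[284,31,-93]],"rot":[[0,0.16,0],[0,0.32,0],[0,0.48,0],[0,0.64,0],[0,0.8,0],[0,0.96,0],[0,1.12,0],[0,1.28,0],[0,1.44,0],[-0.004,1.609,-0.004]],"fingers":[45,45,45,45,45,45,45,45,45,45]}' 70;python3 -m jog '{"linear":[[0,0,0],[0,0,0]],"rot":[[0,0,0],[0,0,0]],"fingers":[45,45]}';python3 - <<'E'
from h import *
st();tgt(405.2,-191.5,80,-.08)
c=camera("side"); crop(c,260,110,380,220,6.5,"e3.png")
c=camera("top"); crop(c,260,130,350,240,6,"e3t.png")
E
```

```text
time: 42.85
ee_pos: [403.4, -192.0, 118.2]
orientation: [[-0.996, -0.004, -0.086], [0.086, 0.0, -0.996], [0.004, -1.0, 0.0]]
contact_force: [-0.3, 0.7, -2.7]
opening: 54.8
time: 43.1
ee_pos: [404.9, -189.8, 119.4]
orientation: [[-0.997, -0.003, -0.075], [0.075, 0.001, -0.997], [0.003, -1.0, -0.0]]
contact_force: [-0.1, 0.9, -2.2]
opening: 54.8
t 43.1 pos [ 404.9 -189.8  119.4] F [-0.1  0.9 -2.2] T [-0.03  0.    0.01] op 54.8
[[-0.997, -0.003, -0.075], [0.075, 0.001, -0.997], [0.003, -1.0, -0.0]] q [ 0.45  0.29 -0.09  2.15  0.04  0.7  -1.31]
lin [-0.5, 39.4, 1.7] rot [0.0, 0.005, 0.003]
```

View pics/e3.png

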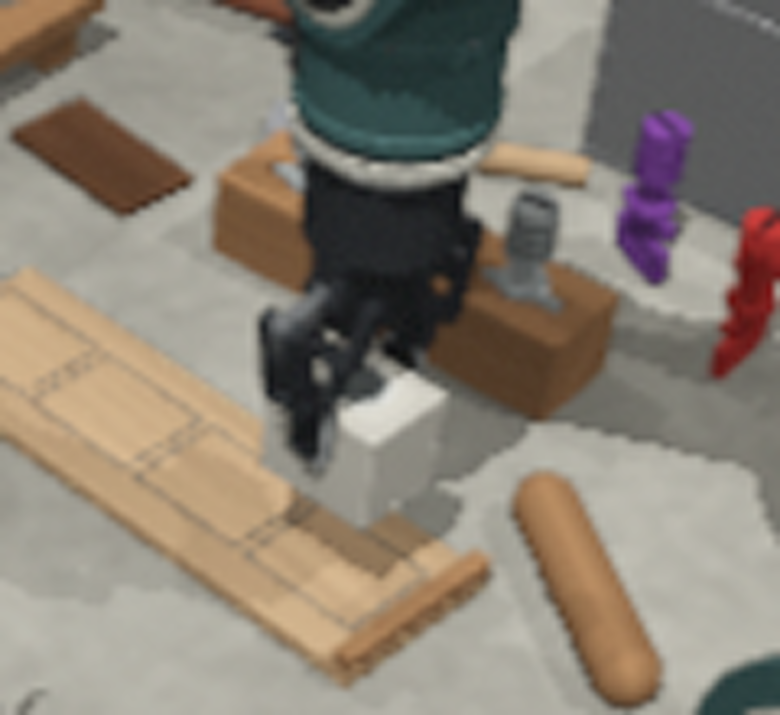

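View pics/e3t.png

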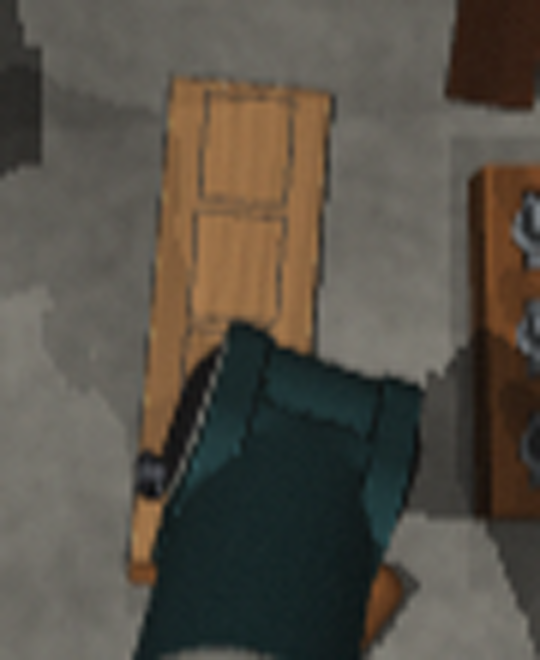

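Run:
```python
from h import *
c=camera("side")
p=np.array([404.9,-189.8]);a=-.077;Rm=np.array([[np.cos(a),-np.sin(a)],[np.sin(a),np.cos(a)]])
for d in((-35,-28,135.6),(-35,28,75.6),(-35,28,135.6)):
    q=p+Rm@d[:2]; print(d,np.round((pr(c,[*q,d[2]])+.5-[260,110])*6.5))
```

```text
(-35, -28, 135.6) [453. 395.]
(-35, 28, 75.6) [364. 537.]
(-35, 28, 135.6) [377. 446.]
```

```bash
python3 -m jog '{"linear":[[0,20,1],[0.3,40,1.7],[0.3,52,1.7],[0.3,58,1.7],[0.3,61,1.7],[0.3,62,1.7],[0.3,62,1.7]],"rot":[[0,0,0],[0,0.005,0.003],[0,0.005,0.003],[0,0.005,0.003],[0,0.005,0.003],[0,0.005,0.003],[0,0.005,0.003]],"fingers":[45,45,45,45,45,45,45]}' 70;python3 - <<'E'
from h import *
st()
E
```

```text
time: 44.12
ee_pos: [404.4, -192.3, 57.9]
orientation: [[-0.996, 0.001, -0.084], [0.084, -0.0, -0.996], [-0.001, -1.0, 0.0]]
contact_force: [-0.3, -0.8, -1.5]
opening: 55.3
t 44.12 pos [ 404.4 -192.3   57.9] F [-0.3 -0.8 -1.5] T [ 0.04 -0.01  0.02] op 55.3
[[-0.996, 0.001, -0.084], [0.084, -0.0, -0.996], [-0.001, -1.0, 0.0]] q [ 0.44  0.41 -0.08  2.18  0.06  0.55 -1.33]
```

```bash
python3 -m jog '{"linear":[[0,1,-0.7],[0,2,-0.7],[0,2.5,-0.7],[0,2.5,-0.7]],"rot":[[0,-0.004,0],[0,-0.004,0],[0,-0.004,0],[0,-0.004,0]],"fingers":[45,45,45,45]}' 40;python3 -m jog '{"linear":[[0,0,0],[0,0,0],[0,0,0],[0,-30,0],[0,-80,0],[0,-140,0],[0,-150,-60],[0,-150,-120]],"rot":[[0,0,0],[0,0,0],[0,0,0],[0,0,0],[0,0,0],[0,0,0],[0,0,0],[0,0,0]],"fingers":[60,74,76,76,76,76,76,76]}' 40;python3 - <<'E'
from h import *
st()
E
```

```text
time: 44.62
ee_pos: [404.6, -191.5, 55.9]
orientation: [[-0.997, 0.001, -0.08], [0.08, -0.0, -0.997], [-0.001, -1.0, 0.0]]
contact_force: [-6.5, 3.9, 24.6]
opening: 55.1
time: 45.62
ee_pos: [414.3, -70.8, 206.4]
orientation: [[-0.997, 0.004, -0.082], [0.082, -0.001, -0.997], [-0.004, -1.0, 0.0]]
contact_force: [1.3, -0.5, -0.5]
opening: 76.0
t 45.62 pos [414.3 -70.8 206.4] F [ 1.3 -0.5 -0.5] T [ 0.03 -0.05 -0.07] op 76.0
[[-0.997, 0.004, -0.082], [0.082, -0.001, -0.997], [-0.004, -1.0, 0.0]] q [ 0.29  0.11 -0.2   2.13  0.03  0.9  -1.58]
```

Now check place 1 and the remaining moulds.

Run:
```python
from h import *
for n in("side","top"):
    c=camera(n); im,g,W=moulds(n,c,tag=f"r_{n}.png")
    im2,_,_=moulds(n,c,zt=72.,xr=(340,470),yr=(-270,-120),tag=f"p_{n}.png")
a=np.vstack([cv2.imread('pics/r_side.png'),cv2.imread('pics/r_top.png')]);cv2.imwrite('pics/r2.png',a)
b=np.hstack([cv2.imread('pics/p_side.png'),cv2.imread('pics/p_top.png')]);cv2.imwrite('pics/p2.png',b)
c=camera("side"); crop(c,230,110,370,230,5.5,"e4.png")
```

```text
(no output)
```

View pics/r2.png

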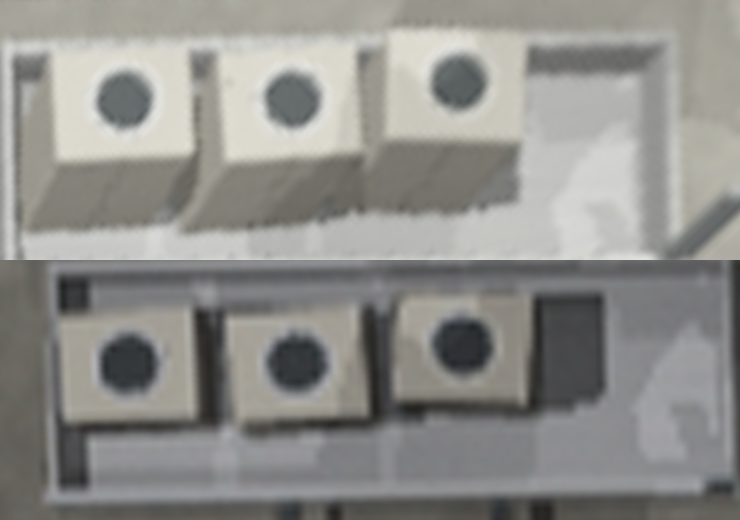

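View pics/p2.png

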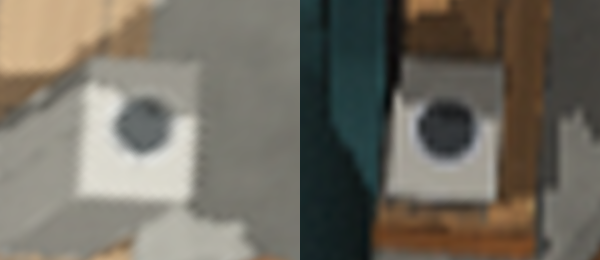

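View pics/e4.png

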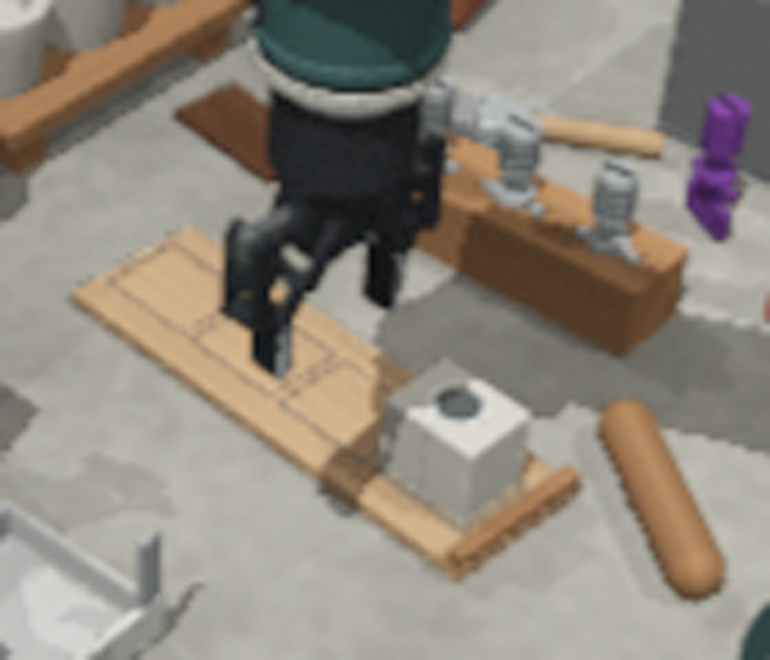

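Run:
```python
from h import *
tgt(518,160.7,130,np.pi/2-.065)
```

```text
lin [-86.2, 75.5, -237.5] rot [-0.001, -1.582, -0.001]
```

```bash
python3 -m jog '{"linear":[[-9,0,-25],[-18,0,-50],[-27,0,-75],[-36,0,-100],[-45,10,-125],[-54,20,-150],[-63,30,-175],[-72,40,-200],[-80,50,-225],[-86,60,-237]],"rot":[[0,-0.16,0],[0,-0.32,0],[0,-0.48,0],[0,-0.64,0],[0,-0.8,0],[0,-0.96,0],[0,-1.12,0],[0,-1.28,0],[0,-1.44,0],[-0.001,-1.582,-0.001]],"fingers":[76,76,76,76,76,76,76,76,76,76]}';python3 -m jog '{"linear":[[0,0,0],[0,10,0]],"rot":[[0,0,0],[0,0,0]],"fingers":[74,74]}';python3 - <<'E'
from h import *
st();tgt(518,160.7,55,np.pi/2-.065)
E
```

```text
time: 47.02
ee_pos: [519.1, 157.6, 144.5]
orientation: [[-0.064, -0.001, 0.998], [-0.998, 0.0, -0.064], [-0.0, -1.0, -0.001]]
contact_force: [-0.4, 0.3, -0.8]
opening: 76.0
time: 47.28
ee_pos: [519.0, 156.4, 135.3]
orientation: [[-0.073, 0.001, 0.997], [-0.997, -0.0, -0.073], [0.0, -1.0, 0.001]]
contact_force: [1.2, -0.4, -0.0]
opening: 73.7
t 47.27 pos [519.  156.4 135.3] F [ 1.2 -0.4 -0. ] T [ 0.02 -0.01  0.02] op 73.7
[[-0.073, 0.001, 0.997], [-0.997, -0.0, -0.073], [0.0, -1.0, 0.001]] q [ 0.06  0.46 -0.51  1.91  0.29  0.85 -0.67]
lin [-4.3, 80.3, -1.4] rot [-0.001, -0.008, 0.0]
```

```bash
python3 -m jog '{"linear":[[-4,30,-1],[-4,60,-1],[-4,76,-1],[-4,80,-1],[-4,80,-1]],"rot":[[0,-0.008,0],[0,-0.008,0],[0,-0.008,0],[0,-0.008,0],[0,-0.008,0]],"fingers":[74,74,74,74,74]}' 40;python3 - <<'E'
from h import *
st();tgt(518,160.7,55,np.pi/2-.065)
E
```

```text
time: 47.9
ee_pos: [518.1, 161.5, 55.8]
orientation: [[-0.062, 0.0, 0.998], [-0.998, 0.0, -0.062], [-0.0, -1.0, 0.0]]
contact_force: [-0.2, 0.2, -0.3]
opening: 73.8
t 47.9 pos [518.1 161.5  55.8] F [-0.2  0.2 -0.3] T [-0.01  0.04 -0.01] op 73.8
[[-0.062, 0.0, 0.998], [-0.998, 0.0, -0.062], [-0.0, -1.0, 0.0]] q [ 0.01  0.58 -0.46  1.94  0.38  0.7  -0.74]
lin [0.8, 0.8, -0.1] rot [-0.0, 0.003, -0.0]
```

```bash
python3 -m jog '{"linear":[[0.8,0,0],[0.8,0,0],[0.8,0,0],[0.8,0,0],[0.8,0,0],[0.8,0,0]],"rot":[[0,0,0],[0,0,0],[0,0,0],[0,0,0],[0,0,0],[0,0,0]],"fingers":[60,45,45,45,45,45]}' 40;python3 - <<'E'
from h import *
st()
E
python3 -m jog '{"linear":[[0,0,0],[0,-15,0],[0,-45,0],[0,-80,0],[0,-95,0],[0,-95,0]],"rot":[[0,0,0],[0,0,0],[0,0,0],[0,0,0],[0,0,0],[0,0,0]],"fingers":[45,45,45,45,45,45]}' 70;python3 - <<'E'
from h import *
st();tgt(486.9,-198,120,-.08)
E
```

```text
time: 48.65
ee_pos: [518.5, 160.7, 56.3]
orientation: [[-0.061, 0.001, 0.998], [-0.998, 0.0, -0.061], [-0.0, -1.0, 0.001]]
contact_force: [-0.2, -2.1, 8.3]
opening: 55.6
t 48.65 pos [518.5 160.7  56.3] F [-0.2 -2.1  8.3] T [-0.32  0.24  0.16] op 55.6
[[-0.061, 0.001, 0.998], [-0.998, 0.0, -0.061], [-0.0, -1.0, 0.001]] q [ 0.01  0.58 -0.46  1.94  0.38  0.7  -0.74]
time: 49.4
ee_pos: [518.2, 160.6, 151.0]
orientation: [[-0.061, 0.001, 0.998], [-0.998, 0.0, -0.061], [-0.0, -1.0, 0.001]]
contact_force: [0.6, 0.3, -4.8]
opening: 54.9
t 49.4 pos [518.2 160.6 151. ] F [ 0.6  0.3 -4.8] T [0.04 0.01 0.05] op 54.9
[[-0.061, 0.001, 0.998], [-0.998, 0.0, -0.061], [-0.0, -1.0, 0.001]] q [ 0.07  0.44 -0.53  1.89  0.28  0.88 -0.66]
lin [359.8, 30.8, -9.3] rot [-0.001, 1.589, -0.001]
```

```bash
python3 -m jog '{"linear":[[38,0,-1],[76,0,-2],[114,0,-3],[152,0,-4],[190,0,-5],[228,0,-6],[266,0,-7],[304,0,-8],[340,15,-9],[360,31,-9]],"rot":[[0,0.16,0],[0,0.32,0],[0,0.48,0],[0,0.64,0],[0,0.8,0],[0,0.96,0],[0,1.12,0],[0,1.28,0],[0,1.44,0],[-0.001,1.589,-0.001]],"fingers":[45,45,45,45,45,45,45,45,45,45]}';python3 -m jog '{"linear":[[0,0,0],[0,0,0]],"rot":[[0,0,0],[0,0,0]],"fingers":[45,45]}';python3 - <<'E'
from h import *
st();tgt(486.9,-198,57,-.08)
c=camera("side"); crop(c,230,90,370,210,5.5,"e5.png")
E
```

```text
time: 50.65
ee_pos: [485.7, -200.0, 117.6]
orientation: [[-0.996, -0.003, -0.086], [0.086, -0.0, -0.996], [0.003, -1.0, 0.001]]
contact_force: [-0.8, 0.9, -3.3]
opening: 55.2
time: 50.9
ee_pos: [486.7, -197.3, 118.6]
orientation: [[-0.997, -0.003, -0.077], [0.077, 0.001, -0.997], [0.003, -1.0, -0.001]]
contact_force: [0.4, -0.5, -3.6]
opening: 55.2
t 50.9 pos [ 486.7 -197.3  118.6] F [ 0.4 -0.5 -3.6] T [ 0.02 -0.   -0.  ] op 55.2
[[-0.997, -0.003, -0.077], [0.077, 0.001, -0.997], [0.003, -1.0, -0.001]] q [ 0.4   0.41 -0.09  1.97  0.05  0.77 -1.37]
lin [-0.4, 61.6, 0.7] rot [0.001, 0.003, 0.003]
```

View pics/e5.png

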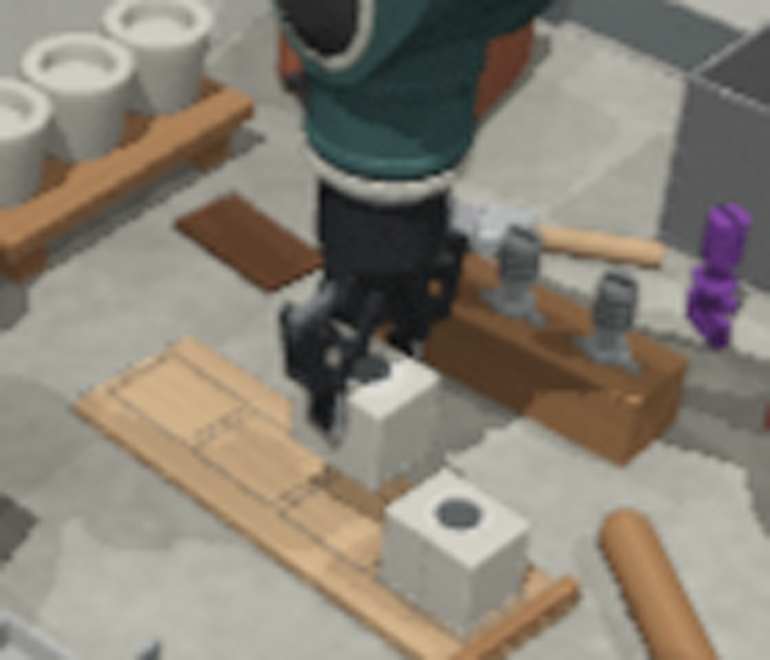

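```bash
python3 -m jog '{"linear":[[-0.6,20,0.5],[-0.6,40,0.7],[-0.6,52,0.7],[-0.6,58,0.7],[-0.6,61,0.7],[-0.6,61,0.7]],"rot":[[0,0,0],[0,0.003,0.003],[0,0.003,0.003],[0,0.003,0.003],[0,0.003,0.003],[0,0.003,0.003]],"fingers":[45,45,45,45,45,45]}';python3 - <<'E'
from h import *
st();tgt(487.3,-198,54.5,-.08)
E
```

```text
time: 51.7
ee_pos: [487.5, -198.8, 58.5]
orientation: [[-0.997, 0.002, -0.082], [0.082, -0.0, -0.997], [-0.002, -1.0, 0.0]]
contact_force: [0.1, 0.0, -2.9]
opening: 55.3
t 51.7 pos [ 487.5 -198.8   58.5] F [ 0.1  0.  -2.9] T [ 0.06 -0.01 -0.03] op 55.3
[[-0.997, 0.002, -0.082], [0.082, -0.0, -0.997], [-0.002, -1.0, 0.0]] q [ 0.39  0.51 -0.08  1.99  0.06  0.64 -1.38]
lin [0.3, 4.0, -0.8] rot [-0.0, -0.002, -0.002]
```

```bash
python3 -m jog '{"linear":[[0,1,-0.8],[0,2.5,-0.8],[0,3.5,-0.8],[0,3.5,-0.8]],"rot":[[0,0,0],[0,0,0],[0,0,0],[0,0,0]],"fingers":[45,45,45,45]}' 40;python3 -m jog '{"linear":[[0,0,0],[0,0,0],[0,0,0],[0,-30,0],[0,-80,0],[0,-140,0],[0,-140,-60],[0,-140,-120]],"rot":[[0,0,0],[0,0,0],[0,0,0],[0,0,0],[0,0,0],[0,0,0],[0,0,0],[0,0,0]],"fingers":[60,74,76,76,76,76,76,76]}' 40;python3 - <<'E'
from h import *
st()
for n in("side","top"):
    c=camera(n); im,g,W=moulds(n,c,tag=f"r_{n}.png")
    moulds(n,c,zt=72.,xr=(340,560),yr=(-270,-120),tag=f"p_{n}.png")
a=np.vstack([cv2.imread('pics/r_side.png'),cv2.imread('pics/r_top.png')]);cv2.imwrite('pics/r3.png',a)
b=np.hstack([cv2.imread('pics/p_side.png'),cv2.imread('pics/p_top.png')]);cv2.imwrite('pics/p3.png',b)
tgt(509.5,243.6,130,np.pi/2+.1)
E
```

```text
time: 52.2
ee_pos: [487.6, -198.0, 55.5]
orientation: [[-0.997, 0.002, -0.082], [0.082, -0.0, -0.997], [-0.002, -1.0, 0.0]]
contact_force: [-5.0, 3.3, 14.5]
opening: 55.2
time: 53.2
ee_pos: [497.2, -77.4, 195.5]
orientation: [[-0.996, 0.003, -0.084], [0.084, -0.0, -0.996], [-0.003, -1.0, 0.0]]
contact_force: [1.1, 0.7, -1.0]
opening: 76.2
t 53.2 pos [497.2 -77.4 195.5] F [ 1.1  0.7 -1. ] T [ 0.01 -0.08  0.05] op 76.2
[[-0.996, 0.003, -0.084], [0.084, -0.0, -0.996], [-0.003, -1.0, 0.0]] q [ 0.23  0.27 -0.16  1.96  0.05  0.91 -1.61]
lin [11.7, 65.6, -315.8] rot [-0.0, -1.746, -0.003]
```

View pics/r3.png

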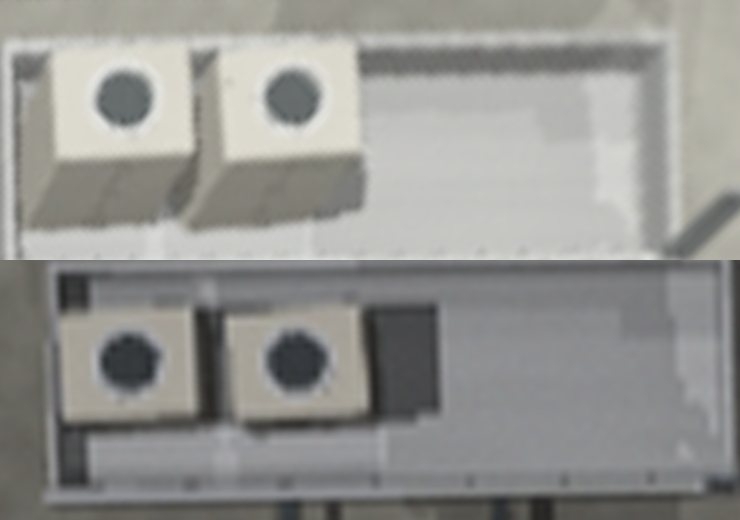

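View pics/p3.png

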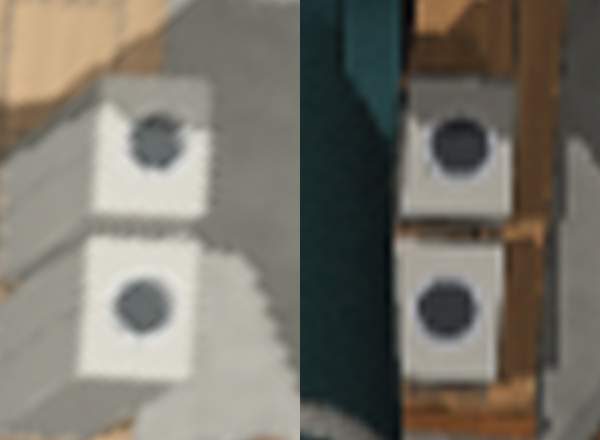

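```bash
python3 -m jog '{"linear":[[1,0,-32],[2,0,-64],[3,0,-96],[4,0,-128],[5,10,-160],[6,20,-192],[7,30,-224],[8,40,-256],[10,50,-288],[11,55,-316]],"rot":[[0,-0.174,0],[0,-0.348,0],[0,-0.522,0],[0,-0.696,0],[0,-0.87,0],[0,-1.044,0],[0,-1.218,0],[0,-1.392,0],[0,-1.566,0],[0,-1.74,-0.003]],"fingers":[76,76,76,76,76,76,76,76,76,76]}';python3 -m jog '{"linear":[[0,0,0],[0,10,0],[0,10,0]],"rot":[[0,0,0],[0,0,0],[0,0,0]],"fingers":[74,74,74]}';python3 - <<'E'
from h import *
st();tgt(510.5,243.6,55,np.pi/2+.095)
E
```

```text
time: 54.55
ee_pos: [511.8, 238.4, 139.1]
orientation: [[0.093, -0.001, 0.996], [-0.996, -0.002, 0.093], [0.002, -1.0, -0.001]]
contact_force: [0.2, -0.4, -0.4]
opening: 76.3
time: 54.92
ee_pos: [511.9, 236.2, 128.8]
orientation: [[0.085, -0.002, 0.996], [-0.996, -0.003, 0.085], [0.003, -1.0, -0.002]]
contact_force: [0.2, 0.2, -0.2]
opening: 74.4
t 54.92 pos [511.9 236.2 128.8] F [ 0.2  0.2 -0.2] T [ 0.03 -0.04  0.04] op 74.4
[[0.085, -0.002, 0.996], [-0.996, -0.003, 0.085], [0.003, -1.0, -0.002]] q [-0.05  0.51 -0.56  1.85  0.35  0.88 -0.69]
lin [-7.7, 73.8, -0.6] rot [0.002, -0.01, 0.003]
```

```bash
python3 -m jog '{"linear":[[-7.7,25,-0.6],[-7.7,55,-0.6],[-7.7,70,-0.6],[-7.7,73,-0.6],[-7.7,73,-0.6]],"rot":[[0,-0.01,0],[0,-0.01,0.003],[0,-0.01,0.003],[0,-0.01,0.003],[0,-0.01,0.003]],"fingers":[74,74,74,74,74]}' 40;python3 - <<'E'
from h import *
st();tgt(510.5,243.6,55,np.pi/2+.095)
E
```

```text
time: 55.55
ee_pos: [511.2, 244.9, 57.4]
orientation: [[0.096, -0.0, 0.995], [-0.995, 0.001, 0.096], [-0.001, -1.0, 0.0]]
contact_force: [0.5, 0.5, -0.4]
opening: 74.2
t 55.55 pos [511.2 244.9  57.4] F [ 0.5  0.5 -0.4] T [0.06 0.01 0.04] op 74.2
[[0.096, -0.0, 0.995], [-0.995, 0.001, 0.096], [-0.001, -1.0, 0.0]] q [-0.11  0.62 -0.51  1.88  0.43  0.75 -0.76]
lin [1.3, 2.4, -0.8] rot [-0.0, 0.002, -0.001]
```

```bash
python3 -m jog '{"linear":[[1.2,1.5,0],[1.2,1.5,0],[1.2,1.5,0],[1.2,1.5,0],[1.2,1.5,0],[1.2,1.5,0],[1.2,1.5,0]],"rot":[[0,0,0],[0,0,0],[0,0,0],[0,0,0],[0,0,0],[0,0,0],[0,0,0]],"fingers":[74,60,45,45,45,45,45]}' 40;python3 - <<'E'
from h import *
st()
E
python3 -m jog '{"linear":[[0,0,0],[0,-15,0],[0,-45,0],[0,-80,0],[0,-95,0],[0,-95,0]],"rot":[[0,0,0],[0,0,0],[0,0,0],[0,0,0],[0,0,0],[0,0,0]],"fingers":[45,45,45,45,45,45]}' 70;python3 - <<'E'
from h import *
st();tgt(568.3,-204.6,120,-.08)
E
```

```text
time: 56.42
ee_pos: [511.2, 243.6, 55.8]
orientation: [[0.097, -0.0, 0.995], [-0.995, 0.001, 0.097], [-0.001, -1.0, 0.0]]
contact_force: [-1.1, -1.7, 7.5]
opening: 55.2
t 56.42 pos [511.2 243.6  55.8] F [-1.1 -1.7  7.5] T [-0.39  0.33 -0.1 ] op 55.2
[[0.097, -0.0, 0.995], [-0.995, 0.001, 0.097], [-0.001, -1.0, 0.0]] q [-0.11  0.62 -0.51  1.88  0.43  0.75 -0.76]
time: 57.18
ee_pos: [511.3, 243.6, 150.9]
orientation: [[0.097, 0.001, 0.995], [-0.995, 0.001, 0.097], [-0.001, -1.0, 0.001]]
contact_force: [0.5, -0.5, -2.5]
opening: 55.3
t 57.17 pos [511.3 243.6 150.9] F [ 0.5 -0.5 -2.5] T [0.03 0.07 0.02] op 55.3
[[0.097, 0.001, 0.995], [-0.995, 0.001, 0.097], [-0.001, -1.0, 0.001]] q [-0.04  0.49 -0.58  1.83  0.33  0.91 -0.68]
lin [451.6, 30.4, 13.4] rot [0.001, 1.748, -0.002]
```

```bash
python3 -m jog '{"linear":[[45,0,-10],[90,0,-15],[135,0,-20],[180,0,-20],[225,0,-20],[270,0,-15],[315,0,-5],[360,0,5],[405,10,10],[450,30,13]],"rot":[[0,0.174,0],[0,0.348,0],[0,0.522,0],[0,0.696,0],[0,0.87,0],[0,1.044,0],[0,1.218,0],[0,1.392,0],[0,1.566,0],[0.001,1.745,-0.002]],"fingers":[45,45,45,45,45,45,45,45,45,45]}';python3 -m jog '{"linear":[[0,0,0],[0,0,0],[0,0,0]],"rot":[[0,0,0],[0,0,0],[0,0,0]],"fingers":[45,45,45]}';python3 - <<'E'
from h import *
st();tgt(568.3,-204.2,57,-.08)
E
```

```text
time: 58.42
ee_pos: [567.4, -204.5, 118.4]
orientation: [[-0.997, -0.002, -0.083], [0.083, -0.001, -0.997], [0.002, -1.0, 0.001]]
contact_force: [1.3, 0.4, -0.9]
opening: 55.0
time: 58.8
ee_pos: [567.5, -201.9, 119.5]
orientation: [[-0.997, -0.002, -0.075], [0.075, -0.0, -0.997], [0.002, -1.0, 0.001]]
contact_force: [0.6, 0.0, -2.5]
opening: 55.1
t 58.8 pos [ 567.5 -201.9  119.5] F [ 0.6  0.  -2.5] T [0.05 0.02 0.02] op 55.1
[[-0.997, -0.002, -0.075], [0.075, -0.0, -0.997], [0.002, -1.0, 0.001]] q [ 0.36  0.53 -0.09  1.77  0.06  0.85 -1.4 ]
lin [-1.0, 62.5, 2.2] rot [-0.001, 0.005, 0.002]
```

```bash
python3 -m jog '{"linear":[[-1,20,1.5],[-1,40,2.2],[-1,52,2.2],[-1,59,2.2],[-1,62,2.2],[-1,62,2.2]],"rot":[[0,0.005,0],[0,0.005,0.002],[0,0.005,0.002],[0,0.005,0.002],[0,0.005,0.002],[0,0.005,0.002]],"fingers":[45,45,45,45,45,45]}';python3 - <<'E'
from h import *
st();tgt(568.4,-204.2,54,-.08)
E
```

```text
time: 59.55
ee_pos: [568.4, -205.4, 57.8]
orientation: [[-0.997, 0.001, -0.082], [0.082, -0.001, -0.997], [-0.001, -1.0, 0.001]]
contact_force: [-0.2, -0.8, -2.5]
opening: 55.1
t 59.55 pos [ 568.4 -205.4   57.8] F [-0.2 -0.8 -2.5] T [-0.02 -0.01 -0.05] op 55.1
[[-0.997, 0.001, -0.082], [0.082, -0.001, -0.997], [-0.001, -1.0, 0.001]] q [ 0.36  0.62 -0.08  1.79  0.07  0.73 -1.41]
lin [0.1, 3.8, -1.2] rot [-0.001, -0.002, -0.001]
```

```bash
python3 -m jog '{"linear":[[0,1,-1.2],[0,2.5,-1.2],[0,3.5,-1.2],[0,3.5,-1.2]],"rot":[[0,0,0],[0,0,0],[0,0,0],[0,0,0]],"fingers":[45,45,45,45]}' 40;python3 -m jog '{"linear":[[0,0,0],[0,0,0],[0,0,0],[0,-30,0],[0,-80,0],[0,-140,0],[20,-140,-60],[40,-140,-120]],"rot":[[0,0,0],[0,0,0],[0,0,0],[0,0,0],[0,0,0],[0,0,0],[0,0,0],[0,0,0]],"fingers":[60,74,76,76,76,76,76,76]}' 40;python3 - <<'E'
from h import *
st()
for n in("side","top"):
    c=camera(n); im,g,W=moulds(n,c,tag=f"r_{n}.png")
    moulds(n,c,zt=72.,xr=(340,640),yr=(-270,-120),tag=f"p_{n}.png")
a=np.vstack([cv2.imread('pics/r_side.png'),cv2.imread('pics/r_top.png')]);cv2.imwrite('pics/r4.png',a)
b=np.hstack([cv2.imread('pics/p_side.png'),cv2.imread('pics/p_top.png')]);cv2.imwrite('pics/p4.png',b)
tgt(511,327.7,130,np.pi/2+.055)
E
```

```text
time: 60.05
ee_pos: [568.5, -204.1, 55.0]
orientation: [[-0.997, 0.001, -0.082], [0.082, -0.001, -0.997], [-0.001, -1.0, 0.001]]
contact_force: [-5.7, 2.0, 11.6]
opening: 55.3
time: 61.05
ee_pos: [538.3, -81.4, 194.7]
orientation: [[-0.997, 0.002, -0.083], [0.083, -0.001, -0.997], [-0.002, -1.0, 0.001]]
contact_force: [1.2, 0.6, 0.2]
opening: 75.8
t 61.05 pos [538.3 -81.4 194.7] F [1.2 0.6 0.2] T [ 0.08 -0.04 -0.03] op 75.8
[[-0.997, 0.002, -0.083], [0.083, -0.001, -0.997], [-0.002, -1.0, 0.001]] q [ 0.21  0.34 -0.14  1.87  0.06  0.94 -1.61]
lin [56.7, 64.8, -400.6] rot [0.0, -1.701, -0.001]
```

View pics/r4.png

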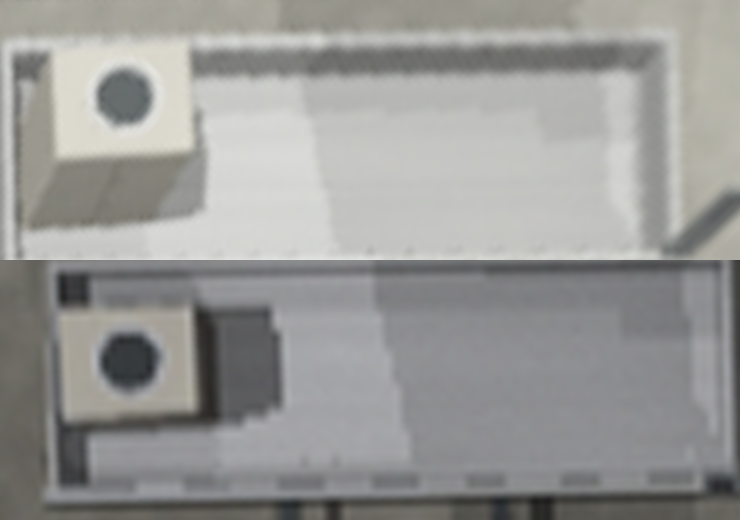

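View pics/p4.png

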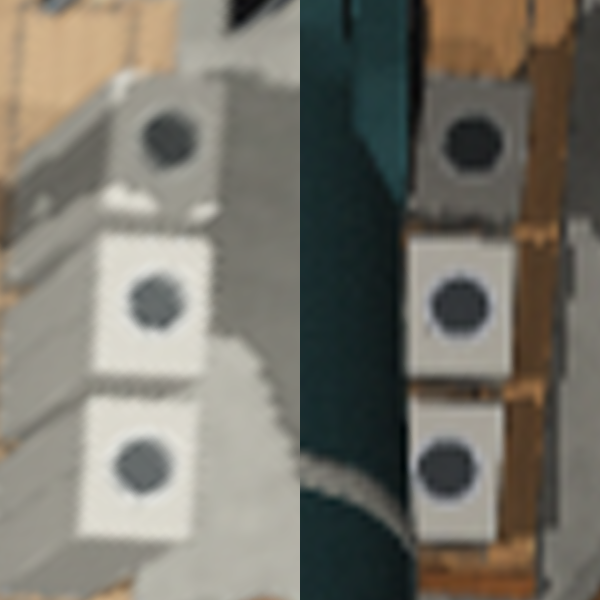

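```bash
python3 -m jog '{"linear":[[6,0,-40],[12,0,-80],[18,0,-120],[24,0,-160],[30,10,-200],[36,20,-240],[42,30,-280],[48,40,-320],[54,50,-360],[57,55,-401]],"rot":[[0,-0.17,0],[0,-0.34,0],[0,-0.51,0],[0,-0.68,0],[0,-0.85,0],[0,-1.02,0],[0,-1.19,0],[0,-1.36,0],[0,-1.53,0],[0,-1.7,0]],"fingers":[76,76,76,76,76,76,76,76,76,76]}';python3 -m jog '{"linear":[[0,0,0],[0,10,0],[0,10,0]],"rot":[[0,0,0],[0,0,0],[0,0,0]],"fingers":[74,74,74]}';python3 - <<'E'
from h import *
st();tgt(511.5,327.7,55,np.pi/2+.055)
c=camera("side");crop(c,80,150,200,270,6,"f1.png")
E
```

```text
time: 62.4
ee_pos: [514.5, 322.7, 138.1]
orientation: [[0.052, 0.0, 0.999], [-0.999, -0.001, 0.052], [0.001, -1.0, 0.0]]
contact_force: [0.7, -0.9, 0.8]
opening: 75.9
time: 62.78
ee_pos: [514.8, 320.2, 127.7]
orientation: [[0.045, -0.0, 0.999], [-0.999, -0.002, 0.045], [0.002, -1.0, -0.0]]
contact_force: [-0.4, -0.8, -0.6]
opening: 74.1
t 62.77 pos [514.8 320.2 127.7] F [-0.4 -0.8 -0.6] T [ 0.02 -0.04  0.01] op 74.1
[[0.045, -0.0, 0.999], [-0.999, -0.002, 0.045], [0.002, -1.0, -0.0]] q [-0.19  0.58 -0.55  1.74  0.37  0.92 -0.86]
lin [-7.8, 72.7, -2.9] rot [0.0, -0.01, 0.002]
```

View pics/f1.png

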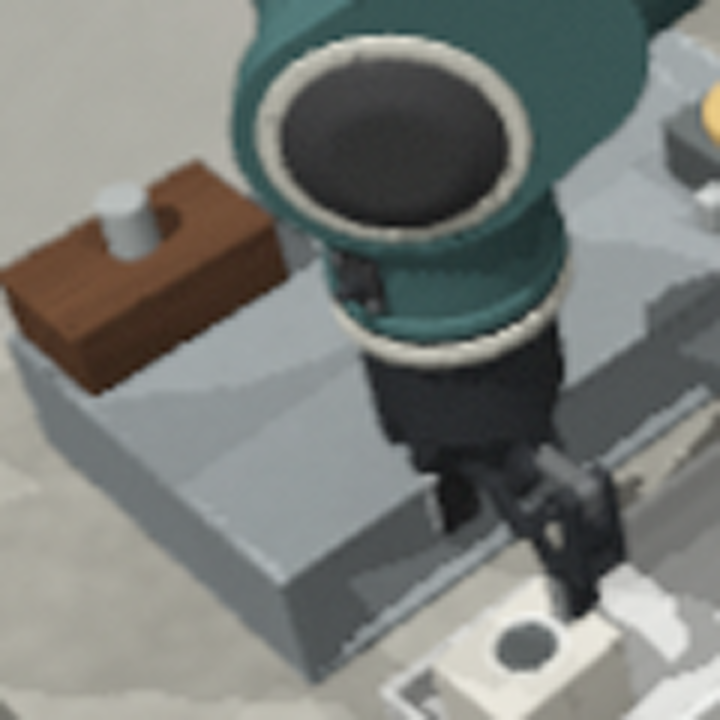

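```bash
python3 -m jog '{"linear":[[-8,25,-2.9],[-8,55,-2.9],[-8,70,-2.9],[-8,73,-2.9],[-8,73,-2.9]],"rot":[[0,-0.01,0],[0,-0.01,0.002],[0,-0.01,0.002],[0,-0.01,0.002],[0,-0.01,0.002]],"fingers":[74,74,74,74,74]}' 40;python3 - <<'E'
from h import *
st();tgt(511.5,327.7,55,np.pi/2+.055)
E
```

```text
time: 63.45
ee_pos: [511.9, 329.6, 56.4]
orientation: [[0.057, 0.001, 0.998], [-0.998, 0.001, 0.057], [-0.001, -1.0, 0.001]]
contact_force: [-1.4, -0.6, -0.9]
opening: 74.1
t 63.45 pos [511.9 329.6  56.4] F [-1.4 -0.6 -0.9] T [ 0.03  0.02 -0.01] op 74.1
[[0.057, 0.001, 0.998], [-0.998, 0.001, 0.057], [-0.001, -1.0, 0.001]] q [-0.24  0.68 -0.51  1.77  0.44  0.8  -0.91]
lin [1.8, 1.4, -0.5] rot [-0.001, 0.002, -0.001]
```

```bash
python3 -m jog '{"linear":[[1.8,1,0],[1.8,1,0],[1.8,1,0],[1.8,1,0],[1.8,1,0],[1.8,1,0],[1.8,1,0]],"rot":[[0,0,0],[0,0,0],[0,0,0],[0,0,0],[0,0,0],[0,0,0],[0,0,0]],"fingers":[74,60,45,45,45,45,45]}' 40;python3 - <<'E'
from h import *
st()
E
python3 -m jog '{"linear":[[0,0,0],[0,-15,0],[0,-45,0],[0,-80,0],[0,-105,0],[0,-105,0]],"rot":[[0,0,0],[0,0,0],[0,0,0],[0,0,0],[0,0,0],[0,0,0]],"fingers":[45,45,45,45,45,45]}' 70;python3 - <<'E'
from h import *
st();tgt(580,-211,150,-.08)
E
```

```text
time: 64.32
ee_pos: [511.9, 327.6, 55.2]
orientation: [[0.057, 0.001, 0.998], [-0.998, 0.001, 0.057], [-0.001, -1.0, 0.001]]
contact_force: [-0.6, -3.2, 6.0]
opening: 55.1
t 64.33 pos [511.9 327.6  55.2] F [-0.6 -3.2  6. ] T [-0.43  0.4  -0.04] op 55.1
[[0.057, 0.001, 0.998], [-0.998, 0.001, 0.057], [-0.001, -1.0, 0.001]] q [-0.24  0.68 -0.51  1.77  0.44  0.8  -0.91]
time: 65.08
ee_pos: [512.3, 328.1, 162.0]
orientation: [[0.057, 0.004, 0.998], [-0.998, 0.003, 0.057], [-0.002, -1.0, 0.004]]
contact_force: [-0.5, -0.2, -2.7]
opening: 55.1
t 65.08 pos [512.3 328.1 162. ] F [-0.5 -0.2 -2.7] T [-0.01 -0.01 -0.01] op 55.1
[[0.057, 0.004, 0.998], [-0.998, 0.003, 0.057], [-0.002, -1.0, 0.004]] q [-0.19  0.54 -0.58  1.72  0.35  0.98 -0.84]
lin [542.1, 10.8, 36.9] rot [-0.001, 1.708, -0.005]
```

```bash
python3 -m jog '{"linear":[[50,0,-15],[100,0,-20],[150,0,-25],[200,0,-25],[250,0,-25],[300,0,-25],[350,0,-25],[400,0,-25],[450,0,-10],[500,0,10]],"rot":[[0,0.17,0],[0,0.34,0],[0,0.51,0],[0,0.68,0],[0,0.85,0],[0,1.02,0],[0,1.19,0],[0,1.36,0],[0,1.53,0],[-0.001,1.7,-0.005]],"fingers":[45,45,45,45,45,45,45,45,45,45]}';python3 - <<'E'
from h import *
st();tgt(650,-211,120,-.08)
E
```

```text
time: 66.32
ee_pos: [549.7, -172.7, 158.6]
orientation: [[-0.997, -0.004, -0.078], [0.078, -0.001, -0.997], [0.004, -1.0, 0.002]]
contact_force: [0.6, 0.2, -2.2]
opening: 55.3
t 66.33 pos [ 549.7 -172.7  158.6] F [ 0.6  0.2 -2.2] T [ 0.04 -0.04  0.01] op 55.3
[[-0.997, -0.004, -0.078], [0.078, -0.001, -0.997], [0.004, -1.0, 0.002]] q [ 0.33  0.44 -0.1   1.81  0.06  0.9  -1.45]
lin [-103.1, 38.2, 30.3] rot [-0.002, 0.002, 0.004]
```

```bash
python3 -m jog '{"linear":[[-40,0,10],[-80,0,25],[-103,10,30],[-103,30,30],[-103,38,30],[-103,38,30]],"rot":[[0,0,0],[0,0,0],[0,0.002,0.004],[0,0.002,0.004],[0,0.002,0.004],[0,0.002,0.004]],"fingers":[45,45,45,45,45,45]}';python3 - <<'E'
from h import *
st();tgt(650,-211,57,-.08)
E
```

```text
time: 67.08
ee_pos: [649.5, -208.1, 120.1]
orientation: [[-0.997, -0.001, -0.074], [0.074, -0.001, -0.997], [0.001, -1.0, 0.001]]
contact_force: [0.7, 0.5, -2.5]
opening: 55.2
t 67.08 pos [ 649.5 -208.1  120.1] F [ 0.7  0.5 -2.5] T [-0.06  0.02 -0.02] op 55.2
[[-0.997, -0.001, -0.074], [0.074, -0.001, -0.997], [0.001, -1.0, 0.001]] q [ 0.33  0.65 -0.09  1.55  0.07  0.94 -1.43]
lin [-0.7, 63.1, 2.7] rot [-0.001, 0.006, 0.001]
```

```bash
python3 -m jog '{"linear":[[-0.7,20,1.5],[-0.7,40,2.7],[-0.7,52,2.7],[-0.7,59,2.7],[-0.7,62,2.7],[-0.7,62,2.7]],"rot":[[0,0.006,0],[0,0.006,0],[0,0.006,0],[0,0.006,0],[0,0.006,0],[0,0.006,0]],"fingers":[45,45,45,45,45,45]}';python3 - <<'E'
from h import *
st();tgt(650.1,-210.8,54,-.08)
E
```

```text
time: 67.82
ee_pos: [651.2, -211.3, 59.0]
orientation: [[-0.997, 0.001, -0.08], [0.08, -0.002, -0.997], [-0.001, -1.0, 0.002]]
contact_force: [0.5, -0.1, -1.8]
opening: 55.0
t 67.83 pos [ 651.2 -211.3   59. ] F [ 0.5 -0.1 -1.8] T [ 0.04  0.   -0.01] op 55.0
[[-0.997, 0.001, -0.08], [0.08, -0.002, -0.997], [-0.001, -1.0, 0.002]] q [ 0.33  0.73 -0.09  1.57  0.08  0.84 -1.44]
lin [1.1, 5.0, -0.4] rot [-0.002, -0.0, -0.001]
```

```bash
python3 -m jog '{"linear":[[0.7,1,-0.4],[0.7,2.5,-0.4],[0.7,4,-0.4],[0.7,4.8,-0.4],[0.7,4.8,-0.4]],"rot":[[0,0,0],[0,0,0],[0,0,0],[0,0,0],[0,0,0]],"fingers":[45,45,45,45,45]}' 40;python3 -m jog '{"linear":[[0,0,0],[0,0,0],[0,0,0],[0,-30,0],[0,-80,0],[0,-130,0],[50,-130,-40],[100,-130,-80],[150,-130,-120],[200,-130,-160]],"rot":[[0,0,0],[0,0,0],[0,0,0],[0,0,0],[0,0,0],[0,0,0],[0,0,0],[0,0,0],[0,0,0],[0,0,0]],"fingers":[60,74,76,76,76,76,76,76,76,76]}' 40;python3 - <<'E'
from h import *
st()
for n in("side","top"):
    c=camera(n)
    moulds(n,c,zt=72.,xr=(340,700),yr=(-270,-120),tag=f"p_{n}.png")
b=np.hstack([cv2.imread('pics/p_side.png'),cv2.imread('pics/p_top.png')]);cv2.imwrite('pics/p5.png',cv2.resize(b,None,fx=.8,fy=.8))
c=camera("side");crop(c,140,90,370,290,3.4,"f2.png")
E
```

```text
time: 68.45
ee_pos: [650.4, -210.9, 54.5]
orientation: [[-0.997, 0.001, -0.08], [0.08, -0.002, -0.997], [-0.001, -1.0, 0.002]]
contact_force: [-3.7, 1.4, 5.2]
opening: 54.7
time: 69.7
ee_pos: [466.7, -38.1, 183.8]
orientation: [[-0.997, 0.001, -0.08], [0.08, -0.002, -0.997], [-0.002, -1.0, 0.002]]
contact_force: [1.6, 1.1, -0.3]
opening: 76.0
t 69.7 pos [466.7 -38.1 183.8] F [ 1.6  1.1 -0.3] T [ 0.07 -0.04 -0.  ] op 76.0
[[-0.997, 0.001, -0.08], [0.08, -0.002, -0.997], [-0.002, -1.0, 0.002]] q [ 0.16  0.22 -0.17  2.05  0.05  0.87 -1.68]
```

View pics/p5.png

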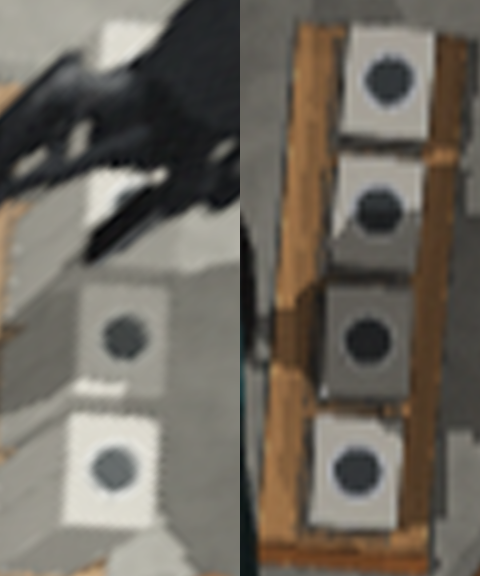

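View pics/f2.png

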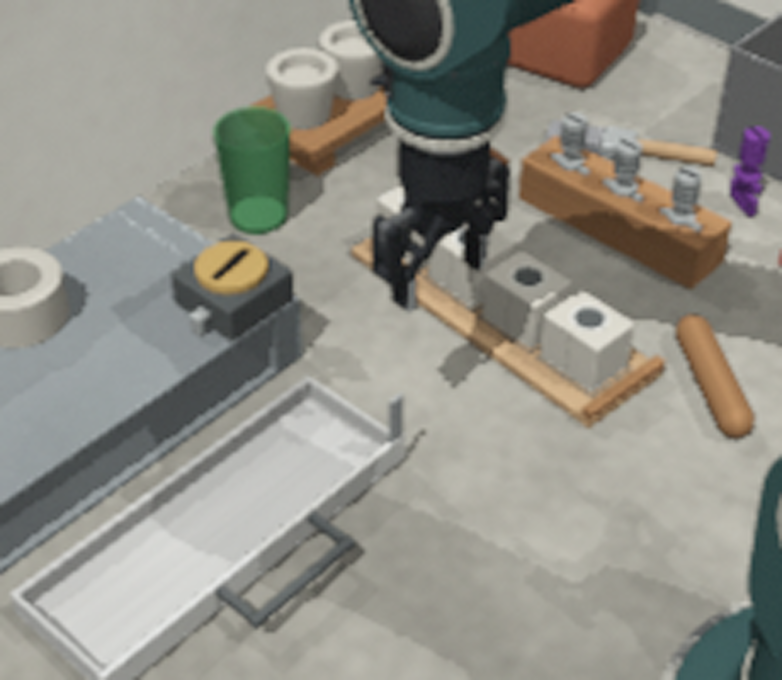

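Run:
```python
from h import *
c=camera("top"); crop(c,150,150,260,230,6,"g1.png")
tgt(400,195,100,np.pi/2+.018)
```

```text
lin [86.6, 83.6, -228.0] rot [-0.003, -1.668, 0.0]
```

View pics/g1.png

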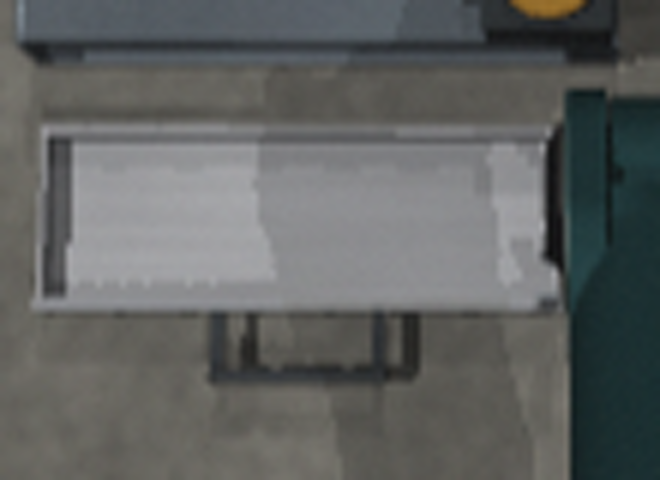

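```bash
python3 -m jog '{"linear":[[9,0,-24],[18,0,-48],[27,0,-72],[36,0,-96],[45,0,-120],[54,10,-144],[63,20,-168],[72,40,-192],[80,50,-215],[87,60,-228]],"rot":[[0,-0.17,0],[0,-0.34,0],[0,-0.51,0],[0,-0.68,0],[0,-0.85,0],[0,-1.02,0],[0,-1.19,0],[0,-1.36,0],[0,-1.53,0],[-0.003,-1.668,0]],"fingers":[60,50,34,34,34,34,34,34,34,34]}';python3 -m jog '{"linear":[[0,0,0],[0,0,0]],"rot":[[0,0,0],[0,0,0]],"fingers":[34,34]}';python3 - <<'E'
from h import *
c=camera("top");print(w(c,199.3,212.4,36))
st();tgt(400,195,31,np.pi/2+.018)
E
```

```text
time: 71.15
ee_pos: [400.7, 195.7, 122.7]
orientation: [[0.021, -0.001, 1.0], [-1.0, 0.001, 0.021], [-0.001, -1.0, -0.001]]
contact_force: [0.4, -0.8, 0.8]
opening: 34.0
time: 71.4
ee_pos: [400.7, 194.1, 123.4]
orientation: [[0.012, -0.001, 1.0], [-1.0, 0.0, 0.012], [-0.0, -1.0, -0.001]]
contact_force: [-0.3, -0.6, -0.3]
opening: 34.2
[401.22356791 195.72892818  36.        ]
t 71.45 pos [400.7 194.  123.5] F [ 0.4 -0.4  0.5] T [ 0.01  0.04 -0.01] op 33.5
[[0.013, -0.001, 1.0], [-1.0, 0.0, 0.013], [-0.0, -1.0, -0.001]] q [-0.04  0.33 -0.55  2.14  0.25  0.74 -0.74]
lin [-0.9, 92.5, -0.6] rot [0.001, -0.005, -0.0]
```

```bash
python3 -m jog '{"linear":[[-1,40,0.5],[-1,75,0.5],[-1,90,0.5],[-1,92,0.5],[-1,92,0.5],[-1,92,0.5],[-1,92,0.5],[-1,92,0.5],[-1,92,0.5]],"rot":[[0,-0.005,0],[0,-0.005,0],[0,-0.005,0],[0,-0.005,0],[0,-0.005,0],[0,-0.005,0],[0,-0.005,0],[0,-0.005,0],[0,-0.005,0]],"fingers":[34,34,34,34,34,15,0,0,0]}' 40;python3 - <<'E'
from h import *
st()
E
```

```text
time: 72.58
ee_pos: [400.9, 196.0, 32.1]
orientation: [[0.022, 0.001, 1.0], [-1.0, 0.001, 0.022], [-0.001, -1.0, 0.001]]
contact_force: [-0.4, -2.1, 12.2]
opening: 9.3
t 72.58 pos [400.9 196.   32.1] F [-0.4 -2.1 12.2] T [-0.35  0.19 -0.05] op 9.3
[[0.022, 0.001, 1.0], [-1.0, 0.001, 0.022], [-0.001, -1.0, 0.001]] q [-0.14  0.5  -0.44  2.18  0.41  0.54 -0.88]
```

```bash
python3 -m jog '{"linear":[[0,0,8],[0,0,26],[0,0,44],[0,0,62],[0,0,80],[0,0,98],[0,0,116],[0,0,134],[0,0,150],[0,0,156]],"rot":[[0,0,0],[0,0,0],[0,0,0],[0,0,0],[0,0,0],[0,0,0],[0,0,0],[0,0,0],[0,0,0],[0,0,0]],"fingers":[0,0,0,0,0,0,0,0,0,0]}' 80;python3 -m jog '{"linear":[[0,0,4],[0,0,8],[0,0,8]],"rot":[[0,0,0],[0,0,0],[0,0,0]],"fingers":[0,0,0]}';python3 - <<'E'
from h import *
st()
E
```

```text
time: 73.82
ee_pos: [557.7, 198.7, 32.2]
orientation: [[0.021, 0.001, 1.0], [-1.0, -0.0, 0.021], [0.0, -1.0, 0.001]]
contact_force: [-2.7, -4.6, 14.3]
opening: 8.5
time: 74.2
ee_pos: [565.5, 198.8, 32.3]
orientation: [[0.021, 0.001, 1.0], [-1.0, 0.0, 0.021], [0.0, -1.0, 0.001]]
contact_force: [2.2, -5.1, 10.1]
opening: 8.3
t 74.2 pos [565.5 198.8  32.3] F [ 2.2 -5.1 10.1] T [-0.9  -0.39 -0.04] op 8.3
[[0.021, 0.001, 1.0], [-1.0, 0.0, 0.021], [0.0, -1.0, 0.001]] q [-0.06  0.69 -0.43  1.8   0.41  0.74 -0.7 ]
```

```bash
python3 -m jog '{"linear":[[0,0,2],[0,0,3],[0,0,3]],"rot":[[0,0,0],[0,0,0],[0,0,0]],"fingers":[0,0,0]}';python3 - <<'E'
from h import *
st()
E
```

```text
time: 74.58
ee_pos: [567.2, 198.9, 32.2]
orientation: [[0.021, -0.001, 1.0], [-1.0, -0.001, 0.021], [0.001, -1.0, -0.001]]
contact_force: [-7.5, -6.4, 17.5]
opening: 8.6
t 74.58 pos [567.2 198.9  32.2] F [-7.5 -6.4 17.5] T [-1.25  1.53 -0.11] op 8.6
[[0.021, -0.001, 1.0], [-1.0, -0.001, 0.021], [0.001, -1.0, -0.001]] q [-0.06  0.7  -0.43  1.8   0.41  0.74 -0.69]
```

```bash
python3 -m jog '{"linear":[[0,0,2],[0,0,2]],"rot":[[0,0,0],[0,0,0]],"fingers":[0,0]}';python3 -m jog '{"linear":[[0,0,-1],[0,0,-1],[0,0,-1],[0,0,-1],[0,-30,0],[0,-80,0],[0,-130,0],[50,-170,-40],[100,-170,-80],[150,-170,-120]],"rot":[[0,0,0],[0,0,0],[0,0,0],[0,0,0],[0,0,0],[0,0,0],[0,0,0],[0,0,0],[0,0,0],[0,0,0]],"fingers":[10,20,30,34,34,34,34,34,34,34]}' 20;python3 - <<'E'
from h import *
st()
E
```

```text
time: 74.82
ee_pos: [567.4, 198.8, 32.1]
orientation: [[0.022, -0.004, 1.0], [-1.0, -0.002, 0.022], [0.002, -1.0, -0.004]]
contact_force: [-22.7, -8.4, 31.4]
opening: 8.2
time: 76.08
ee_pos: [460.5, 57.0, 201.6]
orientation: [[0.022, 0.001, 1.0], [-1.0, 0.0, 0.022], [-0.0, -1.0, 0.001]]
contact_force: [1.3, -0.8, 0.4]
opening: 34.4
t 76.08 pos [460.5  57.  201.6] F [ 1.3 -0.8  0.4] T [ 0.   -0.03 -0.03] op 34.4
[[0.022, 0.001, 1.0], [-1.0, 0.0, 0.022], [-0.0, -1.0, 0.001]] q [ 0.3   0.22 -0.55  2.03  0.15  0.92 -0.3 ]
```

```bash
python3 -m jog '{"linear":[[0,-40,-40],[0,-80,-80],[0,-100,-95],[0,-100,-95]],"rot":[[0,0,0],[0,0,0],[0,0,0],[0,0,0]],"fingers":[40,40,40,40]}';python3 - <<'E'
from h import *
st()
for n in("side","top"):
    c=camera(n)
    moulds(n,c,zt=72.,xr=(340,700),yr=(-270,-120),tag=f"p_{n}.png")
    if n=="side": crop(c,80,60,400,270,2.5,"h1.png")
    else: crop(c,140,70,400,260,3,"h1t.png")
b=np.hstack([cv2.imread('pics/p_side.png'),cv2.imread('pics/p_top.png')]);cv2.imwrite('pics/p6.png',cv2.resize(b,None,fx=.8,fy=.8))
E
```

```text
time: 76.58
ee_pos: [366.7, 56.2, 302.5]
orientation: [[0.022, 0.003, 1.0], [-1.0, -0.001, 0.022], [0.001, -1.0, 0.003]]
contact_force: [0.9, 0.7, -1.0]
opening: 39.8
t 76.58 pos [366.7  56.2 302.5] F [ 0.9  0.7 -1. ] T [0.01 0.   0.01] op 39.8
[[0.022, 0.003, 1.0], [-1.0, -0.001, 0.022], [0.001, -1.0, 0.003]] q [ 0.39 -0.12 -0.57  2.1  -0.07  1.14 -0.13]
```

View pics/h1.png

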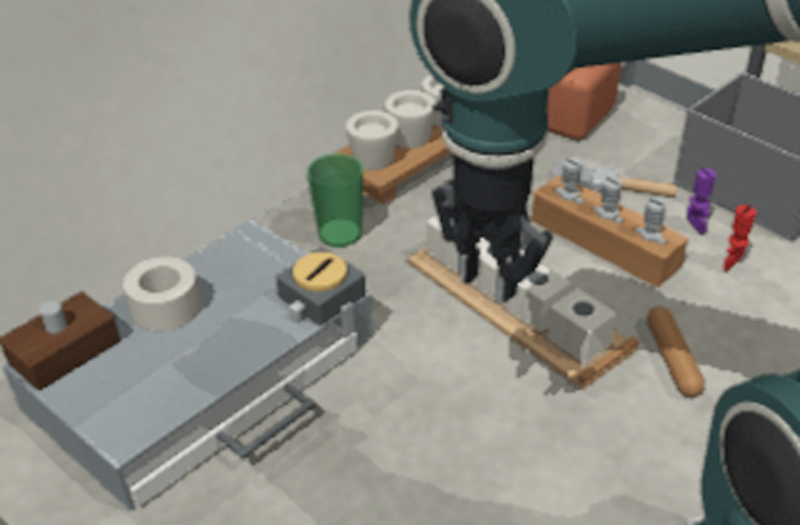

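View pics/h1t.png

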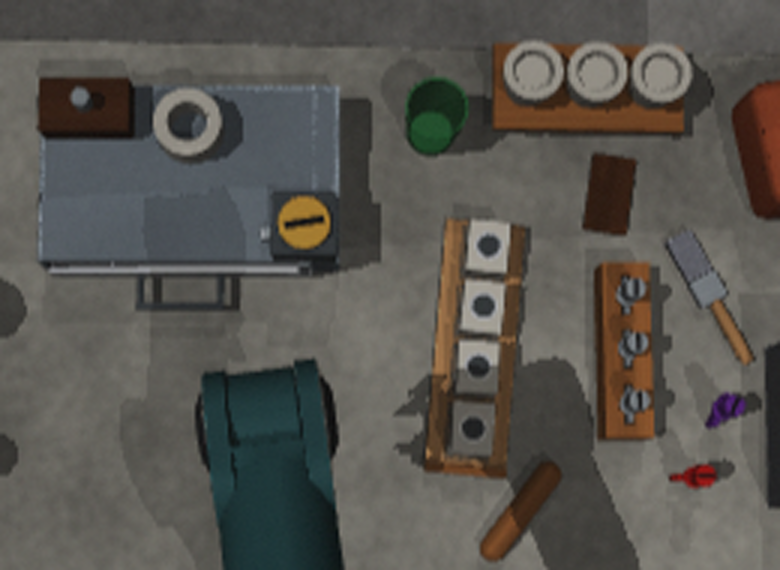

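View pics/p6.png

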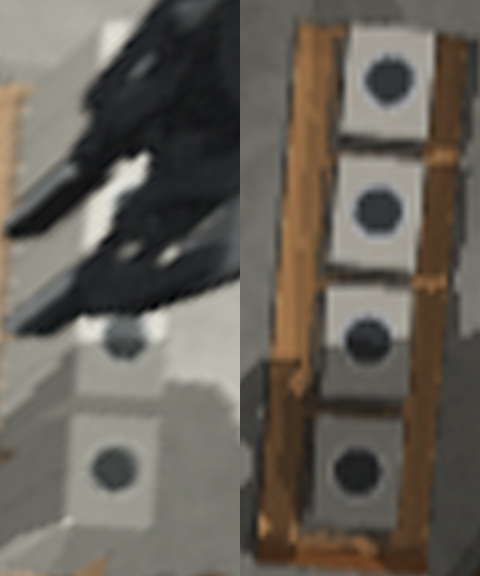

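```bash
python3 -c "
from bench import *
print(close_job())"
```

```text
the job is handed in; nothing more can be done
None
```

The job is done and handed in at about 77 s of the 210 s allowed; no verdict was reported.

- **Keys:** The key nearest the robot jammed at about 0.3 rad, so I turned it back to 0 and put it back. The middle key turned the latch to its stop. The third key was never tried. All three keys stand upright in their slots in the final pictures, and I left the purple and red look-alikes alone.
- **Moulds:** I pulled the drawer out about 167 mm, and all four moulds were there. I set them in outlines 1 to 4, starting from the stop.
- **Drawer:** I pushed it shut until it met a hard stop, with the resistance rising to about 23 N. The keyway still points to open.

**Last checks:** The final top picture puts every mould within about 1 to 3 mm of its outline centre, all slightly towards the far end. The moulds look parallel to the board. The two cameras differed by 2 to 4 mm in places, so I relied on the side camera and the grip positions, which agreed. The gripper hid moulds 3 and 4 from the side camera at the end, so only the top camera confirms their final positions. I saw no mould knocked aside and no bystander moved.

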